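# Bolt the chip plate to the index slide and send it to its station

## Robot

A 7-joint arm with a two-finger parallel gripper is mounted at the origin on the work surface. World frame = base frame: x ahead of the robot, y to its left, z up, the work surface at z = 0. Lengths are in m, angles in rad, forces in N, time in s.
With the tool pointing down it reaches from about 0.425 to 0.875 m from the base axis. Payload 4.7 kg.
Tool frame: the origin (TCP) lies at the very end of the fingers, on their centre line; the grasp point (between the pads) lies 19 mm behind it; x points along the fingers, z is the direction in which the jaws open and shut, and the axes are right-handed (so a half turn about x gives the same grasp; the last joint's range is limited). The gripper opens to 87 mm and grips with 3 to 60 N. Pads are 19 mm wide; open, the fingers measure 117 mm over their backs; the gripper's body (75 mm by 190 mm) begins 51 mm behind the grasp point.
Start: joints at [-1.248, 0.321, -0.07, 1.45, 0.023, 1.371, -0.057], TCP at [0.198, 0.619, 0.196] pointing down, gripper open.
Joint ranges: [-2.86, 2.86], [-0.3, 2.09], [-1.38, 1.24], [0.06, 2.45], [-1.56, 4.7], [0.09, 2.05], [-2.69, 2.69]. Speed limits (rad/s): [2.57, 2.57, 3.14, 3.14, 3.14, 3.14, 3.14].

## Interface

Orientations are given as a rotation vector (axis times angle).
In Python, from bench import telemetry, viewer, workorder gives the robot as it stands.
- The arm moves only by the shell command python3 -m creep 'ROWS' [FORCE]. ROWS is JSON, a list of rows, each an object of numbers: "fingers": the opening, from 0 (shut) to 1 (fully open); "x", "y", "z": the shift along the tool's x, y, z in units of 40 mm (1.0 is 40 mm); "twist": the turn about the tool's x in units of 5 degrees (1.0 is 5 degrees). In form: [{"fingers": .., "x": .., "y": .., "z": .., "twist": ..}, ...]. A call has 1 to 20 rows; each row is the pose to reach, as a shift and turn from the pose commanded when the call began, along the tool's axes at that moment; what a row does not reach only later rows make up. A row lasts 1/12 s, in which the tool goes at most 41.7 mm and 7.16 degrees, less where a joint would pass 70% of its speed; a pose out of reach is approached as far as the arm can. A call with a gripper value outside its range is refused whole. The fingers move at their own pace and stop on an object; FORCE is the grip in N (left out, the last holds). Time passes only in rows, so rows that repeat a pose let the fingers close. It gives the time, the measured TCP pose, the force and the opening at its end, in the units of the state.
- telemetry.get_state(): the state, without advancing time (a new reading comes with each control period).
- viewer.get_image(name): name is "side" or "top"; returns a dict with "pixels" (384x512x3 uint8, red, green, blue), "z_map" (384x512 float32, m along the optical axis (not along the pixel's ray), 0 where there is no reading), "K" (3x3 intrinsics, pixels), "dist_coeffs" ([k1, k2, p1, p2, k3] as OpenCV has them; the pictures are not rectified), "xyz" and "attitude" of the camera in the world. Camera axes: x right, y up, looking along -z (the intrinsics and any distortion apply to the point x, -y, -z); pixel columns grow to the right and rows downward; lengths in m; the calibration is good to about 2 mm. A picture is of the moment at which its call begins.
- workorder.close_job(): hands the job in, once; it reports no verdict.
The state is a dict: "time": time; "joint_positions": joint angles; "qd": joint speeds; "joint_torque": joint torques, N m; "position": TCP position; "tool_rot": TCP orientation; "ft_force": force on the tool from outside, world axes, zero at the start; "torque": the same for the moment, N m; "grip_width": opening from 0.0 (shut) to 1.0 (fully open).
Only numpy, scipy, OpenCV 4.12 (cv2) and the standard library are available. Lean on these libraries where they do the work, as an engineer would, in place of code of your own. Each camera call takes 0.05 s, during which the arm holds its last target.

## Task

Fit the chip-carrier plate onto the slide's carriage: lay it flat over the locating dowel, line its holes up with the drift pin pushed fully home through the pin hole, and only then drop every thumb bolt that stands in the rack fully home into a corner hole of its own while the drift holds the plate true. Then draw the drift and stand it back in a hole of the rack, and last of all lift the release bar, slide the carriage along until its pointer stands at the station flag, and let the bar go so that it catches the notch nearest the flag. Leave the other things on the table where they are.

Things in the scene. Friction and masses are not known exactly. Their poses are not given: they have to be found in the camera images.
- slide_base: fixed index slide: black base plate 230 (x) x 350 (y) x 12 mm on the table, rail along its y axis. Origin: centre of the underside; x points away from the robot. Along its robot side (82 mm toward -x) runs a toothed steel rack with six notches 30 mm apart, at y = -75, -45, -15, +15, +45, +75 mm; the teeth have sloping tops
- carriage (a joint): position of the carriage along the rail, m: 0 with its middle at base y = -75 mm, growing toward base +y; notches at 0, 0.03, .. 0.15. Slides easily (about 1 N) while the release bar is up; locked while the bar sits in a notch (1 mm play each way). Starts caught in the first notch
- release_bar (a joint): lift of the release bar, m: 0 when its roller sits fully in a notch, 0.017 just clears the teeth, 0.022 is the top stop. A spring presses it down with 4.5 N at the bottom and about 8 N at the top; let go between notches it rides down the sloping tooth and draws the carriage into the nearest notch
- bar_grip (a point): middle of the release bar's handle: black round bar 14 mm thick, 50 mm long, lying across the rail (along deck x) on a 10 mm stem, at the robot's side of the carriage, 92 mm from the deck's middle and 84 mm above the table when down; a guide bracket lies below it, top 56 mm above the table. Grip it from above, fingers before and behind it along the rail
- deck (a point): middle of the carriage's flat top (the deck), 60 mm above the table; aluminium block 120 (x) x 110 (y) x 26 mm, axes parallel to slide_base's; moves with the carriage. On it, at deck (0, -42) mm, stands a fixed steel locating dowel 9 mm thick and 14 mm high, its top half tapered to 3 mm. A thin pointer sticks out at its +x side, at deck y = 0
- pin_hole (a point): mouth of the deck's drift pin hole at deck (0, +42) mm: 11 mm wide, right through the block
- hole_a (a point): mouth of the corner bolt hole at deck (+48, +42) mm, 11 mm wide, right through the block
- hole_b (a point): corner bolt hole at deck (+48, -42) mm, same size
- hole_c (a point): corner bolt hole at deck (-48, +42) mm, same size
- hole_d (a point): corner bolt hole at deck (-48, -42) mm, same size
- plate: loose aluminium plate 120 (x) x 110 (y) x 8 mm, 0.25 to 0.5 kg; hold it by the brass block 36 (x) x 30 (y) mm rising 36 mm above its middle. Origin: centre of the underside, z up. Holes like the deck's: 11 mm at (+-48, +-42) and (0, +42) mm, and the 11 mm dowel hole at (0, -42) mm. In place its origin is on the deck point, x and y along the deck's. Yaw starts within 0.5 rad of the table axes
- drift: drift pin, the tall slim steel piece in the rack: handle 12 mm thick up to 56 mm above the origin (16 mm collar, 4 mm high, at its foot); below the origin a shank 10 mm thick for 17 mm, then tapering over 19 mm to a 4 mm tip. Origin: underside of the collar, z up. Home, the collar rests on the plate (origin 8 mm above the deck), between bolts and brass block: grip its top 20 mm
- rack: fixed grey rack block 185 (x) x 44 (y) x 50 mm on the table; origin: centre of the underside. Five through holes 11 mm wide in a row at x = -68, -34, 0, +34, +68 mm, y = 0. Drift and bolts stand in them, resting on the top (origins 50 mm above the table); which stands where changes
- flag: station flag: small steel bracket, 26 mm wide and 42 mm high, fixed on the base plate beyond the carriage (92 mm toward +x from the deck's line); its finger points at the carriage. Origin: centre of its underside, axes as slide_base; its place along base y (+10 to +70 mm) changes and need not fall on a notch
- bolt1: thumb bolt, steel: round knurled head 18 mm thick and 24 mm high above the origin; below the origin a shank 8 mm thick and 26 mm long with a rounded tip. Origin: underside of the head, on the axis, z up. Simply dropped in, not turned; fully home its origin is 8 mm above the deck. Two to four of the bolts are present
- bolt2: thumb bolt, steel: round knurled head 18 mm thick and 24 mm high above the origin; below the origin a shank 8 mm thick and 26 mm long with a rounded tip. Origin: underside of the head, on the axis, z up. Simply dropped in, not turned; fully home its origin is 8 mm above the deck. Two to four of the bolts are present
- bolt3: thumb bolt, steel: round knurled head 18 mm thick and 24 mm high above the origin; below the origin a shank 8 mm thick and 26 mm long with a rounded tip. Origin: underside of the head, on the axis, z up. Simply dropped in, not turned; fully home its origin is 8 mm above the deck. Two to four of the bolts are present
- bolt4: thumb bolt, steel: round knurled head 18 mm thick and 24 mm high above the origin; below the origin a shank 8 mm thick and 26 mm long with a rounded tip. Origin: underside of the head, on the axis, z up. Simply dropped in, not turned; fully home its origin is 8 mm above the deck. Two to four of the bolts are present
- objective: bystander: brass microscope objective standing on the table, 32 mm thick, 45 mm high
- tweezers: bystander: tweezers lying flat, 130 mm long
- wafer_box: bystander: round white wafer box, 104 mm wide, 18 mm high
- sample_jar: bystander: round sample jar with a black lid, 56 mm wide, 42 mm high
- hex_driver: bystander: screwdriver lying flat
- mouse: bystander: computer mouse, 100 x 58 x 30 mm
Things that resemble listed ones, but are neither listed nor needed, are in the scene too. Several things have the shape of the rack; the one meant has the colours described above.

How it is judged:
On the way, in this order (a step that is already met when the one before it is completed fails the run):
1. the plate lies flat on the carriage, over the dowel, and no bolt is in yet (horizontal distance between plate and deck below 0.008 m and z of plate in the frame of deck between -0.003 and 0.003 m and angle between plate's own z axis and vertical below 0.04 rad and (horizontal distance between bolt1 and deck above 0.1 m or z of bolt1 in the frame of deck above 0.03 m) and (horizontal distance between bolt2 and deck above 0.1 m or z of bolt2 in the frame of deck above 0.03 m) and (horizontal distance between bolt3 and deck above 0.1 m or z of bolt3 in the frame of deck above 0.03 m) and (horizontal distance between bolt4 and deck above 0.1 m or z of bolt4 in the frame of deck above 0.03 m)), for 0.2 s.
2. the drift is fully home through the pin hole, before any bolt (horizontal distance between plate and deck below 0.004 m and z of plate in the frame of deck between -0.003 and 0.003 m and angle between plate's own z axis and vertical below 0.04 rad and angle between the x axis of plate and the x axis of deck, either way round below 0.06 rad and horizontal distance between drift and pin_hole below 0.004 m and z of drift in the frame of deck between 0.004 and 0.012 m and angle between drift's own z axis and vertical below 0.12 rad and (horizontal distance between bolt1 and deck above 0.1 m or z of bolt1 in the frame of deck above 0.03 m) and (horizontal distance between bolt2 and deck above 0.1 m or z of bolt2 in the frame of deck above 0.03 m) and (horizontal distance between bolt3 and deck above 0.1 m or z of bolt3 in the frame of deck above 0.03 m) and (horizontal distance between bolt4 and deck above 0.1 m or z of bolt4 in the frame of deck above 0.03 m)), for 0.2 s.
3. every bolt present is fully home in a corner hole while the drift is still in (horizontal distance between plate and deck below 0.004 m and z of plate in the frame of deck between -0.003 and 0.003 m and angle between plate's own z axis and vertical below 0.04 rad and angle between the x axis of plate and the x axis of deck, either way round below 0.06 rad and horizontal distance between drift and pin_hole below 0.004 m and z of drift in the frame of deck between 0.004 and 0.012 m and angle between drift's own z axis and vertical below 0.12 rad and (horizontal distance between bolt1 and hole_a below 0.005 m or horizontal distance between bolt1 and hole_b below 0.005 m or horizontal distance between bolt1 and hole_c below 0.005 m or horizontal distance between bolt1 and hole_d below 0.005 m) and z of bolt1 in the frame of deck between 0.004 and 0.012 m and angle between each of bolt1, bolt2, bolt3, bolt4's own z axis and vertical below 0.15 rad and (horizontal distance between bolt2 and hole_a below 0.005 m or horizontal distance between bolt2 and hole_b below 0.005 m or horizontal distance between bolt2 and hole_c below 0.005 m or horizontal distance between bolt2 and hole_d below 0.005 m) and z of bolt2 in the frame of deck between 0.004 and 0.012 m and (horizontal distance between bolt3 and hole_a below 0.005 m or horizontal distance between bolt3 and hole_b below 0.005 m or horizontal distance between bolt3 and hole_c below 0.005 m or horizontal distance between bolt3 and hole_d below 0.005 m) and z of bolt3 in the frame of deck between 0.004 and 0.012 m and (horizontal distance between bolt4 and hole_a below 0.005 m or horizontal distance between bolt4 and hole_b below 0.005 m or horizontal distance between bolt4 and hole_c below 0.005 m or horizontal distance between bolt4 and hole_d below 0.005 m) and z of bolt4 in the frame of deck between 0.004 and 0.012 m), for 0.2 s.
4. the drift stands in the rack again and the bolts are still home (x of drift in the frame of rack between -0.075 and 0.075 m and y of drift in the frame of rack between -0.005 and 0.005 m and z of drift in the frame of rack between 0.046 and 0.055 m and angle between each of drift, bolt1, bolt2, bolt3, bolt4's own z axis and vertical below 0.15 rad and (horizontal distance between bolt1 and hole_a below 0.005 m or horizontal distance between bolt1 and hole_b below 0.005 m or horizontal distance between bolt1 and hole_c below 0.005 m or horizontal distance between bolt1 and hole_d below 0.005 m) and z of bolt1 in the frame of deck between 0.004 and 0.012 m and (horizontal distance between bolt2 and hole_a below 0.005 m or horizontal distance between bolt2 and hole_b below 0.005 m or horizontal distance between bolt2 and hole_c below 0.005 m or horizontal distance between bolt2 and hole_d below 0.005 m) and z of bolt2 in the frame of deck between 0.004 and 0.012 m and (horizontal distance between bolt3 and hole_a below 0.005 m or horizontal distance between bolt3 and hole_b below 0.005 m or horizontal distance between bolt3 and hole_c below 0.005 m or horizontal distance between bolt3 and hole_d below 0.005 m) and z of bolt3 in the frame of deck between 0.004 and 0.012 m and (horizontal distance between bolt4 and hole_a below 0.005 m or horizontal distance between bolt4 and hole_b below 0.005 m or horizontal distance between bolt4 and hole_c below 0.005 m or horizontal distance between bolt4 and hole_d below 0.005 m) and z of bolt4 in the frame of deck between 0.004 and 0.012 m), for 0.2 s.
5. the release bar is lifted clear of the teeth (value of joint release_bar above 0.014 m), for 0.1 s.
6. the carriage is caught in the notch nearest the flag (y of deck in the frame of flag between -0.019 and 0.019 m and value of joint release_bar below 0.003 m and velocity of joint carriage between -0.01 and 0.01 m/s), for 0.3 s.
At the end, for the whole second after the job is handed in: plate flat and true on the carriage (4 mm, 0.06 rad), every bolt present fully home in a corner hole (5 mm; height 4 mm), drift fully down in a rack hole, bar down in a notch (3 mm) with the pointer within 19 mm of the flag; all at rest (all of step 4 and all of step 6 and horizontal distance between plate and deck below 0.004 m and z of plate in the frame of deck between -0.003 and 0.003 m and angle between plate's own z axis and vertical below 0.04 rad and angle between the x axis of plate and the x axis of deck, either way round below 0.06 rad and linear speed of each of plate, drift below 0.02 m/s); the robot touches nothing.
It fails at once if another thing on the table is pushed more than 30 mm out of its place (distance of any of objective, tweezers, wafer_box, sample_jar, hex_driver, mouse from where it was at the start of the episode above 0.03 m).
Of bolt1, bolt2, bolt3, bolt4 only 2 to 4 are there at a start; the rules pass over those that are not, and their reading is None.
At some moment in a run one of plate may be knocked a few centimetres aside while the robot is not near it.
It also fails if it takes over 210 s, if anything falls off the work surface, if the arm or the gripper's body presses on something with over 40 N, if the wrist force passes 120 N, or if a joint passes its speed limit or range.

## Working session

There is one attempt and no reset: what is moved stays moved. The work goes in short steps, Python scripts to look and compute and a shell command to move; the robot and the scene stay as the last step left them, time stands still between calls to the robot, and variables do not carry over. Pictures are saved under pics/ and viewed, and the job is handed in when it is done.

```bash
ls; mkdir -p pics; cat > h.py <<'E'
import numpy as np, cv2
from bench import telemetry, viewer, workorder
from scipy.spatial.transform import Rotation as R
def rot(a):
    a=np.asarray(a,float)
    return a if a.shape==(3,3) else R.from_rotvec(a).as_matrix()
def grab(n,name=None):
    im=viewer.get_image(n)
    if name: cv2.imwrite('pics/'+name,im['pixels'][:,:,::-1])
    np.savez('/tmp/%s.npz'%n,**{k:np.asarray(v) for k,v in im.items()})
    return im
def load(n): return dict(np.load('/tmp/%s.npz'%n))
def ray(im,u,v):
    p=cv2.undistortPoints(np.array([[[u,v]]],float),np.array(im['K'],float),np.array(im['dist_coeffs'],float))[0,0]
    d=rot(im['attitude'])@np.array([p[0],-p[1],-1.]); return np.array(im['xyz'],float),d
def onplane(im,u,v,z):
    o,d=ray(im,u,v); return o+d*(z-o[2])/d[2]
def pt(im,u,v):
    o,d=ray(im,u,v); return o+d*im['z_map'][int(round(v)),int(round(u))]
def proj(im,P):
    A=rot(im['attitude']); q=(np.asarray(P,float)-im['xyz'])@A; q=q*[1,-1,-1]
    return cv2.projectPoints(q.reshape(-1,1,3),np.zeros(3),np.zeros(3),np.array(im['K'],float),np.array(im['dist_coeffs'],float))[0][:,0]
def cloud(im):
    H,W=im['z_map'].shape
    u,v=np.meshgrid(np.arange(W),np.arange(H))
    p=cv2.undistortPoints(np.stack([u,v],-1).reshape(-1,1,2).astype(float),np.array(im['K'],float),np.array(im['dist_coeffs'],float))[:,0]
    d=np.c_[p[:,0],-p[:,1],-np.ones(len(p))]@rot(im['attitude']).T
    return (np.array(im['xyz'])+d*im['z_map'].reshape(-1,1)).reshape(H,W,3)
def st():
    s=telemetry.get_state(); return s
E
python3 - <<'E'
from h import *
for n in('top','side'):
    im=grab(n,n+'0.png'); print(n,im['K'],im['dist_coeffs'],im['xyz'],im['attitude'])
s=st(); print(s); print(rot(s['tool_rot']).round(3))
E
```

```text
pics
top [[356.70172794   0.         252.24301983]
 [  0.         356.70172794 193.69542269]
 [  0.           0.           1.        ]] [0.01379876 0.         0.         0.         0.        ] [ 0.37317475 -0.07577868  1.13783773] [ 0.08816727 -0.08643069 -1.57634825]
side [[490.60370988   0.         255.83296403]
 [  0.         490.60370988 182.3871143 ]
 [  0.           0.           1.        ]] [-0.05425954  0.          0.          0.          0.        ] [ 0.35241567 -1.52575057  1.27709816] [ 0.87631957 -0.03107762 -0.08638188]
{'time': 0.1, 'joint_positions': array([-1.2479183 ,  0.32177097, -0.07008273,  1.45155383,  0.0226142 ,
        1.37082842, -0.05690528]), 'qd': array([ 0.00030679, -0.00180024, -0.00117372, -0.00257665, -0.00150352,
       -0.00083799,  0.00119529]), 'joint_torque': array([-6.02929667e-04, -4.92570233e+01, -4.05895757e-01, -3.13398099e+01,
       -6.42083609e-02,  3.94163327e-02,  6.63381320e-05]), 'position': array([0.19741891, 0.61871336, 0.19545617]), 'tool_rot': array([-0.97994698,  1.34099105,  0.9780674 ]), 'ft_force': array([ 0.49825207,  0.59341952, -0.33688449]), 'torque': array([ 0.0018962 , -0.00051593, -0.00661006]), 'grip_width': 1.0013491440343756}
[[-0.    -0.953  0.304]
 [-0.002  0.304  0.953]
 [-1.    -0.    -0.002]]
```

View pics/top0.png

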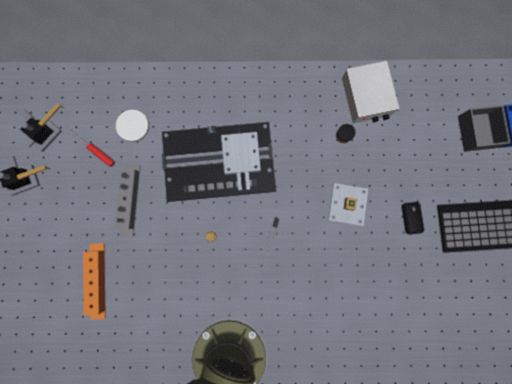

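View pics/side0.png

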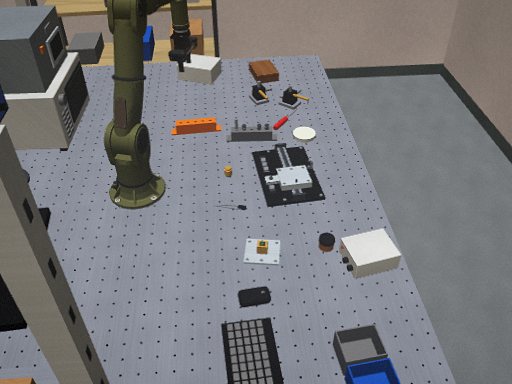

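```bash
python3 - <<'E'
from h import *
for n in('top','side'):
    im=load(n)
    print(n,proj(im,[[0,0,0],[0.197,.619,.195],[0.5,0,0],[0.5,0.3,0]]).round(1))
    C=cloud(im); 
    for uv in ((100,60),(400,300),(300,300),(250,150)): print(uv,C[uv[1],uv[0]].round(3))
t=load('top')
cv2.imwrite('pics/t1.png',cv2.resize(t['pixels'][110:330,70:290,::-1],None,fx=2.7,fy=2.7,interpolation=cv2.INTER_CUBIC))
cv2.imwrite('pics/t2.png',cv2.resize(t['pixels'][100:260,300:440,::-1],None,fx=3.5,fy=3.5,interpolation=cv2.INTER_CUBIC))
s=load('side')
cv2.imwrite('pics/s1.png',cv2.resize(s['pixels'][80:280,160:350,::-1],None,fx=3,fy=3,interpolation=cv2.INTER_CUBIC))
E
```

```text
top [[228.8 357.1]
 [-19.1 305.3]
 [228.9 193.9]
 [135.3 194.6]]
(100, 60) [ 1.336  0.764 -0.752]
(400, 300) [ 0.166 -0.529  0.003]
(300, 300) [ 0.167 -0.221  0.001]
(250, 150) [ 0.628 -0.069  0.062]
side [[137.5 190.4]
 [185.3  72.2]
 [261.4 182.6]
 [255.  140.4]]
(100, 60) [-0.454  1.673 -0.21 ]
(400, 300) [ 0.88  -0.623  0.002]
(300, 300) [ 0.565 -0.592  0.002]
(250, 150) [0.472 0.228 0.001]
```

View pics/t1.png

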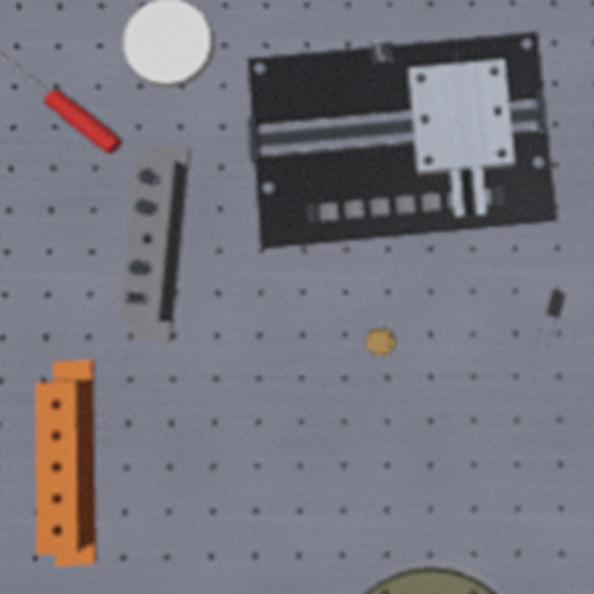

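View pics/t2.png

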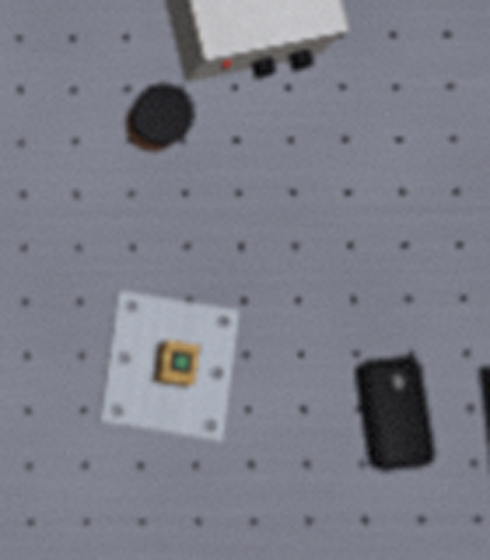

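View pics/s1.png

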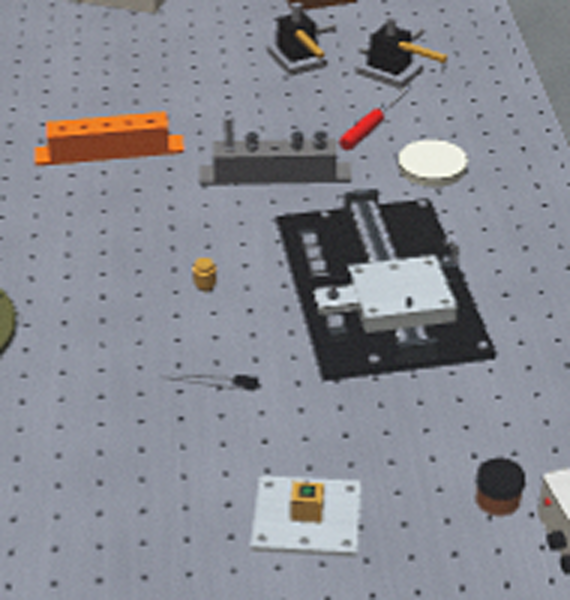

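```bash
cat >> h.py <<'E'
def mask_rect(im,box,z,f,scale=4):
    """box u0,v0,u1,v1; f(img float rgb)->mask ; contour of largest blob on plane z -> minAreaRect"""
    u0,v0,u1,v1=box
    c=cv2.resize(im['pixels'][v0:v1,u0:u1],None,fx=scale,fy=scale,interpolation=cv2.INTER_CUBIC).astype(int)
    m=f(c).astype(np.uint8)
    cs,_=cv2.findContours(m,cv2.RETR_EXTERNAL,cv2.CHAIN_APPROX_NONE)
    cs=max(cs,key=cv2.contourArea)[:,0].astype(float)
    px=(cs+.5)/scale-.5+[u0,v0]
    W=np.array([onplane(im,*p,z)[:2] for p in px])
    r=cv2.minAreaRect((W*1000).astype(np.float32))
    return np.array(r[0])/1000,np.array(r[1]),r[2],W
def darkblobs(im,box,z,thr,scale=6,amin=.5,amax=30):
    u0,v0,u1,v1=box
    c=cv2.resize(cv2.cvtColor(im['pixels'][v0:v1,u0:u1],cv2.COLOR_RGB2GRAY),None,fx=scale,fy=scale,interpolation=cv2.INTER_CUBIC)
    bg=cv2.medianBlur(c,scale*9+1 if (scale*9)%2==0 else scale*9)
    d=np.clip(bg.astype(int)-c,0,255)
    m=(d>thr).astype(np.uint8)
    n,l,s,ce=cv2.connectedComponentsWithStats(m)
    out=[]
    for i in range(1,n):
        a=s[i,4]/scale**2
        if amin<a<amax:
            w=d*(l==i); yy,xx=np.mgrid[:w.shape[0],:w.shape[1]]
            p=np.array([(w*xx).sum(),(w*yy).sum()])/w.sum()
            p=(p+.5)/scale-.5+[u0,v0]
            out.append((p,onplane(im,*p,z),a))
    return out
E
python3 - <<'E'
from h import *
t=load('top');s=load('side')
br=lambda c:(c.min(-1)>165)
for n,im,b,z in(('top plate',t,(322,172,380,236),.008),('side plate',s,(235,228,292,272),.008),('top deck',t,(212,122,268,182),.06),('side deck',s,(270,160,318,196),.06)):
    c,d,a,W=mask_rect(im,b,z,br); print(n,c.round(4),d.round(1),round(a,2))
    for p,w,ar in darkblobs(im,b,z,12): print('   ',p.round(1),w.round(4),round(ar,1))
c,d,a,W=mask_rect(t,(155,115,285,210),.012,lambda c:c.max(-1)<75); print('base',c.round(4),d,a)
for uv in((350,190),(350,203),(240,150)): print(pt(t,*uv).round(4))
for uv in((262,243),(292,178),(250,255)): print(pt(s,*uv).round(4))
E
```

```text
top plate [ 0.4641 -0.3797] [106.4 116.1] 80.21
    [353.6 184.9] [ 0.5249 -0.3987  0.008 ] 5.6
    [369.2 185.5] [ 0.5227 -0.4482  0.008 ] 7.8
    [322.4 185.8] [ 0.523  -0.2992  0.008 ] 5.8
    [337.4 187.2] [ 0.5179 -0.3468  0.008 ] 9.8
    [363.2 191.5] [ 0.5037 -0.4284  0.008 ] 11.5
    [369.8 200.9] [ 0.4734 -0.4478  0.008 ] 7.5
    [322.8 201.2] [ 0.4735 -0.299   0.008 ] 6.5
    [335.3 201.8] [ 0.4712 -0.3384  0.008 ] 12.7
    [361.5 206.1] [ 0.4569 -0.4209  0.008 ] 14.3
    [333.3 216.6] [ 0.4243 -0.3308  0.008 ] 10.2
    [323.4 216.7] [ 0.4242 -0.2994  0.008 ] 6.1
    [370.4 216.5] [ 0.4238 -0.4476  0.008 ] 6.5
    [359.5 220.9] [ 0.4104 -0.4128  0.008 ] 11.6
    [371.3 232.3] [ 0.3744 -0.4482  0.008 ] 8.4
    [323.8 232.5] [ 0.3747 -0.2992  0.008 ] 7.5
    [355.4 232.5] [ 0.374  -0.3985  0.008 ] 6.8
    [339.7 232.6] [ 0.3741 -0.349   0.008 ] 7.3
side plate [ 0.4652 -0.3752] [111.5 121.9] 80.12
    [234.9 227.9] [ 0.378  -0.2569  0.008 ] 0.9
    [290.  233.7] [ 0.5735 -0.3051  0.008 ] 6.0
    [276.5 234.5] [ 0.5248 -0.3043  0.008 ] 5.9
    [262.7 235.5] [ 0.4747 -0.3049  0.
[... 2445 characters left out ...]
[284.1 182.8] [ 0.5802 -0.082   0.06  ] 4.8
    [306.2 183.3] [ 0.6649 -0.0935  0.06  ] 2.5
    [298.8 184.3] [ 0.6356 -0.0964  0.06  ] 4.4
    [290.1 185.3] [ 0.6011 -0.0991  0.06  ] 4.4
    [284.9 186.2] [ 0.5808 -0.1026  0.06  ] 1.3
    [303.3 188.8] [ 0.6483 -0.1247  0.06  ] 15.1
    [296.5 190. ] [ 0.6216 -0.1291  0.06  ] 10.4
    [289.9 190.3] [ 0.5965 -0.1284  0.06  ] 8.3
    [283.3 191.2] [ 0.5708 -0.1312  0.06  ] 0.6
    [297.7 195.2] [ 0.6217 -0.1588  0.06  ] 1.4
base [0.6058 0.0351] [230.74517822 351.03585815] 5.221639633178711
[ 0.5088 -0.3868  0.0069]
[ 0.4639 -0.3743  0.0469]
[ 0.6286 -0.0383  0.0622]
[ 0.4652 -0.378   0.0478]
[ 0.6136 -0.0639  0.0668]
[ 0.4221 -0.3956  0.0111]
```

```bash
cat > cal.py <<'E'
from h import *
from scipy.optimize import least_squares
def gridcal(n,box):
    im=load(n); B=darkblobs(im,box,0.0,8,amin=2,amax=14)
    P=[];U=[]
    for p,w,a in B:
        g=np.round((w[:2]-.025)/.05)*.05+.025
        if np.linalg.norm(w[:2]-g)<.009: P.append([*g,0]);U.append(p)
    return im,np.array(P),np.array(U)
E
python3 - <<'E'
from cal import *
for n,b in(('top',(0,60,512,384)),('side',(100,60,420,384))):
    im,P,U=gridcal(n,b)
    W=np.array([onplane(im,*u,0) for u in U]); e=(W-P)[:,:2]*1000
    print(n,len(P),np.median(e,0),e.std(0))
    for x0 in(.1,.3,.5,.7):
      for y0 in (-.6,-.3,0,.3,.6):
        k=(abs(P[:,0]-x0-.1)<.11)&(abs(P[:,1]-y0)<.15)
        if k.sum()>3: print(x0+.1,y0,k.sum(),np.median(e[k],0).round(1))
E
```

```text
top 5 [-0.23578934  0.43061898] [2.75858468 4.17619619]
side 13 [-0.21803138 -0.36736144] [4.56388488 4.58299945]
0.6 0 4 [1.7 4.1]
```

```bash
sed -i 's|^        g=.*|        g=np.array([np.round((w[0]-.025)/.05)*.05+.025,np.round(w[1]/.05)*.05])|' cal.py
cat >> cal.py <<'E'
def refine(im,P,U):
    A0=R.from_matrix(rot(im['attitude'])); x0=np.array(im['xyz'],float)
    def f(v):
        j=dict(im); j['attitude']=(R.from_rotvec(v[:3])*A0).as_matrix(); j['xyz']=x0+v[3:]
        return (proj(j,P)-U).ravel()
    r=least_squares(f,np.zeros(6),loss='soft_l1',f_scale=.3,x_scale=[.01]*3+[.01]*3)
    return r.x,np.median(abs(r.fun))
E
python3 - <<'E'
from cal import *
for n,b in(('top',(0,60,512,384)),('side',(100,60,420,384))):
    im,P,U=gridcal(n,b)
    W=np.array([onplane(im,*u,0) for u in U]); e=(W-P)[:,:2]*1000
    print(n,len(P),np.median(e,0),e.std(0))
    for x0 in(.1,.3,.5,.7):
      for y0 in (-.6,-.3,0,.3,.6):
        k=(abs(P[:,0]-x0-.1)<.11)&(abs(P[:,1]-y0)<.15)
        if k.sum()>3: print(round(x0+.1,1),y0,k.sum(),np.median(e[k],0).round(1))
    v,m=refine(im,P,U); print(v.round(4),m); np.save('/tmp/cal_%s.npy'%n,v)
E
```

```text
top 545 [-0.80540315 -0.39830336] [0.63955972 0.84271521]
0.2 -0.6 24 [-1.2 -0.7]
0.2 -0.3 24 [-1.1 -0.5]
0.2 0 20 [-1.  -0.3]
0.2 0.3 21 [-0.9  0.1]
0.2 0.6 22 [-0.9  0.4]
0.4 -0.6 17 [-0.8 -0.7]
0.4 -0.3 19 [-0.7 -0.6]
0.4 0 19 [-0.8 -0.2]
0.4 0.3 17 [-0.7  0.1]
0.4 0.6 23 [-0.6  0.2]
0.6 -0.6 24 [-0.8 -0.7]
0.6 -0.3 20 [-0.7 -0.7]
0.6 0.3 10 [-0.6 -0.1]
0.6 0.6 15 [-0.6  0.1]
0.8 -0.6 17 [-0.8 -0.9]
0.8 -0.3 20 [-0.7 -0.6]
0.8 0 16 [-0.5 -0.6]
0.8 0.3 21 [-0.6 -0.1]
0.8 0.6 21 [-0.5  0.1]
[ 0.0001 -0.0004  0.0002  0.0004  0.0002 -0.0011] 0.06589427256154323
side 584 [0.15632899 2.99088088] [0.87030707 1.62484934]
0.2 -0.6 24 [0.1 2.3]
0.2 -0.3 24 [-0.   2.5]
0.2 0 20 [-0.   2.8]
0.2 0.3 20 [-0.4  2.8]
0.2 0.6 17 [0.3 4.4]
0.4 -0.6 13 [0.3 2.4]
0.4 -0.3 18 [0.  2.8]
0.4 0 18 [-0.  3.]
0.4 0.3 14 [-0.3  3.5]
0.4 0.6 22 [-0.   4.4]
0.6 -0.6 24 [0.7 2.6]
0.6 -0.3 19 [0.4 3. ]
0.6 0.3 5 [0.2 4.7]
0.6 0.6 13 [0.6 5.2]
0.8 -0.6 18 [1.  2.9]
0.8 -0.3 17 [0.7 3.1]
0.8 0 15 [0.7 3.6]
0.8 0.3 19 [0.4 3.9]
0.8 0.6 18 [0.1 5.2]
[-0.0002  0.0005 -0.0003  0.0001 -0.001  -0.0012] 0.08377595229306678
```

```bash
cat >> h.py <<'E'
import os
_g,_l=grab,load
def fix(im,n):
    f='/tmp/cal_%s.npy'%n
    if os.path.exists(f):
        v=np.load(f); im['attitude']=(R.from_rotvec(v[:3])*R.from_matrix(rot(im['attitude']))).as_matrix(); im['xyz']=np.array(im['xyz'],float)+v[3:]
    return im
def grab(n,name=None): return fix(_g(n,name),n)
def load(n): return fix(_l(n),n)
def fitgrid(pts,model,c0,yaw0,rad=.012):
    """match model xy points to measured pts; return centre,yaw,residuals"""
    c=np.array(c0,float);y=yaw0
    for _ in range(5):
        M=np.array([[np.cos(y),-np.sin(y)],[np.sin(y),np.cos(y)]])
        q=np.array(model)@M.T+c
        A=[];B=[]
        for m,qq in zip(model,q):
            d=np.linalg.norm(pts-qq,axis=1);i=d.argmin()
            if d[i]<rad: A.append(m);B.append(pts[i])
        A=np.array(A);B=np.array(B);a=A.mean(0);b=B.mean(0)
        H=(A-a).T@(B-b); y=np.arctan2(H[0,1]-H[1,0],H[0,0]+H[1,1])
        M=np.array([[np.cos(y),-np.sin(y)],[np.sin(y),np.cos(y)]]); c=b-M@a
    return c,y,((A@M.T+c)-B)*1000
PL=[(.048,.042),(.048,-.042),(-.048,.042),(-.048,-.042),(0,.042),(0,-.042)]
E
python3 - <<'E'
from h import *
t=load('top');s=load('side')
br=lambda c:(c.min(-1)>160)
print('TCP proj')
for n,im,b,z in(('top plate',t,(322,172,380,236),.008),('side plate',s,(235,228,292,272),.008)):
    c,d,a,W=mask_rect(im,b,z,br); print(n,c.round(4),d.round(1),round(a,2))
    pts=np.array([w[:2] for p,w,_ in darkblobs(im,b,z-.001,12)])
    print(fitgrid(pts,PL,c,np.deg2rad(a-90)))
for n,im,b in(('top deck',t,(212,122,268,182)),('side deck',s,(270,160,318,196))):
    pts=np.array([w[:2] for p,w,_ in darkblobs(im,b,.059,12)])
    print(n,fitgrid(pts,PL[:5],(.6215,-.0397),.087))
b=mask_rect(t,(155,115,285,210),.012,lambda c:c.max(-1)<75); print('base',b[:3])
for n,im,b in(('top rack',t,(105,155,145,245)),('side rack',s,(222,115,285,145))):
    print(n)
    for p,w,a in darkblobs(im,b,.05,12): print('  ',p.round(1),w.round(4),round(a,1))
cv2.imwrite('pics/r1.png',cv2.resize(t['pixels'][155:245,100:150,::-1],None,fx=8,fy=6.5,interpolation=cv2.INTER_CUBIC))
cv2.imwrite('pics/r2.png',cv2.resize(s['pixels'][112:150,222:286,::-1],None,fx=9,fy=9,interpolation=cv2.INTER_CUBIC))
E
```

```text
TCP proj
top plate [ 0.4649 -0.379 ] [107.1 117.5] 80.31
(array([ 0.46497284, -0.37931435]), np.float64(-0.16892587821335106), array([[ 0.53763229,  0.42652166],
       [ 0.6177637 , -0.76703244],
       [-0.50475554,  0.62003754],
       [-0.72411398, -0.21820235],
       [-0.02118818,  0.14675281],
       [ 0.0946617 , -0.20807722]]))
side plate [ 0.4649 -0.3781] [112.5 123.4] 80.32
(array([ 0.46406043, -0.37900305]), np.float64(-0.16637166778987653), array([[ 0.04600485, -0.27454715],
       [ 0.29109594, -1.32161893],
       [-1.32174455, -0.12257726],
       [-1.0388735 , -1.96285859],
       [ 2.55842077,  4.82910062],
       [-0.53490351, -1.14749868]]))
top deck (array([ 0.62246899, -0.03929078]), np.float64(0.0873539218514219), array([[ 0.72136331,  0.4798173 ],
       [ 0.73577924, -0.47718913],
       [-0.72639132,  0.56710749],
       [-0.70694609, -0.99238654],
       [-0.02380514,  0.42265088]]))
side deck (array([ 0.62280304, -0.03948373]), np.float64(0.08899858637307473), array([[ 1.06760728,  0.8645347 ],
       [ 1.84945947, -1.3415951 ],
       [-1.85158852,  1.056
[... 1124 characters left out ...]
1.6 127.2] [0.3979 0.3393 0.05  ] 1.6
   [226.6 129.1] [0.3748 0.3262 0.05  ] 4.1
   [251.1 129. ] [0.4846 0.3159 0.05  ] 4.8
   [270.7 132.9] [0.5685 0.2754 0.05  ] 9.6
   [280.8 132. ] [0.6141 0.2784 0.05  ] 3.9
   [232.1 133.4] [0.3977 0.2893 0.05  ] 12.8
   [252.  132.3] [0.4862 0.2889 0.05  ] 0.8
   [254.7 132.3] [0.4983 0.2879 0.05  ] 1.0
   [275.5 134.7] [0.5881 0.2592 0.05  ] 1.8
   [226.8 135.7] [0.3735 0.2736 0.05  ] 2.8
   [272.7 139.4] [0.5716 0.2246 0.05  ] 22.5
   [229.7 140.5] [0.3845 0.2354 0.05  ] 25.2
   [282.2 138.2] [0.6139 0.2294 0.05  ] 2.9
   [238.2 141. ] [0.4209 0.2277 0.05  ] 0.9
   [283.4 143.6] [0.6138 0.189  0.05  ] 3.6
   [276.  144.1] [0.5817 0.1885 0.05  ] 4.5
```

View pics/r1.png

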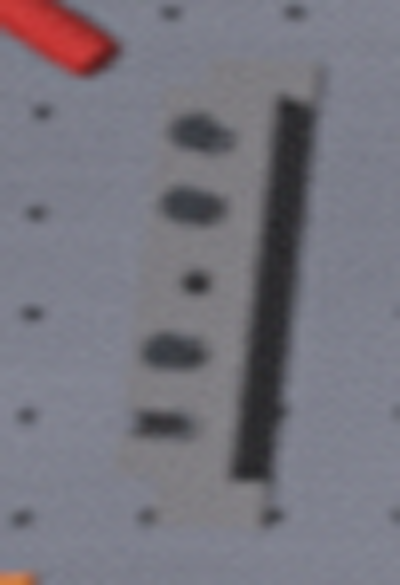

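View pics/r2.png

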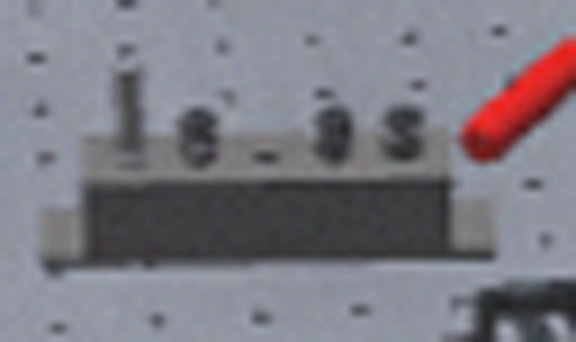

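```bash
cat > d.py <<'E'
import sys
from h import *
# usage d.py x y z jawyaw_deg(world angle of tool z axis, mod 180)
def delta(p,yaw=None,verbose=True):
    s=st(); T=rot(s['tool_rot']); d=T.T@(np.array(p)-s['position'])/.04
    cur=np.degrees(np.arctan2(T[1,2],T[0,2])); tw=0
    if yaw is not None:
        dy=(yaw-cur+90)%180-90; tw=-dy/5
    print('tcp',s['position'].round(4),'jaw',round(cur,2),'tilt',np.round(T[2],3),'t',round(s['time'],2),'F',np.round(s['ft_force'],1),'w',round(s['grip_width'],3),'j7',round(s['joint_positions'][6],2))
    print('x %.3f y %.3f z %.3f twist %.3f'%(*d,tw))
if __name__=='__main__':
    a=[float(v) for v in sys.argv[1:]]
    delta(a[:3],a[3] if len(a)>3 else None)
E
python3 d.py .55 .2 .25; python3 - <<'E'
from h import *
t=load('top')
# rack dark-face / top edge
c=cv2.cvtColor(t['pixels'],cv2.COLOR_RGB2GRAY)
P=[]
for v in range(174,224,2):
    row=c[v,118:140].astype(float); d=np.diff(row); i=d.argmin()
    # subpixel
    a,b,e=d[i-1],d[i],d[i+1]; o=.5*(a-e)/(a-2*b+e)
    P.append(onplane(t,118+i+.5+o,v,.05)[:2])
P=np.array(P); 
vx,vy,x0,y0=cv2.fitLine((P*1000).astype(np.float32),cv2.DIST_HUBER,0,.01,.01).ravel()
print('rack edge dir deg',np.degrees(np.arctan2(vy,vx)), 'dist hole', (np.array([484.7,317])-[x0,y0])@[-vy,vx], (P[:,1]*1000-y0-(P[:,0]*1000-x0)*vy/vx).round(1))
E
```

```text
tcp [0.1974 0.6187 0.1955] jaw 72.31 tilt [-1.    -0.    -0.002] t 0.1 F [ 0.5  0.6 -0.3] w 1.001 j7 -0.06
x -1.349 y -11.579 z -7.297 twist 0.000
rack edge dir deg -3.9738705 dist hole 22.443982105754003 [-0.1  0.8  0.2  0.2 -0.  -0.3  0.5  0.3 -0.  -0.3 -0.1  0.5  0.2 -0.1
  0.  -0.5  0.6 -0.1  0.  -0.3  0.5  0.7 -0.  -0.   0.2]
```

```bash
python3 -m creep '[{"fingers":1,"x":-1.35,"y":-3,"z":-2},{"fingers":1,"x":-1.35,"y":-11.6,"z":-7.3},{"fingers":1,"x":-1.35,"y":-11.6,"z":-7.3},{"fingers":1,"x":-1.35,"y":-11.6,"z":-7.3},{"fingers":1,"x":-1.35,"y":-11.6,"z":-7.3},{"fingers":1,"x":-1.35,"y":-11.6,"z":-7.3},{"fingers":1,"x":-1.35,"y":-11.6,"z":-7.3},{"fingers":1,"x":-1.35,"y":-11.6,"z":-7.3},{"fingers":1,"x":-1.35,"y":-11.6,"z":-7.3},{"fingers":1,"x":-1.35,"y":-11.6,"z":-7.3},{"fingers":1,"x":-1.35,"y":-11.6,"z":-7.3},{"fingers":1,"x":-1.35,"y":-11.6,"z":-7.3},{"fingers":1,"x":-1.35,"y":-11.6,"z":-7.3},{"fingers":1,"x":-1.35,"y":-11.6,"z":-7.3},{"fingers":1,"x":-1.35,"y":-11.6,"z":-7.3},{"fingers":1,"x":-1.35,"y":-11.6,"z":-7.3}]'; python3 d.py .465 -.379 .18 80.3
```

```text
tcp [0.1974 0.6187 0.1955] jaw 72.31 tilt [-1.    -0.    -0.002] t 0.1 F [ 0.5  0.6 -0.3] w 1.001 j7 -0.06
x 0.426 y -13.953 z -21.730 twist -1.598$[0]: bad value
```

```bash
python3 -m creep '[{"fingers":1,"x":-1.35,"y":-3,"z":-2,"twist":0},{"fingers":1,"x":-1.35,"y":-11.6,"z":-7.3,"twist":0}]'; python3 d.py .55 .2 .25 
```

```text
time: 0.27
position: [0.2459, 0.5584, 0.2144]
tool_rot: [-0.983, 1.338, 0.985]
ft_force: [2.2, 0.3, 1.2]
grip_width: 1.004
tcp [0.2459 0.5584 0.2144] jaw 72.7 tilt [-1.     0.002  0.   ] t 0.27 F [2.2 0.3 1.2] w 1.004 j7 0.06
x -0.908 y -9.921 z -6.295 twist 0.000
```

```bash
python3 -m creep '[{"fingers":1,"x":-0.9,"y":-9.9,"z":-6.3,"twist":0},{"fingers":1,"x":-0.9,"y":-9.9,"z":-6.3,"twist":0},{"fingers":1,"x":-0.9,"y":-9.9,"z":-6.3,"twist":0},{"fingers":1,"x":-0.9,"y":-9.9,"z":-6.3,"twist":0},{"fingers":1,"x":-0.9,"y":-9.9,"z":-6.3,"twist":0},{"fingers":1,"x":-0.9,"y":-9.9,"z":-6.3,"twist":0},{"fingers":1,"x":-0.9,"y":-9.9,"z":-6.3,"twist":0},{"fingers":1,"x":-0.9,"y":-9.9,"z":-6.3,"twist":0},{"fingers":1,"x":-0.9,"y":-9.9,"z":-6.3,"twist":0},{"fingers":1,"x":-0.9,"y":-9.9,"z":-6.3,"twist":0},{"fingers":1,"x":-0.9,"y":-9.9,"z":-6.3,"twist":0},{"fingers":1,"x":-0.9,"y":-9.9,"z":-6.3,"twist":0},{"fingers":1,"x":-0.9,"y":-9.9,"z":-6.3,"twist":0},{"fingers":1,"x":-0.9,"y":-9.9,"z":-6.3,"twist":0}]'; python3 d.py .465 -.379 .18 80.3
```

```text
time: 1.43
position: [0.5494, 0.1962, 0.2498]
tool_rot: [-0.977, 1.341, 0.978]
ft_force: [-1.0, 1.1, 0.3]
grip_width: 0.999
tcp [0.5494 0.1962 0.2498] jaw 72.2 tilt [-1.     0.001 -0.   ] t 1.43 F [-1.   1.1  0.3] w 0.999 j7 0.91
x 1.745 y -2.390 z -14.335 twist -1.620
```

```bash
python3 -m creep '[{"fingers":1,"x":0,"y":-2.4,"z":-14.3,"twist":-1.6},{"fingers":1,"x":0,"y":-2.4,"z":-14.3,"twist":-1.6},{"fingers":1,"x":0,"y":-2.4,"z":-14.3,"twist":-1.6},{"fingers":1,"x":0,"y":-2.4,"z":-14.3,"twist":-1.6},{"fingers":1,"x":0,"y":-2.4,"z":-14.3,"twist":-1.6},{"fingers":1,"x":0,"y":-2.4,"z":-14.3,"twist":-1.6},{"fingers":1,"x":0,"y":-2.4,"z":-14.3,"twist":-1.6},{"fingers":1,"x":0,"y":-2.4,"z":-14.3,"twist":-1.6},{"fingers":1,"x":0,"y":-2.4,"z":-14.3,"twist":-1.6},{"fingers":1,"x":0,"y":-2.4,"z":-14.3,"twist":-1.6},{"fingers":1,"x":0,"y":-2.4,"z":-14.3,"twist":-1.6},{"fingers":1,"x":0,"y":-2.4,"z":-14.3,"twist":-1.6},{"fingers":1,"x":1.2,"y":-2.4,"z":-14.3,"twist":-1.6},{"fingers":1,"x":1.7,"y":-2.4,"z":-14.3,"twist":-1.6},{"fingers":1,"x":1.7,"y":-2.4,"z":-14.3,"twist":-1.6},{"fingers":1,"x":1.7,"y":-2.4,"z":-14.3,"twist":-1.6}]'; python3 - <<'E'
from h import *
t=grab('top','t3.png'); s=grab('side','s3.png')
cv2.imwrite('pics/s3c.png',cv2.resize(s['pixels'][150:280,190:350,::-1],None,fx=4,fy=4,interpolation=cv2.INTER_CUBIC))
b=(235,228,292,272)
pts=np.array([w[:2] for p,w,_ in darkblobs(s,b,.007,12)])
print(fitgrid(pts,PL,(.465,-.379),-.169))
E
python3 d.py .465 -.379 .02 80.3
```

```text
time: 2.77
position: [0.4641, -0.3776, 0.1777]
tool_rot: [-1.077, 1.29, 1.088]
ft_force: [-0.6, 0.6, 0.4]
grip_width: 0.996
(array([ 0.4640586, -0.3789953]), np.float64(-0.16646468196761763), array([[ 0.08244886, -0.21701783],
       [ 0.28035265, -1.33172558],
       [-1.25582339, -0.11840806],
       [-1.00773945, -1.91260643],
       [ 2.44574167,  4.76719287],
       [-0.54498034, -1.18743497]]))
tcp [ 0.4678 -0.3752  0.1815] jaw 80.41 tilt [-1.     0.002  0.002] t 2.87 F [0.2 0.7 0.5] w 1.002 j7 2.2
x 4.036 y 0.047 z -0.113 twist 0.022
```

View pics/s3c.png

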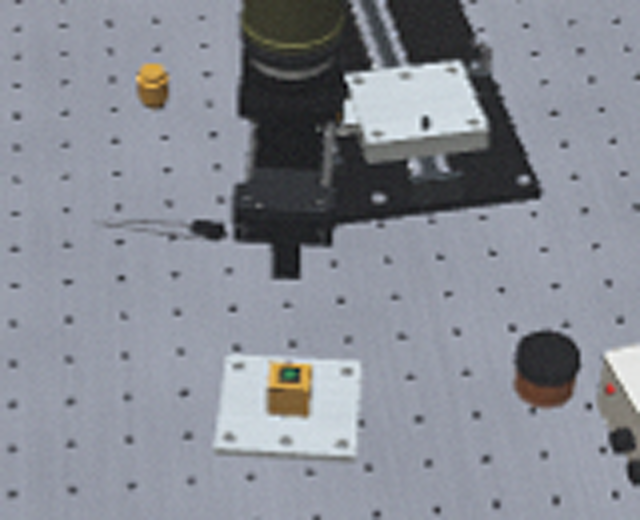

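View pics/t3.png

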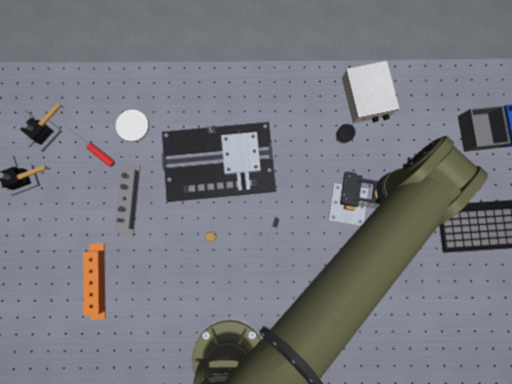

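```bash
python3 - <<'E'
from h import *
for i in range(6):
    viewer.get_image('top'); s=st(); print(round(s['time'],2),s['position'].round(4),R.from_matrix(rot(s['tool_rot'])).as_rotvec().round(3),s['qd'].round(3)[:4], s['joint_positions'].round(4))
E
```

```text
2.92 [ 0.4689 -0.375   0.1826] [-1.085  1.281  1.086] [-0.013 -0.019 -0.001 -0.017] [-0.0137  0.2718  0.7752  1.6244 -0.1966  1.3257  2.1961]
2.97 [ 0.4693 -0.3751  0.1832] [-1.087  1.281  1.086] [-0.005 -0.011  0.004 -0.007] [-0.0142  0.271   0.7753  1.6239 -0.1965  1.3256  2.1964]
3.02 [ 0.4693 -0.3753  0.1835] [-1.087  1.28   1.085] [-0.    -0.003  0.009 -0.001] [-0.0143  0.2706  0.7757  1.6237 -0.1963  1.3254  2.1966]
3.07 [ 0.4691 -0.3757  0.1837] [-1.087  1.281  1.085] [0.003 0.002 0.009 0.001] [-0.0141  0.2705  0.7761  1.6237 -0.1962  1.3253  2.1967]
3.12 [ 0.4688 -0.376   0.1836] [-1.087  1.281  1.084] [0.005 0.004 0.007 0.002] [-0.0138  0.2706  0.7765  1.6238 -0.1962  1.3252  2.1969]
3.17 [ 0.4685 -0.3763  0.1834] [-1.087  1.282  1.084] [0.008 0.004 0.007 0.005] [-0.0135  0.2708  0.7769  1.624  -0.1961  1.3251  2.197 ]
```

```bash
for i in 1 2 ; do python3 -m creep '[{"fingers":1,"x":0,"y":0,"z":0,"twist":0},{"fingers":1,"x":0,"y":0,"z":0,"twist":0},{"fingers":1,"x":0,"y":0,"z":0,"twist":0},{"fingers":1,"x":0,"y":0,"z":0,"twist":0},{"fingers":1,"x":0,"y":0,"z":0,"twist":0},{"fingers":1,"x":0,"y":0,"z":0,"twist":0}]'; done;  python3 d.py .465 -.3792 .02 80.3
```

```text
time: 3.67
position: [0.467, -0.3775, 0.1822]
tool_rot: [-1.083, 1.285, 1.084]
ft_force: [0.5, -0.3, -0.3]
grip_width: 1.001
time: 4.17
position: [0.4671, -0.3775, 0.1823]
tool_rot: [-1.084, 1.284, 1.084]
ft_force: [-0.3, -0.3, 0.1]
grip_width: 1.001
tcp [ 0.4671 -0.3775  0.1823] jaw 80.31 tilt [-1. -0.  0.] t 4.17 F [-0.3 -0.3  0.1] w 1.001 j7 2.2
x 4.057 y 0.045 z -0.051 twist 0.002
```

```bash
python3 -m creep '[{"fingers":1,"x":1,"y":0.05,"z":-0.05,"twist":0},{"fingers":1,"x":2,"y":0.05,"z":-0.05,"twist":0},{"fingers":1,"x":3,"y":0.05,"z":-0.05,"twist":0},{"fingers":1,"x":3.5,"y":0.05,"z":-0.05,"twist":0},{"fingers":1,"x":3.9,"y":0.05,"z":-0.05,"twist":0},{"fingers":1,"x":4.15,"y":0.05,"z":-0.05,"twist":0},{"fingers":1,"x":4.15,"y":0.05,"z":-0.05,"twist":0},{"fingers":1,"x":4.15,"y":0.05,"z":-0.05,"twist":0},{"fingers":1,"x":4.15,"y":0.05,"z":-0.05,"twist":0},{"fingers":1,"x":4.15,"y":0.05,"z":-0.05,"twist":0}]';  python3 d.py .465 -.3792 .016 80.3
python3 -m creep '[{"fingers":0.2,"x":0,"y":0,"z":0,"twist":0},{"fingers":0.2,"x":0,"y":0,"z":0,"twist":0},{"fingers":0.2,"x":0,"y":0,"z":0,"twist":0},{"fingers":0.2,"x":0,"y":0,"z":0,"twist":0},{"fingers":0.2,"x":0,"y":0,"z":0,"twist":0},{"fingers":0.2,"x":0,"y":0,"z":0,"twist":0},{"fingers":0.2,"x":0,"y":0,"z":0,"twist":0},{"fingers":0.2,"x":0,"y":0,"z":0,"twist":0}]' 40;  python3 d.py .465 -.3792 .016 80.3
```

```text
time: 5.0
position: [0.4658, -0.3799, 0.0178]
tool_rot: [-1.086, 1.283, 1.081]
ft_force: [-0.4, -0.1, 1.4]
grip_width: 1.0
tcp [ 0.4658 -0.3799  0.0178] jaw 80.31 tilt [-1.    -0.003 -0.001] t 5.0 F [-0.4 -0.1  1.4] w 1.0 j7 2.3
x 0.045 y 0.022 z 0.013 twist 0.002
time: 5.67
position: [0.4647, -0.3791, 0.0162]
tool_rot: [-1.084, 1.284, 1.084]
ft_force: [0.4, 0.5, 0.2]
grip_width: 0.479
tcp [ 0.4647 -0.3791  0.0162] jaw 80.3 tilt [-1.  0.  0.] t 5.67 F [0.4 0.5 0.2] w 0.479 j7 2.3
x 0.005 y -0.007 z -0.001 twist 0.001
```

```bash
python3 -m creep '[{"fingers":0.2,"x":0,"y":0,"z":0,"twist":0},{"fingers":0.2,"x":0,"y":0,"z":0,"twist":0},{"fingers":0.2,"x":0,"y":0,"z":0,"twist":0},{"fingers":0.2,"x":0,"y":0,"z":0,"twist":0},{"fingers":0.2,"x":0,"y":0,"z":0,"twist":0},{"fingers":0.2,"x":0,"y":0,"z":0,"twist":0},{"fingers":0.2,"x":0,"y":0,"z":0,"twist":0},{"fingers":0.2,"x":0,"y":0,"z":0,"twist":0}]' 40;  python3 d.py .465 -.3792 .016 80.3
```

```text
time: 6.33
position: [0.4648, -0.3789, 0.0162]
tool_rot: [-1.083, 1.284, 1.084]
ft_force: [-0.3, 1.1, -0.2]
grip_width: 0.323
tcp [ 0.4648 -0.3789  0.0162] jaw 80.32 tilt [-1.  0.  0.] t 6.33 F [-0.3  1.1 -0.2] w 0.323 j7 2.3
x 0.005 y -0.006 z -0.007 twist 0.003
```

```bash
python3 -m creep '[{"fingers":0.2,"x":-0.3,"y":0,"z":0,"twist":0},{"fingers":0.2,"x":-1,"y":0,"z":0,"twist":0},{"fingers":0.2,"x":-2,"y":0,"z":0,"twist":0},{"fingers":0.2,"x":-3,"y":0,"z":0,"twist":0},{"fingers":0.2,"x":-3.5,"y":0,"z":0,"twist":0},{"fingers":0.2,"x":-3.8,"y":0,"z":0,"twist":0},{"fingers":0.2,"x":-3.8,"y":0,"z":0,"twist":0},{"fingers":0.2,"x":-3.8,"y":0,"z":0,"twist":0},{"fingers":0.2,"x":-3.8,"y":0,"z":0,"twist":0}]' 40; python3 - <<'E'
from h import *
t=grab('top'); s=grab('side')
cv2.imwrite('pics/s4c.png',cv2.resize(s['pixels'][150:280,190:350,::-1],None,fx=4,fy=4,interpolation=cv2.INTER_CUBIC))
E
python3 d.py .6225 -.0394 .13 95
```

```text
time: 7.08
position: [0.4637, -0.378, 0.166]
tool_rot: [-1.081, 1.286, 1.087]
ft_force: [-0.8, -0.2, -3.7]
grip_width: 0.324
tcp [ 0.4637 -0.3781  0.166 ] jaw 80.31 tilt [-1.     0.004  0.001] t 7.18 F [ 0.4  0.2 -3.6] w 0.321 j7 2.21
x 0.901 y -2.491 z 9.014 twist -2.938
```

View pics/s4c.png

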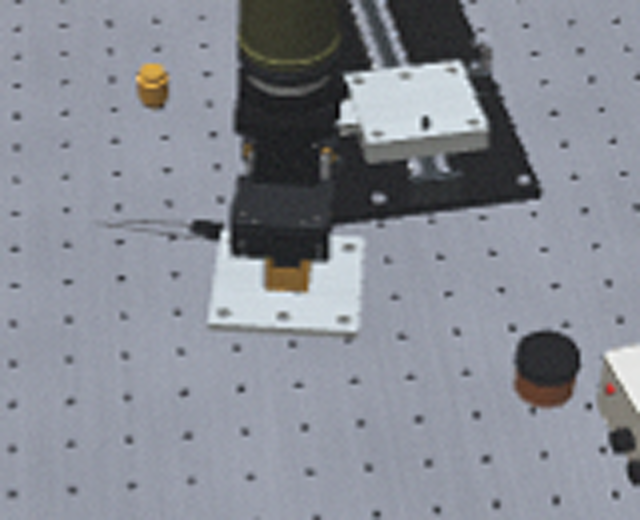

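```bash
python3 -m creep '[{"fingers":0.2,"x":0,"y":-0.25,"z":0.9,"twist":-0.3},{"fingers":0.2,"x":0,"y":-0.5,"z":1.8,"twist":-0.6},{"fingers":0.2,"x":0,"y":-0.75,"z":2.7,"twist":-0.9},{"fingers":0.2,"x":0,"y":-1,"z":3.6,"twist":-1.2},{"fingers":0.2,"x":0,"y":-1.25,"z":4.5,"twist":-1.5},{"fingers":0.2,"x":0,"y":-1.5,"z":5.4,"twist":-1.8},{"fingers":0.2,"x":0,"y":-1.75,"z":6.3,"twist":-2.1},{"fingers":0.2,"x":0,"y":-2,"z":7.2,"twist":-2.4},{"fingers":0.2,"x":0,"y":-2.25,"z":8.1,"twist":-2.7},{"fingers":0.2,"x":0,"y":-2.4,"z":8.7,"twist":-2.95},{"fingers":0.2,"x":0,"y":-2.49,"z":9.01,"twist":-2.95},{"fingers":0.2,"x":0,"y":-2.49,"z":9.01,"twist":-2.95},{"fingers":0.2,"x":0,"y":-2.49,"z":9.01,"twist":-2.95},{"fingers":0.2,"x":0,"y":-2.49,"z":9.01,"twist":-2.95},{"fingers":0.2,"x":0,"y":-2.49,"z":9.01,"twist":-2.95},{"fingers":0.2,"x":0,"y":-2.49,"z":9.01,"twist":-2.95},{"fingers":0.2,"x":0,"y":-2.49,"z":9.01,"twist":-2.95}]' 40; python3 d.py .6225 -.0394 .076 95.1; python3 - <<'E'
from h import *
s=grab('side');t=grab('top')
cv2.imwrite('pics/s5c.png',cv2.resize(s['pixels'][110:240,220:380,::-1],None,fx=4,fy=4,interpolation=cv2.INTER_CUBIC))
cv2.imwrite('pics/t5c.png',cv2.resize(t['pixels'][90:220,190:350,::-1],None,fx=4,fy=4,interpolation=cv2.INTER_CUBIC))
S=st(); p=S['position']; M=rot(S['tool_rot'])
# predict plate hole positions from TCP, print projections
zt=M[:2,2]; yaw=np.arctan2(zt[1],zt[0])-np.pi/2
Rm=np.array([[np.cos(yaw),-np.sin(yaw)],[np.sin(yaw),np.cos(yaw)]])
for m in PL:
    q=np.r_[p[:2]+Rm@m,p[2]-.008]; print(m,proj(s,[q]).round(1),proj(t,[q]).round(1))
for p_,w,a in darkblobs(s,(265,130,325,180),p[2]-.008,12): print(p_.round(1),w.round(4),round(a,1))
E
```

```text
time: 8.6
position: [0.6233, -0.0422, 0.1686]
tool_rot: [-1.272, 1.167, 1.272]
ft_force: [0.4, 0.2, -3.0]
grip_width: 0.32
tcp [ 0.6233 -0.0422  0.1686] jaw 94.92 tilt [-1. -0. -0.] t 8.6 F [ 0.4  0.2 -3. ] w 0.32 j7 1.81
x 2.314 y 0.015 z 0.071 twist -0.036
(0.048, 0.042) [[304.1 146.8]] [[223.5 128.5]]
(0.048, -0.042) [[309.7 159.6]] [[253.3 125.8]]
(-0.048, 0.042) [[280.  149.5]] [[226.5 162. ]]
(-0.048, -0.042) [[284.8 162.5]] [[256.5 159.2]]
(0, 0.042) [[292.1 148.1]] [[225.  145.2]]
(0, -0.042) [[297.3 161.1]] [[254.9 142.4]]
[275.2 129.8] [0.5698 0.1338 0.1605] 0.6
[293.9 129.8] [0.6458 0.1261 0.1605] 0.5
[306.7 130.1] [0.6974 0.1189 0.1605] 0.7
[323.4 130. ] [0.765  0.1126 0.1605] 2.8
[288.1 134.1] [0.6176 0.0975 0.1605] 19.8
[270.3 132.5] [0.5476 0.116  0.1605] 14.1
[280.8 132. ] [0.5905 0.1157 0.1605] 4.0
[275.4 134.6] [0.5666 0.0993 0.1605] 1.8
[290.8 135. ] [0.6278 0.0904 0.1605] 0.6
[272.6 139.4] [0.5514 0.067  0.1605] 22.2
[282.2 138.2] [0.5906 0.0711 0.1605] 3.1
[294.2 138.1] [0.6381 0.0669 0.1605] 1.2
[291.9 143.2] [0.6239 0.0335 0.1605] 11.3
[316.8 142.8] [0.7215 0.0
[... 411 characters left out ...]
.1 161.5] [ 0.626  -0.0859  0.1605] 7.1
[279.9 161.2] [ 0.5624 -0.0773  0.1605] 0.7
[323.2 163. ] [ 0.7215 -0.1045  0.1605] 4.1
[264.8 165.8] [ 0.5031 -0.0996  0.1605] 0.7
[302.3 167.1] [ 0.6397 -0.1216  0.1605] 5.0
[309.1 167.2] [ 0.6648 -0.1243  0.1605] 0.7
[290.9 168.5] [ 0.5967 -0.1256  0.1605] 7.7
[279.7 170. ] [ 0.5548 -0.1302  0.1605] 3.4
[310.  175.3] [ 0.6597 -0.1719  0.1605] 7.9
[314.7 174.2] [ 0.6777 -0.167   0.1605] 2.6
[316.  177.9] [ 0.6788 -0.1884  0.1605] 6.2
[270.7 178.2] [ 0.5166 -0.1739  0.1605] 10.9
[278.2 176.4] [ 0.5448 -0.1667  0.1605] 1.5
[295.9 179. ] [ 0.606  -0.1874  0.1605] 3.4
[312.3 178.9] [ 0.6646 -0.1926  0.1605] 0.9
[279.1 179.2] [ 0.5461 -0.1824  0.1605] 0.6
```

View pics/s5c.png

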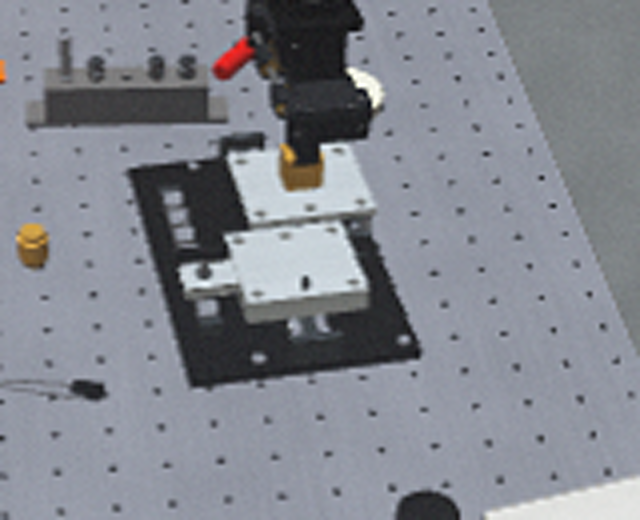

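View pics/t5c.png

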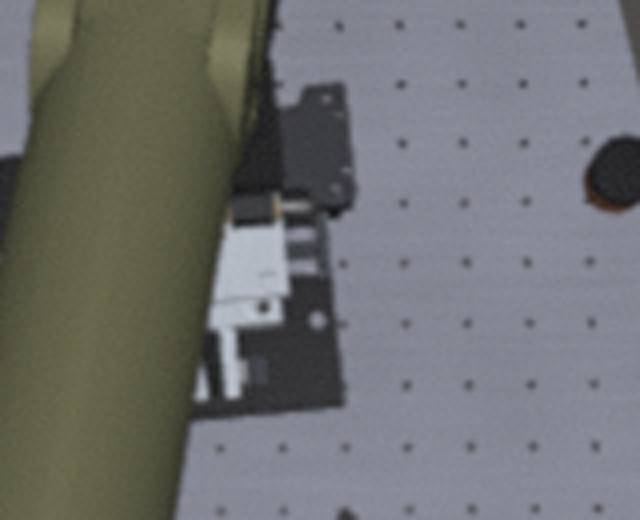

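```bash
python3 d.py .6225 -.0394 .1 95.1;python3 -m creep '[{"fingers":0.2,"x":0.6,"y":0.02,"z":0.05,"twist":-0.04},{"fingers":0.2,"x":1.2,"y":0.02,"z":0.05,"twist":-0.04},{"fingers":0.2,"x":1.7,"y":0.02,"z":0.05,"twist":-0.04},{"fingers":0.2,"x":1.7,"y":0.02,"z":0.05,"twist":-0.04},{"fingers":0.2,"x":1.7,"y":0.02,"z":0.05,"twist":-0.04},{"fingers":0.2,"x":1.7,"y":0.02,"z":0.05,"twist":-0.04},{"fingers":0.2,"x":1.7,"y":0.02,"z":0.05,"twist":-0.04},{"fingers":0.2,"x":1.7,"y":0.02,"z":0.05,"twist":-0.04},{"fingers":0.2,"x":1.7,"y":0.02,"z":0.05,"twist":-0.04}]'; python3 d.py .6225 -.0394 .0765 95.1
```

```text
tcp [ 0.6235 -0.0413  0.1685] jaw 94.99 tilt [-1. -0.  0.] t 8.7 F [ 0.1 -0.7 -3.7] w 0.318 j7 1.81
x 1.713 y 0.021 z 0.050 twist -0.021
time: 9.45
position: [0.6235, -0.0387, 0.1016]
tool_rot: [-1.277, 1.163, 1.275]
ft_force: [-0.4, 0.2, -3.4]
grip_width: 0.326
tcp [ 0.6235 -0.0387  0.1016] jaw 95.26 tilt [-1.    -0.002  0.   ] t 9.45 F [-0.4  0.2 -3.4] w 0.326 j7 1.83
x 0.627 y 0.028 z -0.014 twist 0.032
```

```bash
python3 -m creep '[{"fingers":0.2,"x":0,"y":0.02,"z":-0.01,"twist":0},{"fingers":0.2,"x":0.1,"y":0.02,"z":-0.01,"twist":0},{"fingers":0.2,"x":0.2,"y":0.02,"z":-0.01,"twist":0},{"fingers":0.2,"x":0.3,"y":0.02,"z":-0.01,"twist":0},{"fingers":0.2,"x":0.4,"y":0.02,"z":-0.01,"twist":0},{"fingers":0.2,"x":0.5,"y":0.02,"z":-0.01,"twist":0},{"fingers":0.2,"x":0.58,"y":0.02,"z":-0.01,"twist":0},{"fingers":0.2,"x":0.64,"y":0.02,"z":-0.01,"twist":0},{"fingers":0.2,"x":0.64,"y":0.02,"z":-0.01,"twist":0},{"fingers":0.2,"x":0.64,"y":0.02,"z":-0.01,"twist":0},{"fingers":0.2,"x":0.64,"y":0.02,"z":-0.01,"twist":0},{"fingers":0.2,"x":0.64,"y":0.02,"z":-0.01,"twist":0}]'; python3 d.py .6225 -.0394 .0765 95.1
```

```text
time: 10.45
position: [0.6218, -0.0394, 0.0761]
tool_rot: [-1.276, 1.164, 1.277]
ft_force: [-3.8, 1.0, 6.2]
grip_width: 0.324
tcp [ 0.6218 -0.0394  0.0761] jaw 95.25 tilt [-1.     0.     0.001] t 10.45 F [-3.8  1.   6.2] w 0.324 j7 1.84
x -0.010 y -0.018 z -0.002 twist 0.030
```

```bash
python3 -m creep '[{"fingers":0.6,"x":0,"y":0,"z":0,"twist":0},{"fingers":0.6,"x":0,"y":0,"z":0,"twist":0},{"fingers":0.6,"x":0,"y":0,"z":0,"twist":0},{"fingers":0.6,"x":0,"y":0,"z":0,"twist":0},{"fingers":0.6,"x":0,"y":0,"z":0,"twist":0},{"fingers":0.6,"x":0,"y":0,"z":0,"twist":0}]'; python3 d.py .6225 -.0394 .0765 95.1
python3 -m creep '[{"fingers":0.6,"x":-0.2,"y":0,"z":0,"twist":0},{"fingers":0.6,"x":-0.8,"y":0,"z":0,"twist":0},{"fingers":0.6,"x":-1.8,"y":0,"z":0,"twist":0},{"fingers":0.6,"x":-2.8,"y":0,"z":0,"twist":0},{"fingers":0.6,"x":-3.5,"y":0,"z":0,"twist":0},{"fingers":0.6,"x":-3.5,"y":0,"z":0,"twist":0},{"fingers":0.6,"x":-3.5,"y":0,"z":0,"twist":0},{"fingers":0.6,"x":-3.5,"y":0,"z":0,"twist":0},{"fingers":0.6,"x":-3.5,"y":0,"z":0,"twist":0}]'; python3 - <<'E'
from h import *
s=grab('side')
cv2.imwrite('pics/s6c.png',cv2.resize(s['pixels'][130:220,250:350,::-1],None,fx=6,fy=6,interpolation=cv2.INTER_CUBIC))
for p_,w,a in darkblobs(s,(265,150,320,200),.067,12): print(p_.round(1),w.round(4),round(a,1))
E
python3 d.py .417 .3215 .25 86
```

```text
time: 10.95
position: [0.622, -0.0392, 0.0747]
tool_rot: [-1.277, 1.164, 1.276]
ft_force: [-0.1, -0.2, 0.3]
grip_width: 0.589
tcp [ 0.622  -0.0392  0.0747] jaw 95.26 tilt [-1. -0. -0.] t 10.95 F [-0.1 -0.2  0.3] w 0.589 j7 1.84
x -0.046 y -0.012 z -0.007 twist 0.033
time: 11.7
position: [0.6209, -0.0389, 0.2131]
tool_rot: [-1.275, 1.166, 1.279]
ft_force: [-0.2, 0.3, -0.5]
grip_width: 0.608
[287.1 150.4] [0.6189 0.1144 0.067 ] 1.7
[307.9 150. ] [0.706  0.1091 0.067 ] 2.4
[319.1 149.9] [0.7528 0.1046 0.067 ] 0.8
[265.3 151.2] [0.5279 0.118  0.067 ] 1.3
[304.7 153.2] [0.6889 0.0879 0.067 ] 0.6
[305.7 155.2] [0.6908 0.074  0.067 ] 0.8
[307.1 157. ] [0.6942 0.0607 0.067 ] 2.6
[309.9 157. ] [0.7057 0.0601 0.067 ] 2.8
[291.9 161.9] [0.6277 0.0346 0.067 ] 7.7
[309.3 163.1] [0.6963 0.0199 0.067 ] 27.0
[280.5 164.5] [0.5795 0.0221 0.067 ] 13.5
[293.3 166. ] [0.6293 0.0071 0.067 ] 9.0
[302.1 165.8] [0.6645 0.0051 0.067 ] 3.5
[264.8 165.8] [0.5159 0.0196 0.067 ] 0.7
[279.6 168.6] [ 0.5725 -0.0039  0.067 ] 4.3
[270.7 177.9] [ 0.5308 -0.0586  0.067 ] 10.3
[307.  178.4] [ 0.6707 -0.0757  0.067 ] 4.5
[295.9 179.7] [ 0.6263 -0.0796  0.067 ] 7.8
[264.9 181.2] [ 0.506  -0.0768  0.067 ] 2.2
[283.7 181.4] [ 0.5784 -0.0847  0.067 ] 5.7
[309.3 181.3] [ 0.6766 -0.0939  0.067 ] 0.8
[302.6 182.3] [ 0.65   -0.0975  0.067 ] 4.4
[294.3 183.3] [ 0.6173 -0.1005  0.067 ] 3.7
[286.7 184.3] [ 0.5871 -0.1036  0.067 ] 4.3
[267.4 185.5] [ 0.5132 -0.1033  0.067 ] 3.8
[303.3 188.8] [ 0.6464 -0.1359  0.067 ] 16.0
[296.5 190. ] [ 0.6196 -0.1401  0.067 ] 10.4
[289.9 190.3] [ 0.5946 -0.1395  0.067 ] 8.1
[284.9 191.3] [ 0.5752 -0.1434  0.067 ] 0.7
tcp [ 0.6209 -0.039   0.2129] jaw 95.26 tilt [-1.     0.003  0.   ] t 11.75 F [-0.5  0.3 -0.5] w 0.598 j7 1.8
x -0.912 y 4.251 z 9.442 twist 1.853
```

View pics/s6c.png

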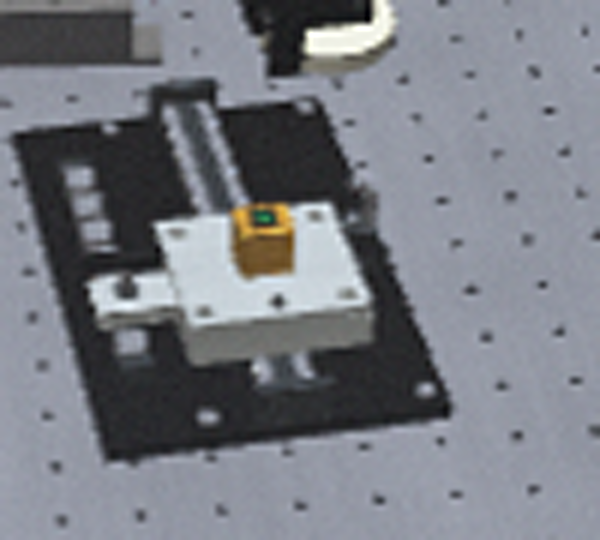

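```bash
python3 -m creep '[{"fingers":0.6,"x":-0.5,"y":0.2,"z":0.5,"twist":1},{"fingers":0.6,"x":-0.9,"y":0.6,"z":1.3,"twist":2.3},{"fingers":0.6,"x":-0.9,"y":1,"z":2.2,"twist":3.6},{"fingers":0.6,"x":-0.9,"y":1.4,"z":3.1,"twist":4.9},{"fingers":0.6,"x":-0.9,"y":1.8,"z":4,"twist":6.2},{"fingers":0.6,"x":-0.9,"y":2.2,"z":4.9,"twist":7.5},{"fingers":0.6,"x":-0.9,"y":2.6,"z":5.8,"twist":8.8},{"fingers":0.6,"x":-0.9,"y":3,"z":6.7,"twist":10.1},{"fingers":0.6,"x":-0.9,"y":3.4,"z":7.6,"twist":11.4},{"fingers":0.6,"x":-0.9,"y":3.8,"z":8.5,"twist":12.7},{"fingers":0.6,"x":-0.9,"y":4.25,"z":9.44,"twist":14},{"fingers":0.6,"x":-0.9,"y":4.25,"z":9.44,"twist":15.3},{"fingers":0.6,"x":-0.9,"y":4.25,"z":9.44,"twist":16.6},{"fingers":0.6,"x":-0.9,"y":4.25,"z":9.44,"twist":18},{"fingers":0.6,"x":-0.9,"y":4.25,"z":9.44,"twist":18},{"fingers":0.6,"x":-0.9,"y":4.25,"z":9.44,"twist":18},{"fingers":0.6,"x":-0.9,"y":4.25,"z":9.44,"twist":18},{"fingers":0.6,"x":-0.9,"y":4.25,"z":9.44,"twist":18},{"fingers":0.6,"x":-0.9,"y":4.25,"z":9.44,"twist":18},{"fingers":0.6,"x":-0.9,"y":4.25,"z":9.44,"twist":18}]';python3 - <<'E'
from h import *
t=grab('top');s=grab('side')
cv2.imwrite('pics/t7.png',cv2.resize(t['pixels'][100:260,60:300,::-1],None,fx=3,fy=3,interpolation=cv2.INTER_CUBIC))
cv2.imwrite('pics/s7.png',cv2.resize(s['pixels'][80:200,200:360,::-1],None,fx=4,fy=4,interpolation=cv2.INTER_CUBIC))
print('drift top predicted', proj(s,[[.4169,.3215,.106],[.4169,.3215,.05]]),proj(t,[[.4169,.3215,.106],[.4169,.3215,.05]]))
E
python3 d.py .4169 .3215 .077 5.1
```

```text
time: 13.42
position: [0.4182, 0.321, 0.2507]
tool_rot: [-0.072, 1.57, 0.072]
ft_force: [0.9, -0.3, 0.4]
grip_width: 0.6
drift top predicted [[235.58422863 118.54723816]
 [236.01698744 129.13788304]] [[114.85174203 219.52659199]
 [121.95362465 220.24715187]]
tcp [0.4181 0.3211 0.2507] jaw 5.27 tilt [-1.  0.  0.] t 13.52 F [ 0.9 -0.6 -0.5] w 0.6 j7 -0.6
x 4.343 y 0.012 z -0.029 twist 0.034
```

View pics/t7.png

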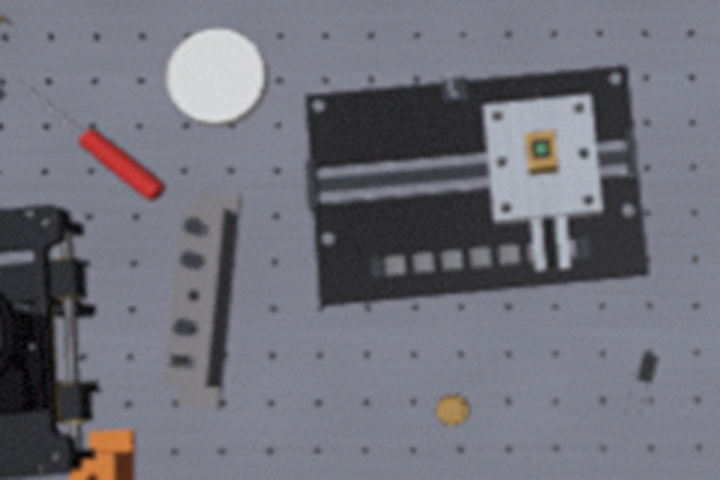

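View pics/s7.png

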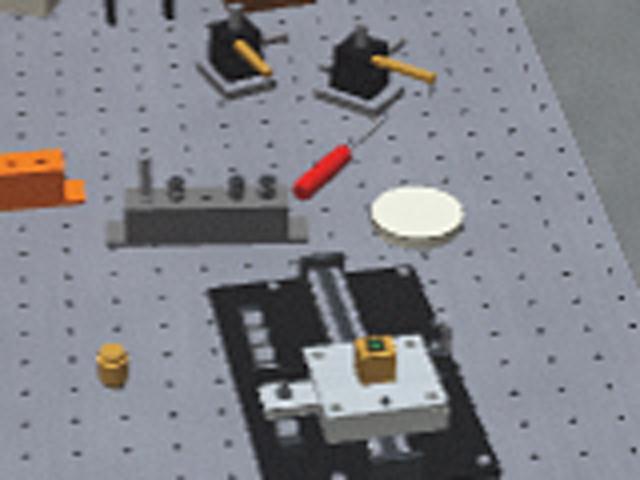

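```bash
python3 - <<'E'
from h import *
t=load('top');s=load('side')
for im,b in((t,(212,122,268,182)),(s,(265,150,320,190))):
    B=darkblobs(im,b,.067,12); pts=np.array([w[:2] for p,w,_ in B])
    c,y,r=fitgrid(pts,PL,(.6225,-.0394),.087,rad=.008); print(c.round(4),y.round(4),r.round(1).tolist())
c,y=np.array([.6225,-.0394]),.089
E
python3 -m creep '[{"fingers":0.6,"x":1,"y":0.01,"z":-0.03,"twist":0},{"fingers":0.6,"x":2,"y":0.01,"z":-0.03,"twist":0},{"fingers":0.6,"x":3,"y":0.01,"z":-0.03,"twist":0},{"fingers":0.6,"x":3.8,"y":0.01,"z":-0.03,"twist":0},{"fingers":0.6,"x":4.35,"y":0.01,"z":-0.03,"twist":0},{"fingers":0.6,"x":4.35,"y":0.01,"z":-0.03,"twist":0},{"fingers":0.6,"x":4.35,"y":0.01,"z":-0.03,"twist":0},{"fingers":0.6,"x":4.35,"y":0.01,"z":-0.03,"twist":0},{"fingers":0.6,"x":4.35,"y":0.01,"z":-0.03,"twist":0},{"fingers":0.6,"x":4.35,"y":0.01,"z":-0.03,"twist":0},{"fingers":0.6,"x":4.35,"y":0.01,"z":-0.03,"twist":0}]'; python3 d.py .4169 .3215 .077 5.1
```

```text
[ 0.6214 -0.0395] 0.0929 [[0.6, 0.7], [1.0, -0.6], [-0.8, 0.6], [-0.4, -0.8], [0.1, 0.5], [-0.4, -0.4]]
[ 0.6217 -0.0393] 0.0903 [[1.3, 1.7], [2.6, -1.2], [-2.4, 2.0], [-0.6, -0.9], [-0.9, -1.6]]
time: 14.43
position: [0.4176, 0.3224, 0.0782]
tool_rot: [-0.071, 1.568, 0.074]
ft_force: [0.3, 0.6, -0.1]
grip_width: 0.599
tcp [0.4176 0.3224 0.0782] jaw 5.26 tilt [-1.     0.002  0.002] t 14.43 F [ 0.3  0.6 -0.1] w 0.599 j7 -0.57
x 0.031 y -0.020 z -0.020 twist 0.033
```

```bash
python3 -m creep '[{"fingers":0,"x":0.02,"y":-0.02,"z":-0.02,"twist":0},{"fingers":0,"x":0.02,"y":-0.02,"z":-0.02,"twist":0},{"fingers":0,"x":0.02,"y":-0.02,"z":-0.02,"twist":0},{"fingers":0,"x":0.02,"y":-0.02,"z":-0.02,"twist":0},{"fingers":0,"x":0.02,"y":-0.02,"z":-0.02,"twist":0},{"fingers":0,"x":0.02,"y":-0.02,"z":-0.02,"twist":0},{"fingers":0,"x":0.02,"y":-0.02,"z":-0.02,"twist":0},{"fingers":0,"x":0.02,"y":-0.02,"z":-0.02,"twist":0},{"fingers":0,"x":0.02,"y":-0.02,"z":-0.02,"twist":0},{"fingers":0,"x":0.02,"y":-0.02,"z":-0.02,"twist":0},{"fingers":0,"x":0.02,"y":-0.02,"z":-0.02,"twist":0},{"fingers":0,"x":0.02,"y":-0.02,"z":-0.02,"twist":0}]' 30; python3 d.py .4169 .3215 .077 5.1
```

```text
time: 15.43
position: [0.4161, 0.3207, 0.0758]
tool_rot: [-0.072, 1.57, 0.072]
ft_force: [0.5, -0.6, 0.7]
grip_width: 0.108
tcp [0.4161 0.3207 0.0758] jaw 5.26 tilt [-1. -0.  0.] t 15.43 F [ 0.5 -0.6  0.7] w 0.108 j7 -0.57
x -0.029 y 0.019 z 0.023 twist 0.032
```

```bash
python3 -m creep '[{"fingers":0,"x":-0.3,"y":0,"z":0,"twist":0},{"fingers":0,"x":-0.8,"y":0,"z":0,"twist":0},{"fingers":0,"x":-1.6,"y":0,"z":0,"twist":0},{"fingers":0,"x":-2.4,"y":0,"z":0,"twist":0},{"fingers":0,"x":-3,"y":0,"z":0,"twist":0},{"fingers":0,"x":-3,"y":0,"z":0,"twist":0},{"fingers":0,"x":-3,"y":0,"z":0,"twist":0},{"fingers":0,"x":-3,"y":0,"z":0,"twist":0},{"fingers":0,"x":-3,"y":0,"z":0,"twist":0},{"fingers":0,"x":-3,"y":0,"z":0,"twist":0}]' 30; python3 - <<'E'
from h import *
c=np.array([.6222,-.0394]);y=.0895
print('pin',(c+[-np.sin(y)*.042,np.cos(y)*.042]).round(4))
s=grab('side')
p=st()['position']; print(p.round(4), proj(s,[p,p+[0,0,-.062],p+[0,0,.03]]).round(1))
cv2.imwrite('pics/s8.png',cv2.resize(s['pixels'][70:150,200:300,::-1],None,fx=7,fy=7,interpolation=cv2.INTER_CUBIC))
E
```

```text
time: 16.27
position: [0.4153, 0.3201, 0.1945]
tool_rot: [-0.074, 1.572, 0.071]
ft_force: [-0.2, -0.2, -1.3]
grip_width: 0.108
pin [0.6184 0.0024]
[0.4154 0.3201 0.1946] [[234.5 101.3]
 [235.1 113.6]
 [234.3  95.1]]
```

View pics/s8.png

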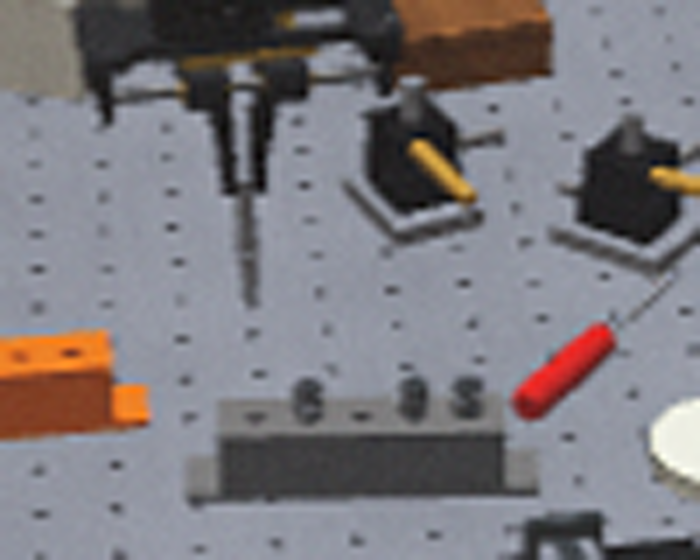

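```bash
python3 d.py .6184 .0020 .2 5.2
```

```text
tcp [0.4154 0.3201 0.1946] jaw 5.26 tilt [-1.    -0.002 -0.002] t 16.32 F [ 0.3 -0.4 -0.5] w 0.11 j7 -0.6
x -0.128 y -8.385 z 4.324 twist 0.012
```

```bash
python3 -m creep '[{"fingers":0,"x":-0.15,"y":-0.3,"z":0.15,"twist":0},{"fingers":0,"x":-0.15,"y":-1,"z":0.5,"twist":0},{"fingers":0,"x":-0.15,"y":-1.8,"z":0.9,"twist":0},{"fingers":0,"x":-0.15,"y":-2.6,"z":1.3,"twist":0},{"fingers":0,"x":-0.15,"y":-3.4,"z":1.7,"twist":0},{"fingers":0,"x":-0.15,"y":-4.2,"z":2.1,"twist":0},{"fingers":0,"x":-0.15,"y":-5,"z":2.6,"twist":0},{"fingers":0,"x":-0.15,"y":-5.8,"z":3,"twist":0},{"fingers":0,"x":-0.15,"y":-6.6,"z":3.4,"twist":0},{"fingers":0,"x":-0.15,"y":-7.4,"z":3.8,"twist":0},{"fingers":0,"x":-0.15,"y":-8,"z":4.15,"twist":0},{"fingers":0,"x":-0.15,"y":-8.38,"z":4.32,"twist":0},{"fingers":0,"x":-0.15,"y":-8.38,"z":4.32,"twist":0},{"fingers":0,"x":-0.15,"y":-8.38,"z":4.32,"twist":0},{"fingers":0,"x":-0.15,"y":-8.38,"z":4.32,"twist":0},{"fingers":0,"x":-0.15,"y":-8.38,"z":4.32,"twist":0},{"fingers":0,"x":-0.15,"y":-8.38,"z":4.32,"twist":0},{"fingers":0,"x":-0.15,"y":-8.38,"z":4.32,"twist":0}]'; python3 d.py .6184 .0020 .135 5.2
```

```text
time: 17.82
position: [0.6186, 0.004, 0.202]
tool_rot: [-0.073, 1.569, 0.074]
ft_force: [0.7, 0.0, -0.9]
grip_width: 0.109
tcp [0.6186 0.004  0.202 ] jaw 5.37 tilt [-1.     0.001  0.   ] t 17.82 F [ 0.7  0.  -0.9] w 0.109 j7 0.17
x 1.676 y -0.050 z -0.010 twist 0.035
```

```bash
python3 -m creep '[{"fingers":0,"x":0.4,"y":-0.03,"z":0,"twist":0.03},{"fingers":0,"x":0.9,"y":-0.03,"z":0,"twist":0.03},{"fingers":0,"x":1.3,"y":-0.03,"z":0,"twist":0.03},{"fingers":0,"x":1.55,"y":-0.03,"z":0,"twist":0.03},{"fingers":0,"x":1.55,"y":-0.03,"z":0,"twist":0.03},{"fingers":0,"x":1.55,"y":-0.03,"z":0,"twist":0.03},{"fingers":0,"x":1.55,"y":-0.03,"z":0,"twist":0.03},{"fingers":0,"x":1.55,"y":-0.03,"z":0,"twist":0.03},{"fingers":0,"x":1.55,"y":-0.03,"z":0,"twist":0.03},{"fingers":0,"x":1.55,"y":-0.03,"z":0,"twist":0.03}]'; python3 d.py .6184 .0020 .094 5.2; python3 - <<'E'
from h import *
s=grab('side'); p=st()['position']; print(proj(s,[p+[0,0,-.062],[.6184,.0024,.068]]).round(1))
cv2.imwrite('pics/s9.png',cv2.resize(s['pixels'][125:205,250:350,::-1],None,fx=7,fy=7,interpolation=cv2.INTER_CUBIC))
E
```

```text
time: 18.65
position: [0.6195, 0.0015, 0.1407]
tool_rot: [-0.07, 1.568, 0.07]
ft_force: [0.7, 0.1, -1.7]
grip_width: 0.104
tcp [0.6195 0.0015 0.1407] jaw 5.11 tilt [-1.     0.     0.001] t 18.65 F [ 0.7  0.1 -1.7] w 0.104 j7 0.19
x 1.168 y 0.014 z -0.027 twist -0.018
[[291.1 164.7]
 [290.8 166.7]]
```

View pics/s9.png

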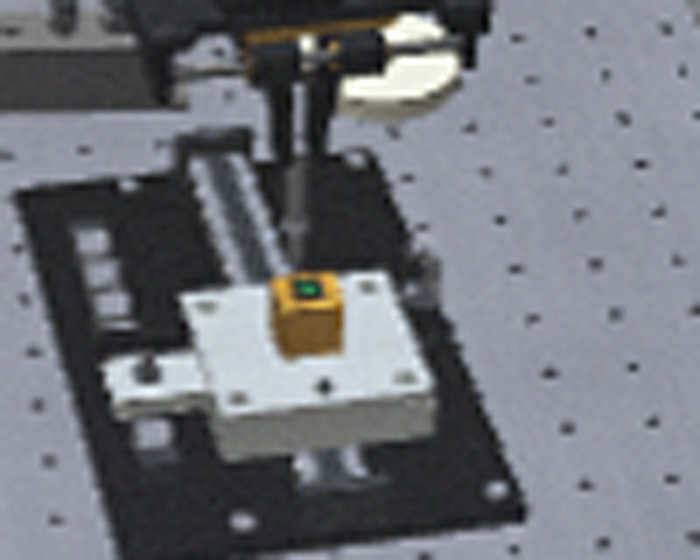

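```bash
python3 -m creep '[{"fingers":0,"x":0.1,"y":0.02,"z":-0.03,"twist":0},{"fingers":0,"x":0.2,"y":0.02,"z":-0.03,"twist":0},{"fingers":0,"x":0.32,"y":0.02,"z":-0.03,"twist":0},{"fingers":0,"x":0.44,"y":0.02,"z":-0.03,"twist":0},{"fingers":0,"x":0.56,"y":0.02,"z":-0.03,"twist":0},{"fingers":0,"x":0.56,"y":0.02,"z":-0.03,"twist":0},{"fingers":0,"x":0.56,"y":0.02,"z":-0.03,"twist":0}]'; python3 d.py .6184 .0020 .094 5.2
```

```text
time: 19.28
position: [0.6173, 0.0022, 0.1169]
tool_rot: [-0.07, 1.571, 0.07]
ft_force: [0.5, -0.9, -1.6]
grip_width: 0.11
tcp [0.6173 0.0022 0.1169] jaw 5.11 tilt [-1.    -0.    -0.001] t 19.28 F [ 0.5 -0.9 -1.6] w 0.11 j7 0.2
x 0.573 y -0.008 z 0.026 twist -0.018
```

```bash
python3 -m creep '[{"fingers":0,"x":0.1,"y":0,"z":0.01,"twist":0},{"fingers":0,"x":0.2,"y":0,"z":0.01,"twist":0},{"fingers":0,"x":0.3,"y":0,"z":0.01,"twist":0},{"fingers":0,"x":0.4,"y":0,"z":0.01,"twist":0},{"fingers":0,"x":0.5,"y":0,"z":0.01,"twist":0},{"fingers":0,"x":0.58,"y":0,"z":0.01,"twist":0},{"fingers":0,"x":0.58,"y":0,"z":0.01,"twist":0},{"fingers":0,"x":0.58,"y":0,"z":0.01,"twist":0},{"fingers":0,"x":0.58,"y":0,"z":0.01,"twist":0}]'; python3 d.py .6184 .0020 .094 5.2
```

```text
time: 20.03
position: [0.6179, 0.0023, 0.0939]
tool_rot: [-0.07, 1.57, 0.07]
ft_force: [0.0, -1.1, -2.4]
grip_width: 0.107
tcp [0.6179 0.0023 0.0939] jaw 5.11 tilt [-1. -0. -0.] t 20.03 F [ 0.  -1.1 -2.4] w 0.107 j7 0.21
x -0.002 y -0.008 z 0.012 twist -0.018
```

```bash
python3 -m creep '[{"fingers":0,"x":0.03,"y":0,"z":0.01,"twist":0},{"fingers":0,"x":0.05,"y":0,"z":0.01,"twist":0},{"fingers":0,"x":0.07,"y":0,"z":0.01,"twist":0},{"fingers":0,"x":0.07,"y":0,"z":0.01,"twist":0},{"fingers":0,"x":0.07,"y":0,"z":0.01,"twist":0}]'; python3 d.py .6184 .0020 .094 5.2;
python3 -m creep '[{"fingers":0.4,"x":0.07,"y":0,"z":0,"twist":0},{"fingers":0.4,"x":0.04,"y":0,"z":0,"twist":0},{"fingers":0.4,"x":0,"y":0,"z":0,"twist":0},{"fingers":0.4,"x":0,"y":0,"z":0,"twist":0},{"fingers":0.4,"x":0,"y":0,"z":0,"twist":0},{"fingers":0.4,"x":0,"y":0,"z":0,"twist":0}]'; python3 d.py .5525 .3121 .2 5.2;
```

```text
time: 20.45
position: [0.6193, 0.0021, 0.0936]
tool_rot: [-0.069, 1.568, 0.07]
ft_force: [-3.7, -0.2, 9.1]
grip_width: 0.105
tcp [0.6193 0.0021 0.0936] jaw 5.1 tilt [-1.     0.     0.002] t 20.45 F [-3.7 -0.2  9.1] w 0.105 j7 0.21
x -0.010 y 0.001 z -0.024 twist -0.020
time: 20.95
position: [0.6184, 0.0024, 0.0913]
tool_rot: [-0.07, 1.57, 0.07]
ft_force: [-0.2, 0.1, 0.3]
grip_width: 0.387
tcp [0.6184 0.0024 0.0913] jaw 5.11 tilt [-1.  0. -0.] t 20.95 F [-0.2  0.1  0.3] w 0.387 j7 0.21
x -2.717 y 7.859 z -0.950 twist -0.017
```

Home with contact at the expected height. Retreat up and check.

```bash
python3 -m creep '[{"fingers":0.4,"x":-0.3,"y":0,"z":0,"twist":0},{"fingers":0.4,"x":-1,"y":0,"z":0,"twist":0},{"fingers":0.4,"x":-2,"y":0,"z":0,"twist":0},{"fingers":0.4,"x":-2.7,"y":0.5,"z":-0.1,"twist":0},{"fingers":0.4,"x":-2.7,"y":1.4,"z":-0.2,"twist":0},{"fingers":0.4,"x":-2.7,"y":2.4,"z":-0.3,"twist":0},{"fingers":0.4,"x":-2.7,"y":3.4,"z":-0.4,"twist":0},{"fingers":0.4,"x":-2.7,"y":4.4,"z":-0.5,"twist":0},{"fingers":0.4,"x":-2.7,"y":5.4,"z":-0.6,"twist":0},{"fingers":0.4,"x":-2.7,"y":6.4,"z":-0.8,"twist":0},{"fingers":0.4,"x":-2.7,"y":7.2,"z":-0.9,"twist":0},{"fingers":0.4,"x":-2.7,"y":7.86,"z":-0.95,"twist":0},{"fingers":0.4,"x":-2.7,"y":7.86,"z":-0.95,"twist":0},{"fingers":0.4,"x":-2.7,"y":7.86,"z":-0.95,"twist":0},{"fingers":0.4,"x":-2.7,"y":7.86,"z":-0.95,"twist":0},{"fingers":0.4,"x":-2.7,"y":7.86,"z":-0.95,"twist":0},{"fingers":0.4,"x":-2.7,"y":7.86,"z":-0.95,"twist":0}]'; python3 d.py .5525 .3121 .062 -4; python3 - <<'E'
from h import *
s=grab('side'); t=grab('top')
cv2.imwrite('pics/s10.png',cv2.resize(s['pixels'][100:200,215:340,::-1],None,fx=6,fy=6,interpolation=cv2.INTER_CUBIC))
cv2.imwrite('pics/t10.png',cv2.resize(t['pixels'][110:240,90:290,::-1],None,fx=4,fy=4,interpolation=cv2.INTER_CUBIC))
for n,im,b in (('t',t,(212,122,268,182)),('s',s,(265,150,320,190))):
    B=darkblobs(im,b,.067,12); pts=np.array([w[:2] for p,w,_ in B])
    c,y,r=fitgrid(pts,PL[:4],(.6215,-.0394),.09,rad=.008); print(n,c.round(4),y.round(4),r.round(1).tolist())
E
```

```text
time: 22.37
position: [0.5535, 0.3102, 0.2]
tool_rot: [-0.068, 1.569, 0.068]
ft_force: [0.1, 0.0, 0.3]
grip_width: 0.399
tcp [0.5535 0.3102 0.2   ] jaw 4.94 tilt [-1.    -0.     0.001] t 22.37 F [0.1 0.  0.3] w 0.399 j7 -0.37
x 3.449 y 0.051 z -0.022 twist 1.789
t [ 0.6214 -0.0395] 0.0898 [[0.6, 0.8], [0.9, -0.6], [-0.7, 0.8], [-0.7, -0.9]]
s [ 0.6215 -0.0395] 0.0843 [[1.3, 1.2], [2.0, -1.6], [-2.3, 1.2], [-1.1, -0.8]]
```

View pics/s10.png

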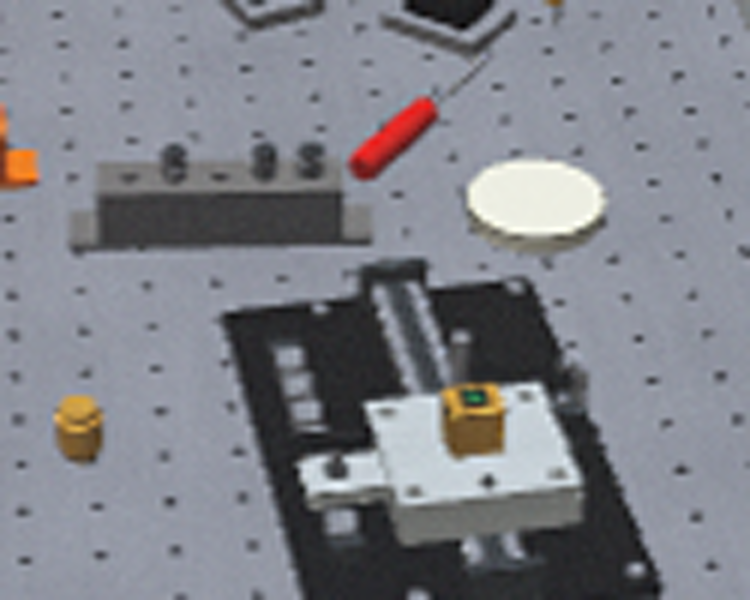

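View pics/t10.png

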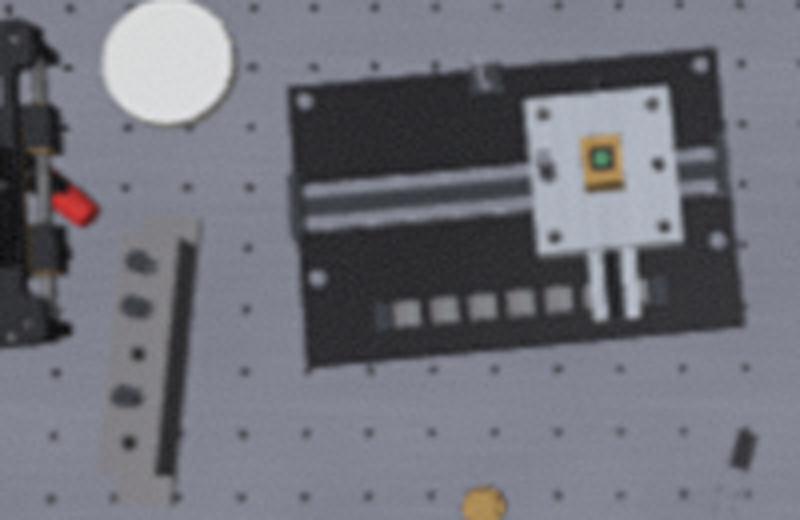

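```bash
python3 - <<'E'
from h import *
s=load('side');t=load('top')
for h in((.5525,.3121),(.5186,.3144),(.4508,.3192)): print(proj(s,[[*h,.062],[*h,.074]]).round(1).tolist(),proj(t,[[*h,.05],[*h,.074]]).round(1).tolist())
B=darkblobs(t,(108,165,140,230),.05,12)
for p,w,a in B: print(p.round(1),w.round(4),a.round(1))
g=cv2.cvtColor(t['pixels'],cv2.COLOR_RGB2GRAY)
E
python3 -m creep '[{"fingers":0.45,"x":0,"y":0.05,"z":-0.02,"twist":-1.4},{"fingers":0.45,"x":0,"y":0.05,"z":-0.02,"twist":-2.8},{"fingers":0.45,"x":0,"y":0.05,"z":-0.02,"twist":-4.2},{"fingers":0.45,"x":0,"y":0.05,"z":-0.02,"twist":-5.6},{"fingers":0.45,"x":0,"y":0.05,"z":-0.02,"twist":-7},{"fingers":0.45,"x":0,"y":0.05,"z":-0.02,"twist":-8.4},{"fingers":0.45,"x":0,"y":0.05,"z":-0.02,"twist":-9.8},{"fingers":0.45,"x":0,"y":0.05,"z":-0.02,"twist":-11.2},{"fingers":0.45,"x":0,"y":0.05,"z":-0.02,"twist":-12.6},{"fingers":0.45,"x":0,"y":0.05,"z":-0.02,"twist":-14},{"fingers":0.45,"x":0,"y":0.05,"z":-0.02,"twist":-15.4},{"fingers":0.45,"x":0,"y":0.05,"z":-0.02,"twist":-17},{"fingers":0.45,"x":0,"y":0.05,"z":-0.02,"twist":-17},{"fingers":0.45,"x":0,"y":0.05,"z":-0.02,"twist":-17},{"fingers":0.45,"x":0,"y":0.05,"z":-0.02,"twist":-17},{"fingers":0.45,"x":0,"y":0.05,"z":-0.02,"twist":-17}]'; python3 d.py .5525 .3121 .053 88
```

```text
[[266.3, 126.3], [266.3, 124.1]] [[126.5, 176.1], [123.7, 174.8]]
[[258.7, 126.5], [258.7, 124.2]] [[125.4, 187.0], [122.6, 186.0]]
[[243.5, 126.7], [243.4, 124.5]] [[123.1, 209.1], [120.2, 208.5]]
[111.3 165.4] [0.5864 0.36   0.05  ] 9.0
[107.9 173.1] [0.5622 0.3695 0.05  ] 2.6
[108. 192.] [0.5036 0.3671 0.05  ] 3.1
[124.1 198. ] [0.4846 0.3174 0.05  ] 17.5
[121.8 220.2] [0.4169 0.3219 0.05  ] 18.9
time: 23.8
position: [0.5517, 0.3138, 0.1995]
tool_rot: [-1.209, 1.209, 1.209]
ft_force: [0.2, -0.4, -0.1]
grip_width: 0.45
tcp [0.5517 0.3138 0.1995] jaw 89.97 tilt [-1. -0.  0.] t 23.8 F [ 0.2 -0.4 -0.1] w 0.45 j7 1.07
x 3.663 y -0.019 z -0.042 twist 0.393
```

```bash
python3 -m creep '[{"fingers":0.45,"x":1,"y":-0.02,"z":-0.04,"twist":0},{"fingers":0.45,"x":2,"y":-0.02,"z":-0.04,"twist":0},{"fingers":0.45,"x":2.8,"y":-0.02,"z":-0.04,"twist":0},{"fingers":0.45,"x":3.3,"y":-0.02,"z":-0.04,"twist":0},{"fingers":0.45,"x":3.6,"y":-0.02,"z":-0.04,"twist":0},{"fingers":0.45,"x":3.66,"y":-0.02,"z":-0.04,"twist":0},{"fingers":0.45,"x":3.66,"y":-0.02,"z":-0.04,"twist":0},{"fingers":0.45,"x":3.66,"y":-0.02,"z":-0.04,"twist":0},{"fingers":0.45,"x":3.66,"y":-0.02,"z":-0.04,"twist":0},{"fingers":0.45,"x":3.66,"y":-0.02,"z":-0.04,"twist":0},{"fingers":0.45,"x":3.66,"y":-0.02,"z":-0.04,"twist":0}]'; python3 d.py .5525 .3121 .053 90;  python3 -m creep '[{"fingers":0,"x":0,"y":0,"z":0,"twist":0},{"fingers":0,"x":0,"y":0,"z":0,"twist":0},{"fingers":0,"x":0,"y":0,"z":0,"twist":0},{"fingers":0,"x":0,"y":0,"z":0,"twist":0},{"fingers":0,"x":0,"y":0,"z":0,"twist":0},{"fingers":0,"x":0,"y":0,"z":0,"twist":0},{"fingers":0,"x":0,"y":0,"z":0,"twist":0},{"fingers":0,"x":0,"y":0,"z":0,"twist":0}]' 25; python3 d.py .5525 .3121 .053 90
```

```text
time: 24.72
position: [0.5532, 0.3129, 0.0545]
tool_rot: [-1.21, 1.206, 1.21]
ft_force: [-0.4, 0.5, 1.3]
grip_width: 0.447
tcp [0.5532 0.3129 0.0545] jaw 90.1 tilt [-1.    -0.002  0.001] t 24.72 F [-0.4  0.5  1.3] w 0.447 j7 1.09
x 0.037 y 0.018 z -0.019 twist 0.020
time: 25.38
position: [0.5525, 0.3124, 0.053]
tool_rot: [-1.211, 1.208, 1.211]
ft_force: [0.1, -1.1, 0.3]
grip_width: 0.018
tcp [0.5525 0.3124 0.053 ] jaw 90.11 tilt [-1. -0. -0.] t 25.38 F [ 0.1 -1.1  0.3] w 0.018 j7 1.09
x 0.001 y -0.001 z -0.007 twist 0.022
```

```bash
python3 - <<'E'
from h import *
s=grab('side'); t=grab('top')
cv2.imwrite('pics/s11.png',cv2.resize(s['pixels'][85:150,215:300,::-1],None,fx=8,fy=8,interpolation=cv2.INTER_CUBIC))
cv2.imwrite('pics/t11.png',cv2.resize(t['pixels'][110:240,70:190,::-1],None,fx=4,fy=4,interpolation=cv2.INTER_CUBIC))
E
```

View pics/s11.png

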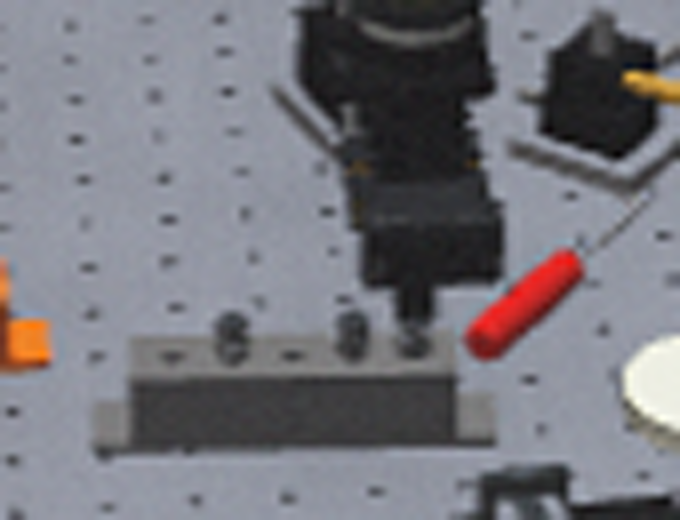

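View pics/t11.png

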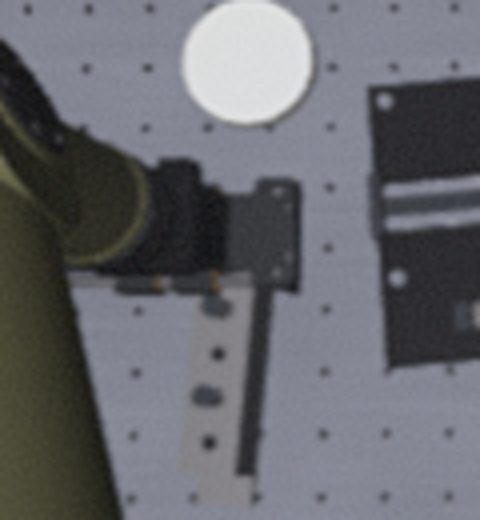

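```bash
python3 - <<'E'
from h import *
s=load('side'); print(st()['grip_width'])
print(proj(s,[[.5525,.3124,.053],[.5525,.297,.053],[.5525,.303,.053],[.5525,.3124,.074],[.5525,.297,.074],[.5430,.297,.06],[.562,.297,.06]]).round(1))
C=cloud(s)
for v in range(120,132):
    print(v,[tuple(C[v,u].round(3)) for u in (264,266,268)])
E
```

```text
0.006705876576103846
[[266.2 128. ]
 [266.6 129.9]
 [266.5 129.1]
 [266.3 124. ]
 [266.6 125.9]
 [264.5 128.7]
 [268.7 128.5]]
120 [(np.float64(0.532), np.float64(0.212), np.float64(0.16)), (np.float64(0.541), np.float64(0.217), np.float64(0.157)), (np.float64(0.55), np.float64(0.224), np.float64(0.152))]
121 [(np.float64(0.54), np.float64(0.293), np.float64(0.103)), (np.float64(0.551), np.float64(0.309), np.float64(0.092)), (np.float64(0.559), np.float64(0.304), np.float64(0.095))]
122 [(np.float64(0.542), np.float64(0.309), np.float64(0.088)), (np.float64(0.551), np.float64(0.313), np.float64(0.084)), (np.float64(0.559), np.float64(0.299), np.float64(0.093))]
123 [(np.float64(0.542), np.float64(0.304), np.float64(0.085)), (np.float64(0.551), np.float64(0.308), np.float64(0.082)), (np.float64(0.558), np.float64(0.295), np.float64(0.09))]
124 [(np.float64(0.542), np.float64(0.306), np.float64(0.079)), (np.float64(0.55), np.float64(0.303), np.float64(0.08)), (np.float64(0.56), np.float64(0.305), np.float64(0.079))]
125 [(np.float64(0.543), np.float64(0.317), np.float64(0.067)), (np.fl
[... 492 characters left out ...]
), np.float64(0.314), np.float64(0.053)), (np.float64(0.551), np.float64(0.312), np.float64(0.053)), (np.float64(0.561), np.float64(0.316), np.float64(0.05))]
129 [(np.float64(0.543), np.float64(0.317), np.float64(0.045)), (np.float64(0.551), np.float64(0.311), np.float64(0.049)), (np.float64(0.56), np.float64(0.304), np.float64(0.053))]
130 [(np.float64(0.541), np.float64(0.302), np.float64(0.05)), (np.float64(0.55), np.float64(0.303), np.float64(0.049)), (np.float64(0.56), np.float64(0.305), np.float64(0.047))]
131 [(np.float64(0.541), np.float64(0.301), np.float64(0.045)), (np.float64(0.549), np.float64(0.292), np.float64(0.051)), (np.float64(0.559), np.float64(0.299), np.float64(0.045))]
```

```bash
python3 -m creep '[{"fingers":0,"x":-0.5,"y":0,"z":0,"twist":0},{"fingers":0.4,"x":-1,"y":0,"z":0,"twist":0},{"fingers":0.4,"x":-1,"y":0,"z":0,"twist":0},{"fingers":0.4,"x":-1,"y":0,"z":0,"twist":0},{"fingers":0.4,"x":-1,"y":0,"z":0,"twist":0},{"fingers":0.4,"x":-1,"y":0,"z":0,"twist":0},{"fingers":0.4,"x":-1,"y":0,"z":0,"twist":0},{"fingers":0.4,"x":-1,"y":0,"z":0,"twist":0},{"fingers":0.4,"x":-1,"y":0,"z":0,"twist":0}]'; python3 d.py .5525 .3121 .053 90; python3 - <<'E'
from h import *
s=grab('side')
p=st()['position'];w=.087*.4/2
print(proj(s,[p+[0,-w-.004,0],p+[0,-w-.004,.019]]))
cv2.imwrite('pics/s12.png',cv2.resize(s['pixels'][85:150,215:300,::-1],None,fx=8,fy=8,interpolation=cv2.INTER_CUBIC))
E
```

```text
time: 26.23
position: [0.5522, 0.3122, 0.0925]
tool_rot: [-1.211, 1.209, 1.211]
ft_force: [-0.1, 0.3, -0.4]
grip_width: 0.393
tcp [0.5522 0.3122 0.0925] jaw 90.11 tilt [-1.     0.001 -0.   ] t 26.23 F [-0.1  0.3 -0.4] w 0.393 j7 1.09
x 0.987 y -0.009 z -0.002 twist 0.021
[[266.73739873 123.14519182]
 [266.76000867 119.48740054]]
```

View pics/s12.png

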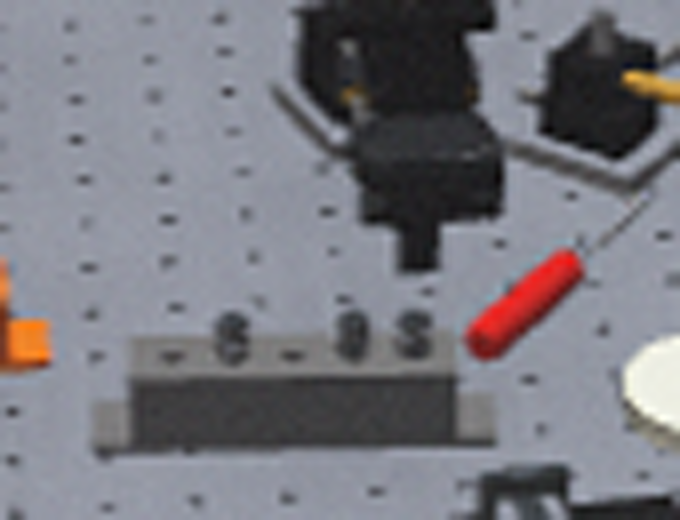

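```bash
python3 -m creep '[{"fingers":0.4,"x":0.4,"y":0,"z":0,"twist":0},{"fingers":0.4,"x":0.8,"y":0,"z":0,"twist":0},{"fingers":0.4,"x":1.1,"y":0,"z":0,"twist":0},{"fingers":0.4,"x":1.25,"y":0,"z":0,"twist":0},{"fingers":0.4,"x":1.35,"y":0,"z":0,"twist":0},{"fingers":0.4,"x":1.35,"y":0,"z":0,"twist":0},{"fingers":0.4,"x":1.35,"y":0,"z":0,"twist":0}]'; python3 d.py .5525 .3121 .035 90; python3 -m creep '[{"fingers":0.4,"x":0,"y":0,"z":0,"twist":0},{"fingers":0.4,"x":0,"y":0,"z":0,"twist":0}]';  python3 d.py .5525 .3121 .035 90; python3 - <<'E'
from h import *
s=grab('side')
cv2.imwrite('pics/s13.png',cv2.resize(s['pixels'][85:150,215:300,::-1],None,fx=8,fy=8,interpolation=cv2.INTER_CUBIC))
E
```

```text
time: 26.87
position: [0.5528, 0.3126, 0.0395]
tool_rot: [-1.211, 1.208, 1.21]
ft_force: [0.7, -0.4, -0.3]
grip_width: 0.401
tcp [0.5528 0.3126 0.0395] jaw 90.11 tilt [-1.    -0.001  0.   ] t 26.87 F [ 0.7 -0.4 -0.3] w 0.401 j7 1.1
x 0.112 y 0.007 z -0.012 twist 0.022
time: 27.03
position: [0.5531, 0.3128, 0.04]
tool_rot: [-1.211, 1.207, 1.21]
ft_force: [0.4, -0.3, 0.3]
grip_width: 0.404
tcp [0.5531 0.3128 0.04  ] jaw 90.11 tilt [-1.    -0.001  0.001] t 27.03 F [ 0.4 -0.3  0.3] w 0.404 j7 1.1
x 0.126 y 0.015 z -0.017 twist 0.022
```

View pics/s13.png

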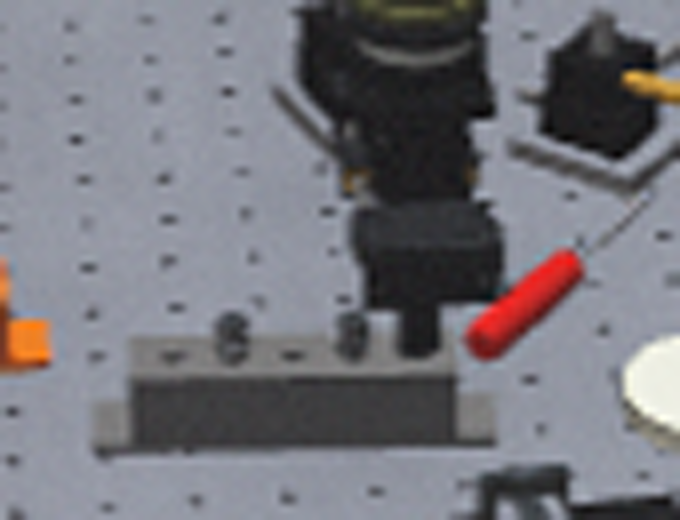

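```bash
python3 -m creep '[{"fingers":0.4,"x":0.08,"y":0.01,"z":-0.01,"twist":0},{"fingers":0.4,"x":0.12,"y":0.01,"z":-0.01,"twist":0},{"fingers":0.4,"x":0.12,"y":0.01,"z":-0.01,"twist":0},{"fingers":0.4,"x":0.12,"y":0.01,"z":-0.01,"twist":0}]'; python3 d.py .5525 .3121 .035 90;  python3 -m creep '[{"fingers":0,"x":0,"y":0,"z":0,"twist":0},{"fingers":0,"x":0,"y":0,"z":0,"twist":0},{"fingers":0,"x":0,"y":0,"z":0,"twist":0},{"fingers":0,"x":0,"y":0,"z":0,"twist":0},{"fingers":0,"x":0,"y":0,"z":0,"twist":0},{"fingers":0,"x":0,"y":0,"z":0,"twist":0},{"fingers":0,"x":0,"y":0,"z":0,"twist":0},{"fingers":0,"x":0,"y":0,"z":0,"twist":0}]' 25; python3 d.py .5525 .3121 .053 90
```

```text
time: 27.42
position: [0.5519, 0.3119, 0.0341]
tool_rot: [-1.211, 1.209, 1.211]
ft_force: [-0.3, 0.7, 0.3]
grip_width: 0.4
tcp [0.5519 0.3119 0.0341] jaw 90.11 tilt [-1.  0. -0.] t 27.42 F [-0.3  0.7  0.3] w 0.4 j7 1.1
x -0.023 y -0.015 z 0.006 twist 0.021
time: 28.08
position: [0.5521, 0.3121, 0.0344]
tool_rot: [-1.211, 1.208, 1.211]
ft_force: [0.0, 0.1, 0.2]
grip_width: 0.198
tcp [0.5521 0.3121 0.0344] jaw 90.11 tilt [-1. -0.  0.] t 28.08 F [0.  0.1 0.2] w 0.198 j7 1.1
x -0.465 y -0.010 z 0.000 twist 0.023
```

```bash
python3 -m creep '[{"fingers":0,"x":-0.3,"y":0,"z":0,"twist":0},{"fingers":0,"x":-1,"y":0,"z":0,"twist":0},{"fingers":0,"x":-2,"y":0,"z":0,"twist":0},{"fingers":0,"x":-3,"y":0,"z":0,"twist":0},{"fingers":0,"x":-3,"y":0,"z":0,"twist":0},{"fingers":0,"x":-3,"y":0,"z":0,"twist":0},{"fingers":0,"x":-3,"y":0,"z":0,"twist":0},{"fingers":0,"x":-3,"y":0,"z":0,"twist":0}]'; python3 d.py .6658 .0067 .16 95.1
```

```text
time: 28.75
position: [0.5511, 0.3114, 0.1529]
tool_rot: [-1.211, 1.211, 1.212]
ft_force: [-0.0, 0.5, -0.6]
grip_width: 0.198
tcp [0.5511 0.3114 0.1529] jaw 90.11 tilt [-1.     0.002 -0.001] t 28.75 F [-0.   0.5 -0.6] w 0.198 j7 1.08
x -0.172 y -2.853 z -7.624 twist -0.998
```

```bash
python3 -m creep '[{"fingers":0,"x":-0.2,"y":-0.2,"z":-0.5,"twist":-0.2},{"fingers":0,"x":-0.2,"y":-0.5,"z":-1.3,"twist":-0.4},{"fingers":0,"x":-0.2,"y":-0.8,"z":-2.2,"twist":-0.6},{"fingers":0,"x":-0.2,"y":-1.2,"z":-3.1,"twist":-0.8},{"fingers":0,"x":-0.2,"y":-1.5,"z":-4,"twist":-1},{"fingers":0,"x":-0.2,"y":-1.8,"z":-4.9,"twist":-1},{"fingers":0,"x":-0.2,"y":-2.2,"z":-5.8,"twist":-1},{"fingers":0,"x":-0.2,"y":-2.5,"z":-6.7,"twist":-1},{"fingers":0,"x":-0.2,"y":-2.75,"z":-7.3,"twist":-1},{"fingers":0,"x":-0.2,"y":-2.85,"z":-7.62,"twist":-1},{"fingers":0,"x":-0.2,"y":-2.85,"z":-7.62,"twist":-1},{"fingers":0,"x":-0.2,"y":-2.85,"z":-7.62,"twist":-1},{"fingers":0,"x":-0.2,"y":-2.85,"z":-7.62,"twist":-1},{"fingers":0,"x":-0.2,"y":-2.85,"z":-7.62,"twist":-1},{"fingers":0,"x":-0.2,"y":-2.85,"z":-7.62,"twist":-1},{"fingers":0,"x":-0.2,"y":-2.85,"z":-7.62,"twist":-1},{"fingers":0,"x":-0.2,"y":-2.85,"z":-7.62,"twist":-1}]'; python3 d.py .6658 .0067 .09 95.1; python3 -m creep '[{"fingers":0,"x":0.5,"y":0,"z":0,"twist":0},{"fingers":0,"x":1,"y":0,"z":0,"twist":0},{"fingers":0,"x":1.5,"y":0,"z":0,"twist":0},{"fingers":0,"x":1.7,"y":0,"z":0,"twist":0},{"fingers":0,"x":1.7,"y":0,"z":0,"twist":0},{"fingers":0,"x":1.7,"y":0,"z":0,"twist":0},{"fingers":0,"x":1.7,"y":0,"z":0,"twist":0},{"fingers":0,"x":1.7,"y":0,"z":0,"twist":0}]'; python3 d.py .6658 .0067 .0524 95.1; python3 - <<'E'
from h import *
s=grab('side')
p=st()['position']
print(proj(s,[p+[0,0,-.0104],[.6658,.0067,.068]]).round(1))
cv2.imwrite('pics/s14.png',cv2.resize(s['pixels'][125:205,255:345,::-1],None,fx=8,fy=7,interpolation=cv2.INTER_CUBIC))
E
```

```text
time: 30.17
position: [0.6665, 0.0086, 0.1625]
tool_rot: [-1.275, 1.164, 1.276]
ft_force: [-0.3, -0.1, -0.4]
grip_width: 0.194
tcp [0.6665 0.0086 0.1625] jaw 95.19 tilt [-1. -0.  0.] t 30.17 F [-0.3 -0.1 -0.4] w 0.194 j7 1.72
x 1.812 y 0.023 z -0.045 twist 0.019
time: 30.83
position: [0.6678, 0.0074, 0.0961]
tool_rot: [-1.276, 1.164, 1.273]
ft_force: [-0.7, 1.3, -0.5]
grip_width: 0.196
tcp [0.6678 0.0074 0.0961] jaw 95.11 tilt [-1.    -0.003  0.   ] t 30.83 F [-0.7  1.3 -0.5] w 0.196 j7 1.73
x 1.091 y 0.054 z -0.012 twist 0.002
[[303.  161.7]
 [302.3 165.3]]
```

View pics/s14.png

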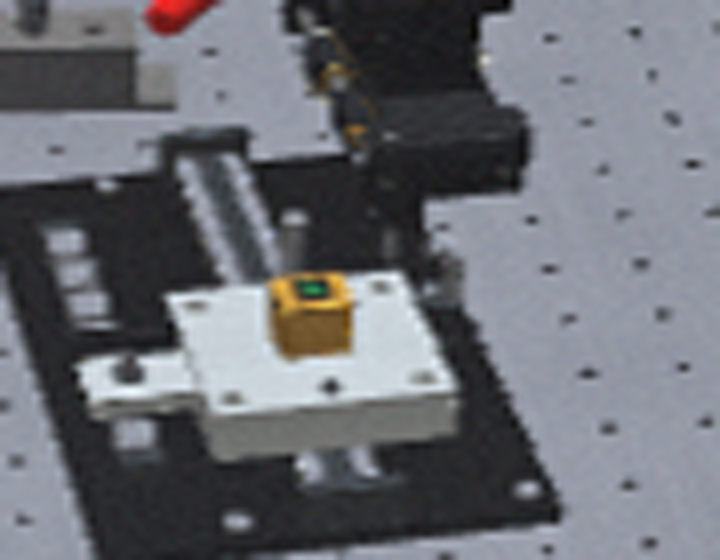

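```bash
python3 -m creep '[{"fingers":0,"x":0.15,"y":0.03,"z":-0.01,"twist":0},{"fingers":0,"x":0.3,"y":0.03,"z":-0.01,"twist":0},{"fingers":0,"x":0.35,"y":0.03,"z":-0.01,"twist":0},{"fingers":0,"x":0.35,"y":0.03,"z":-0.01,"twist":0},{"fingers":0,"x":0.35,"y":0.03,"z":-0.01,"twist":0},{"fingers":0,"x":0.35,"y":0.03,"z":-0.01,"twist":0},{"fingers":0,"x":0.35,"y":0.03,"z":-0.01,"twist":0}]'; python3 d.py .6658 .0067 .0524 95.1
```

```text
time: 31.47
position: [0.6657, 0.0069, 0.0805]
tool_rot: [-1.275, 1.165, 1.274]
ft_force: [0.2, 0.2, -0.6]
grip_width: 0.198
tcp [0.6657 0.0069 0.0805] jaw 95.11 tilt [-1. -0. -0.] t 31.47 F [ 0.2  0.2 -0.6] w 0.198 j7 1.73
x 0.703 y -0.002 z -0.004 twist 0.002
```

```bash
python3 -m creep '[{"fingers":0,"x":0.1,"y":0,"z":0,"twist":0},{"fingers":0,"x":0.2,"y":0,"z":0,"twist":0},{"fingers":0,"x":0.3,"y":0,"z":0,"twist":0},{"fingers":0,"x":0.3,"y":0,"z":0,"twist":0}]'; python3 d.py .6658 .0067 .0524 95.1;python3 -m creep '[{"fingers":0,"x":0.1,"y":0,"z":0,"twist":0},{"fingers":0,"x":0.2,"y":0,"z":0,"twist":0},{"fingers":0,"x":0.3,"y":0,"z":0,"twist":0},{"fingers":0,"x":0.4,"y":0,"z":0,"twist":0},{"fingers":0,"x":0.4,"y":0,"z":0,"twist":0},{"fingers":0,"x":0.4,"y":0,"z":0,"twist":0}]'; python3 d.py .6658 .0067 .0524 95.1
```

```text
time: 31.8
position: [0.6647, 0.0069, 0.0669]
tool_rot: [-1.274, 1.167, 1.276]
ft_force: [0.0, 0.5, -2.1]
grip_width: 0.199
tcp [0.6647 0.0069 0.0669] jaw 95.11 tilt [-1.     0.002  0.   ] t 31.8 F [ 0.   0.5 -2.1] w 0.199 j7 1.74
x 0.363 y -0.028 z -0.008 twist 0.002
time: 32.3
position: [0.6657, 0.0069, 0.0524]
tool_rot: [-1.275, 1.165, 1.274]
ft_force: [-0.6, 0.2, 1.5]
grip_width: 0.196
tcp [0.6657 0.0069 0.0524] jaw 95.11 tilt [-1. -0.  0.] t 32.3 F [-0.6  0.2  1.5] w 0.196 j7 1.74
x -0.000 y -0.002 z -0.005 twist 0.001
```

```bash
python3 -m creep '[{"fingers":0.4,"x":0.02,"y":0,"z":0,"twist":0},{"fingers":0.4,"x":0.02,"y":0,"z":0,"twist":0},{"fingers":0.4,"x":0,"y":0,"z":0,"twist":0},{"fingers":0.4,"x":0,"y":0,"z":0,"twist":0},{"fingers":0.4,"x":-0.2,"y":0,"z":0,"twist":0},{"fingers":0.4,"x":-1,"y":0,"z":0,"twist":0},{"fingers":0.4,"x":-2,"y":0,"z":0,"twist":0},{"fingers":0.4,"x":-2.6,"y":0,"z":0,"twist":0},{"fingers":0.4,"x":-2.6,"y":0,"z":0,"twist":0},{"fingers":0.4,"x":-2.6,"y":0,"z":0,"twist":0},{"fingers":0.4,"x":-2.6,"y":0,"z":0,"twist":0},{"fingers":0.4,"x":-2.6,"y":0,"z":0,"twist":0}]'; python3 d.py .5186 .3144 .16 88; python3 - <<'E'
from h import *
s=grab('side')
cv2.imwrite('pics/s15.png',cv2.resize(s['pixels'][125:205,255:345,::-1],None,fx=8,fy=7,interpolation=cv2.INTER_CUBIC))
E
```

```text
time: 33.3
position: [0.6644, 0.007, 0.1548]
tool_rot: [-1.273, 1.168, 1.277]
ft_force: [0.8, -0.3, -0.2]
grip_width: 0.402
tcp [0.6644 0.007  0.1548] jaw 95.11 tilt [-1.     0.003  0.   ] t 33.3 F [ 0.8 -0.3 -0.2] w 0.402 j7 1.72
x -0.121 y 2.947 z 7.978 twist 1.423
```

View pics/s15.png

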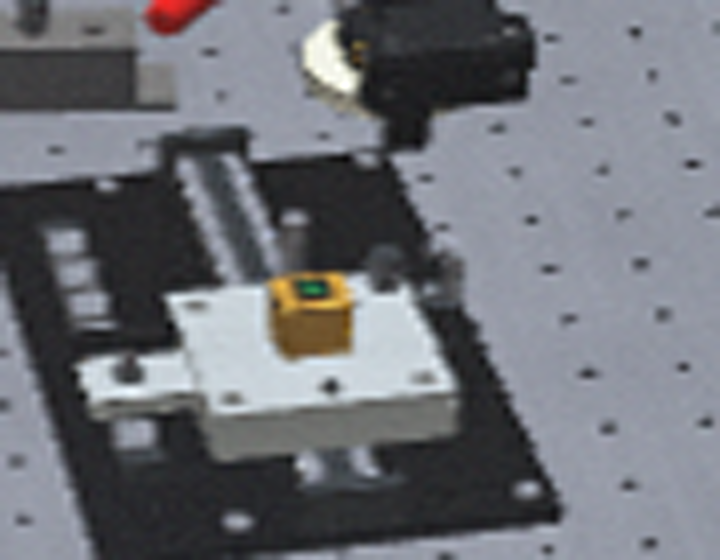

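```bash
python3 -m creep '[{"fingers":0.4,"x":-0.1,"y":0.2,"z":0.5,"twist":0.2},{"fingers":0.4,"x":-0.1,"y":0.5,"z":1.3,"twist":0.4},{"fingers":0.4,"x":-0.1,"y":0.8,"z":2.2,"twist":0.6},{"fingers":0.4,"x":-0.1,"y":1.2,"z":3.1,"twist":0.8},{"fingers":0.4,"x":-0.1,"y":1.5,"z":4,"twist":1},{"fingers":0.4,"x":-0.1,"y":1.8,"z":4.9,"twist":1.4},{"fingers":0.4,"x":-0.1,"y":2.2,"z":5.8,"twist":1.4},{"fingers":0.4,"x":-0.1,"y":2.5,"z":6.7,"twist":1.4},{"fingers":0.4,"x":-0.1,"y":2.8,"z":7.5,"twist":1.4},{"fingers":0.4,"x":-0.1,"y":2.95,"z":7.98,"twist":1.4},{"fingers":0.4,"x":-0.1,"y":2.95,"z":7.98,"twist":1.4},{"fingers":0.4,"x":-0.1,"y":2.95,"z":7.98,"twist":1.4},{"fingers":0.4,"x":-0.1,"y":2.95,"z":7.98,"twist":1.4},{"fingers":0.4,"x":-0.1,"y":2.95,"z":7.98,"twist":1.4},{"fingers":0.4,"x":-0.1,"y":2.95,"z":7.98,"twist":1.4},{"fingers":0.4,"x":-0.1,"y":2.95,"z":7.98,"twist":1.4},{"fingers":0.4,"x":-0.1,"y":2.95,"z":7.98,"twist":1.4}]'; python3 d.py .5186 .3144 .036 88; python3 -m creep '[{"fingers":0.4,"x":0.5,"y":0,"z":0,"twist":0},{"fingers":0.4,"x":1,"y":0,"z":0,"twist":0},{"fingers":0.4,"x":1.5,"y":0,"z":0,"twist":0},{"fingers":0.4,"x":1.5,"y":0,"z":0,"twist":0},{"fingers":0.4,"x":1.5,"y":0,"z":0,"twist":0},{"fingers":0.4,"x":1.5,"y":0,"z":0,"twist":0},{"fingers":0.4,"x":1.5,"y":0,"z":0,"twist":0}]'; python3 d.py .5186 .3144 .036 88;
```

```text
time: 34.77
position: [0.52, 0.3134, 0.1603]
tool_rot: [-1.184, 1.225, 1.184]
ft_force: [1.0, 0.1, -0.1]
grip_width: 0.401
tcp [0.52   0.3134 0.1603] jaw 88.02 tilt [-1. -0. -0.] t 34.77 F [ 1.   0.1 -0.1] w 0.401 j7 1.0
x 3.108 y 0.036 z 0.023 twist 0.004
time: 35.35
position: [0.5206, 0.3149, 0.1021]
tool_rot: [-1.185, 1.222, 1.184]
ft_force: [-0.3, 0.1, 0.7]
grip_width: 0.403
tcp [0.5206 0.3149 0.1021] jaw 88.1 tilt [-1.    -0.002  0.002] t 35.35 F [-0.3  0.1  0.7] w 0.403 j7 1.01
x 1.652 y 0.054 z -0.017 twist 0.019
```

```bash
python3 -m creep '[{"fingers":0.4,"x":0.4,"y":0.04,"z":-0.01,"twist":0},{"fingers":0.4,"x":0.8,"y":0.04,"z":-0.01,"twist":0},{"fingers":0.4,"x":1.2,"y":0.04,"z":-0.01,"twist":0},{"fingers":0.4,"x":1.5,"y":0.04,"z":-0.01,"twist":0},{"fingers":0.4,"x":1.64,"y":0.04,"z":-0.01,"twist":0},{"fingers":0.4,"x":1.64,"y":0.04,"z":-0.01,"twist":0},{"fingers":0.4,"x":1.64,"y":0.04,"z":-0.01,"twist":0},{"fingers":0.4,"x":1.64,"y":0.04,"z":-0.01,"twist":0},{"fingers":0.4,"x":1.64,"y":0.04,"z":-0.01,"twist":0}]'; python3 d.py .5186 .3144 .036 88;python3 -m creep '[{"fingers":0,"x":0,"y":0,"z":0,"twist":0},{"fingers":0,"x":0,"y":0,"z":0,"twist":0},{"fingers":0,"x":0,"y":0,"z":0,"twist":0},{"fingers":0,"x":0,"y":0,"z":0,"twist":0},{"fingers":0,"x":0,"y":0,"z":0,"twist":0},{"fingers":0,"x":0,"y":0,"z":0,"twist":0},{"fingers":0,"x":0,"y":0,"z":0,"twist":0}]' 25; python3 d.py .5186 .3144 .16 88
```

```text
time: 36.1
position: [0.5188, 0.3145, 0.0359]
tool_rot: [-1.185, 1.222, 1.184]
ft_force: [0.6, 0.1, -0.1]
grip_width: 0.401
tcp [0.5188 0.3145 0.0359] jaw 88.11 tilt [-1.    -0.002  0.001] t 36.1 F [ 0.6  0.1 -0.1] w 0.401 j7 1.02
x -0.002 y 0.004 z -0.002 twist 0.022
time: 36.68
position: [0.5181, 0.3142, 0.035]
tool_rot: [-1.185, 1.224, 1.185]
ft_force: [-0.6, -0.4, 1.4]
grip_width: 0.195
tcp [0.5181 0.3142 0.035 ] jaw 88.11 tilt [-1. -0.  0.] t 36.68 F [-0.6 -0.4  1.4] w 0.195 j7 1.02
x -3.126 y -0.014 z 0.008 twist 0.022
```

```bash
python3 -m creep '[{"fingers":0,"x":-0.3,"y":0,"z":0,"twist":0},{"fingers":0,"x":-1,"y":0,"z":0,"twist":0},{"fingers":0,"x":-2,"y":0,"z":0,"twist":0},{"fingers":0,"x":-3,"y":0,"z":0,"twist":0},{"fingers":0,"x":-3.4,"y":0,"z":0,"twist":0},{"fingers":0,"x":-3.4,"y":0,"z":0,"twist":0},{"fingers":0,"x":-3.4,"y":0,"z":0,"twist":0},{"fingers":0,"x":-3.4,"y":0,"z":0,"twist":0}]'; python3 d.py .6734 -.0769 .17 95.1
```

```text
time: 37.35
position: [0.5171, 0.3135, 0.1698]
tool_rot: [-1.185, 1.227, 1.185]
ft_force: [0.5, -0.1, -0.8]
grip_width: 0.195
tcp [0.5171 0.3135 0.1698] jaw 88.11 tilt [-1.     0.002 -0.001] t 37.35 F [ 0.5 -0.1 -0.8] w 0.195 j7 1.0
x -0.001 y -4.226 z -9.625 twist -1.398
```

```bash
python3 -m creep '[{"fingers":0,"x":0,"y":-0.3,"z":-0.6,"twist":-0.2},{"fingers":0,"x":0,"y":-0.7,"z":-1.5,"twist":-0.4},{"fingers":0,"x":0,"y":-1.1,"z":-2.4,"twist":-0.6},{"fingers":0,"x":0,"y":-1.5,"z":-3.3,"twist":-0.8},{"fingers":0,"x":0,"y":-1.9,"z":-4.2,"twist":-1},{"fingers":0,"x":0,"y":-2.3,"z":-5.1,"twist":-1.2},{"fingers":0,"x":0,"y":-2.7,"z":-6,"twist":-1.4},{"fingers":0,"x":0,"y":-3.1,"z":-6.9,"twist":-1.4},{"fingers":0,"x":0,"y":-3.5,"z":-7.8,"twist":-1.4},{"fingers":0,"x":0,"y":-3.9,"z":-8.7,"twist":-1.4},{"fingers":0,"x":0,"y":-4.1,"z":-9.3,"twist":-1.4},{"fingers":0,"x":0,"y":-4.21,"z":-9.62,"twist":-1.4},{"fingers":0,"x":0,"y":-4.21,"z":-9.62,"twist":-1.4},{"fingers":0,"x":0,"y":-4.21,"z":-9.62,"twist":-1.4},{"fingers":0,"x":0,"y":-4.21,"z":-9.62,"twist":-1.4},{"fingers":0,"x":0,"y":-4.21,"z":-9.62,"twist":-1.4},{"fingers":0,"x":0,"y":-4.21,"z":-9.62,"twist":-1.4},{"fingers":0,"x":0,"y":-4.21,"z":-9.62,"twist":-1.4}]'; python3 -m creep '[{"fingers":0,"x":0.5,"y":0,"z":0,"twist":0},{"fingers":0,"x":1,"y":0,"z":0,"twist":0},{"fingers":0,"x":1.5,"y":0,"z":0,"twist":0},{"fingers":0,"x":1.9,"y":0,"z":0,"twist":0},{"fingers":0,"x":1.9,"y":0,"z":0,"twist":0},{"fingers":0,"x":1.9,"y":0,"z":0,"twist":0},{"fingers":0,"x":1.9,"y":0,"z":0,"twist":0},{"fingers":0,"x":1.9,"y":0,"z":0,"twist":0}]'; python3 d.py .6734 -.0769 .082 95.1
```

```text
time: 38.85
position: [0.6735, -0.0743, 0.1709]
tool_rot: [-1.276, 1.164, 1.277]
ft_force: [-0.2, -0.6, -0.2]
grip_width: 0.197
time: 39.52
position: [0.6747, -0.0762, 0.0966]
tool_rot: [-1.276, 1.164, 1.272]
ft_force: [-0.0, -1.2, 0.2]
grip_width: 0.195
tcp [ 0.6747 -0.0762  0.0966] jaw 95.12 tilt [-1.    -0.003 -0.   ] t 39.52 F [-0.  -1.2  0.2] w 0.195 j7 1.87
x 0.364 y 0.035 z -0.014 twist 0.004
```

```bash
python3 -m creep '[{"fingers":0,"x":0.15,"y":0.01,"z":0,"twist":0},{"fingers":0,"x":0.3,"y":0.01,"z":0,"twist":0},{"fingers":0,"x":0.35,"y":0.01,"z":0,"twist":0},{"fingers":0,"x":0.35,"y":0.01,"z":0,"twist":0},{"fingers":0,"x":0.35,"y":0.01,"z":0,"twist":0},{"fingers":0,"x":0.35,"y":0.01,"z":0,"twist":0},{"fingers":0,"x":0.35,"y":0.01,"z":0,"twist":0}]'; python3 d.py .6734 -.0769 .053 95.1; python3 - <<'E'
from h import *
s=grab('side')
p=st()['position']
print(proj(s,[p+[0,0,-.011],[.6734,-.0769,.068]]).round(1))
cv2.imwrite('pics/s16.png',cv2.resize(s['pixels'][125:205,255:345,::-1],None,fx=8,fy=7,interpolation=cv2.INTER_CUBIC))
E
```

```text
time: 40.1
position: [0.6733, -0.0763, 0.0809]
tool_rot: [-1.275, 1.165, 1.274]
ft_force: [-0.5, -0.0, -1.1]
grip_width: 0.193
tcp [ 0.6733 -0.0763  0.0809] jaw 95.1 tilt [-1. -0. -0.] t 40.1 F [-0.5 -0.  -1.1] w 0.193 j7 1.88
x 0.697 y -0.001 z -0.016 twist 0.001
[[307.7 177.8]
 [307.8 178.3]]
```

View pics/s16.png

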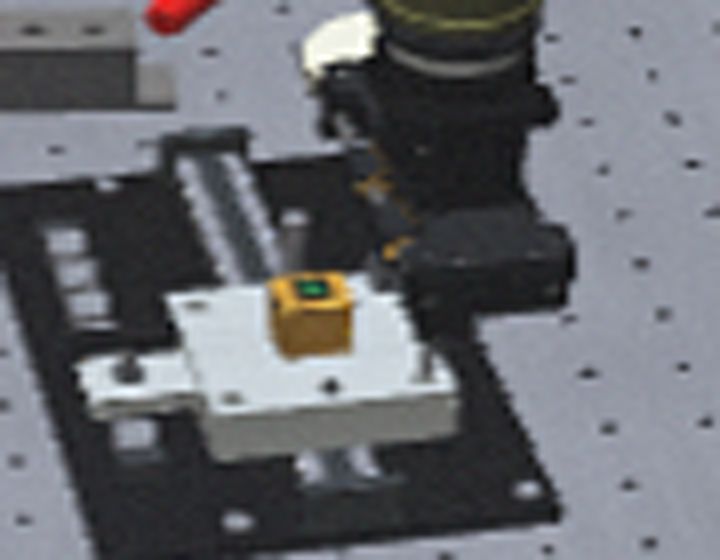

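```bash
python3 -m creep '[{"fingers":0,"x":0.1,"y":0,"z":-0.01,"twist":0},{"fingers":0,"x":0.2,"y":0,"z":-0.01,"twist":0},{"fingers":0,"x":0.3,"y":0,"z":-0.01,"twist":0},{"fingers":0,"x":0.3,"y":0,"z":-0.01,"twist":0}]'; python3 d.py .6734 -.0769 .053 95.1;python3 -m creep '[{"fingers":0,"x":0.1,"y":0,"z":0,"twist":0},{"fingers":0,"x":0.2,"y":0,"z":0,"twist":0},{"fingers":0,"x":0.3,"y":0,"z":0,"twist":0},{"fingers":0,"x":0.4,"y":0,"z":0,"twist":0},{"fingers":0,"x":0.4,"y":0,"z":0,"twist":0},{"fingers":0,"x":0.4,"y":0,"z":0,"twist":0}]'; python3 d.py .6734 -.0769 .053 95.1
```

```text
time: 40.48
position: [0.6723, -0.0765, 0.0672]
tool_rot: [-1.273, 1.167, 1.276]
ft_force: [-0.1, -0.2, -0.5]
grip_width: 0.195
tcp [ 0.6723 -0.0765  0.0672] jaw 95.11 tilt [-1.     0.002  0.   ] t 40.48 F [-0.1 -0.2 -0.5] w 0.195 j7 1.88
x 0.356 y -0.028 z -0.013 twist 0.002
time: 40.98
position: [0.6734, -0.0767, 0.053]
tool_rot: [-1.275, 1.165, 1.274]
ft_force: [-0.7, 0.4, 1.6]
grip_width: 0.194
tcp [ 0.6734 -0.0767  0.053 ] jaw 95.1 tilt [-1.    -0.001  0.   ] t 40.98 F [-0.7  0.4  1.6] w 0.194 j7 1.89
x -0.001 y 0.001 z -0.005 twist 0.001
```

```bash
python3 -m creep '[{"fingers":0.4,"x":0.02,"y":0,"z":0,"twist":0},{"fingers":0.4,"x":0.02,"y":0,"z":0,"twist":0},{"fingers":0.4,"x":0,"y":0,"z":0,"twist":0},{"fingers":0.4,"x":0,"y":0,"z":0,"twist":0},{"fingers":0.4,"x":-0.2,"y":0,"z":0,"twist":0},{"fingers":0.4,"x":-1,"y":0,"z":0,"twist":0},{"fingers":0.4,"x":-2,"y":0,"z":0,"twist":0},{"fingers":0.4,"x":-3,"y":0,"z":0,"twist":0},{"fingers":0.4,"x":-3,"y":0,"z":0,"twist":0},{"fingers":0.4,"x":-3,"y":0,"z":0,"twist":0},{"fingers":0.4,"x":-3,"y":0,"z":0,"twist":0},{"fingers":0.4,"x":-3,"y":0,"z":0,"twist":0}]'; python3 d.py .4508 .3192 .17 88; python3 - <<'E'
from h import *
s=grab('side')
cv2.imwrite('pics/s17.png',cv2.resize(s['pixels'][125:205,255:345,::-1],None,fx=8,fy=7,interpolation=cv2.INTER_CUBIC))
E
```

```text
time: 41.98
position: [0.6723, -0.0763, 0.1714]
tool_rot: [-1.273, 1.167, 1.277]
ft_force: [0.1, -0.2, -0.4]
grip_width: 0.402
tcp [ 0.6723 -0.0763  0.1714] jaw 95.12 tilt [-1.     0.002  0.001] t 41.98 F [ 0.1 -0.2 -0.4] w 0.402 j7 1.86
x 0.051 y 4.633 z 10.342 twist 1.423
```

View pics/s17.png

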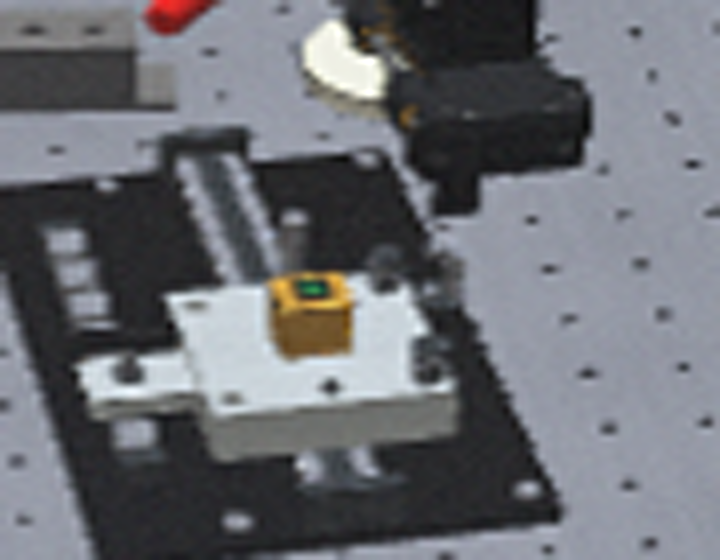

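```bash
python3 -m creep '[{"fingers":0.4,"x":0,"y":0.3,"z":0.6,"twist":0.2},{"fingers":0.4,"x":0,"y":0.7,"z":1.5,"twist":0.4},{"fingers":0.4,"x":0,"y":1.1,"z":2.4,"twist":0.6},{"fingers":0.4,"x":0,"y":1.5,"z":3.3,"twist":0.8},{"fingers":0.4,"x":0,"y":1.9,"z":4.2,"twist":1},{"fingers":0.4,"x":0,"y":2.3,"z":5.1,"twist":1.2},{"fingers":0.4,"x":0,"y":2.7,"z":6,"twist":1.4},{"fingers":0.4,"x":0,"y":3.1,"z":6.9,"twist":1.4},{"fingers":0.4,"x":0,"y":3.5,"z":7.8,"twist":1.4},{"fingers":0.4,"x":0,"y":3.9,"z":8.7,"twist":1.4},{"fingers":0.4,"x":0,"y":4.3,"z":9.6,"twist":1.4},{"fingers":0.4,"x":0,"y":4.65,"z":10.34,"twist":1.4},{"fingers":0.4,"x":0,"y":4.65,"z":10.34,"twist":1.4},{"fingers":0.4,"x":0,"y":4.65,"z":10.34,"twist":1.4},{"fingers":0.4,"x":0,"y":4.65,"z":10.34,"twist":1.4},{"fingers":0.4,"x":0,"y":4.65,"z":10.34,"twist":1.4},{"fingers":0.4,"x":0,"y":4.65,"z":10.34,"twist":1.4},{"fingers":0.4,"x":0,"y":4.65,"z":10.34,"twist":1.4},{"fingers":0.4,"x":0,"y":4.65,"z":10.34,"twist":1.4}]'; python3 d.py .4508 .3192 .1 88; python3 -m creep '[{"fingers":0.4,"x":0.5,"y":0,"z":0,"twist":0},{"fingers":0.4,"x":1,"y":0,"z":0,"twist":0},{"fingers":0.4,"x":1.5,"y":0,"z":0,"twist":0},{"fingers":0.4,"x":1.7,"y":0,"z":0,"twist":0},{"fingers":0.4,"x":1.7,"y":0,"z":0,"twist":0},{"fingers":0.4,"x":1.7,"y":0,"z":0,"twist":0},{"fingers":0.4,"x":1.7,"y":0,"z":0,"twist":0},{"fingers":0.4,"x":1.7,"y":0,"z":0,"twist":0}]'; python3 d.py .4508 .3192 .036 88
```

```text
time: 43.62
position: [0.4517, 0.3179, 0.1727]
tool_rot: [-1.184, 1.225, 1.183]
ft_force: [0.5, -1.4, -0.4]
grip_width: 0.396
tcp [0.4517 0.3179 0.1727] jaw 88.0 tilt [-1. -0. -0.] t 43.62 F [ 0.5 -1.4 -0.4] w 0.396 j7 0.9
x 1.817 y 0.023 z 0.033 twist 0.001
time: 44.28
position: [0.452, 0.3194, 0.1062]
tool_rot: [-1.184, 1.222, 1.184]
ft_force: [0.3, -0.1, 1.0]
grip_width: 0.403
tcp [0.452  0.3194 0.1062] jaw 88.1 tilt [-1.    -0.002  0.002] t 44.28 F [ 0.3 -0.1  1. ] w 0.403 j7 0.91
x 1.755 y 0.033 z -0.009 twist 0.020
```

```bash
python3 -m creep '[{"fingers":0.4,"x":0.4,"y":0.02,"z":0,"twist":0},{"fingers":0.4,"x":0.8,"y":0.02,"z":0,"twist":0},{"fingers":0.4,"x":1.2,"y":0.02,"z":0,"twist":0},{"fingers":0.4,"x":1.55,"y":0.02,"z":0,"twist":0},{"fingers":0.4,"x":1.74,"y":0.02,"z":0,"twist":0},{"fingers":0.4,"x":1.74,"y":0.02,"z":0,"twist":0},{"fingers":0.4,"x":1.74,"y":0.02,"z":0,"twist":0},{"fingers":0.4,"x":1.74,"y":0.02,"z":0,"twist":0},{"fingers":0.4,"x":1.74,"y":0.02,"z":0,"twist":0}]'; python3 d.py .4508 .3192 .036 88;python3 -m creep '[{"fingers":0,"x":0,"y":0,"z":0,"twist":0},{"fingers":0,"x":0,"y":0,"z":0,"twist":0},{"fingers":0,"x":0,"y":0,"z":0,"twist":0},{"fingers":0,"x":0,"y":0,"z":0,"twist":0},{"fingers":0,"x":0,"y":0,"z":0,"twist":0},{"fingers":0,"x":0,"y":0,"z":0,"twist":0},{"fingers":0,"x":0,"y":0,"z":0,"twist":0}]' 25; python3 d.py .4508 .3192 .036 88;python3 -m creep '[{"fingers":0,"x":-0.3,"y":0,"z":0,"twist":0},{"fingers":0,"x":-1,"y":0,"z":0,"twist":0},{"fingers":0,"x":-2,"y":0,"z":0,"twist":0},{"fingers":0,"x":-3,"y":0,"z":0,"twist":0},{"fingers":0,"x":-3.4,"y":0,"z":0,"twist":0},{"fingers":0,"x":-3.4,"y":0,"z":0,"twist":0},{"fingers":0,"x":-3.4,"y":0,"z":0,"twist":0},{"fingers":0,"x":-3.4,"y":0,"z":0,"twist":0}]'; python3 d.py .5778 -.0855 .17 95.1
```

```text
time: 45.03
position: [0.4511, 0.3194, 0.0364]
tool_rot: [-1.185, 1.222, 1.184]
ft_force: [0.3, -0.9, 0.4]
grip_width: 0.402
tcp [0.4511 0.3194 0.0364] jaw 88.11 tilt [-1.    -0.002  0.002] t 45.03 F [ 0.3 -0.9  0.4] w 0.402 j7 0.92
x 0.009 y 0.009 z -0.006 twist 0.021
time: 45.62
position: [0.4504, 0.3189, 0.0353]
tool_rot: [-1.185, 1.224, 1.185]
ft_force: [0.0, 0.2, 2.9]
grip_width: 0.192
tcp [0.4504 0.3189 0.0353] jaw 88.1 tilt [-1. -0.  0.] t 45.62 F [0.  0.2 2.9] w 0.192 j7 0.92
x -0.017 y -0.009 z 0.007 twist 0.021
time: 46.28
position: [0.4495, 0.3182, 0.1702]
tool_rot: [-1.185, 1.227, 1.185]
ft_force: [-0.0, -0.1, -0.7]
grip_width: 0.199
tcp [0.4495 0.3182 0.1702] jaw 88.11 tilt [-1.     0.001 -0.001] t 46.28 F [-0.  -0.1 -0.7] w 0.199 j7 0.9
x 0.012 y -3.538 z -9.981 twist -1.398
```

```bash
python3 -m creep '[{"fingers":0,"x":0,"y":-0.2,"z":-0.6,"twist":-0.2},{"fingers":0,"x":0,"y":-0.5,"z":-1.5,"twist":-0.4},{"fingers":0,"x":0,"y":-0.8,"z":-2.4,"twist":-0.6},{"fingers":0,"x":0,"y":-1.2,"z":-3.3,"twist":-0.8},{"fingers":0,"x":0,"y":-1.5,"z":-4.2,"twist":-1},{"fingers":0,"x":0,"y":-1.8,"z":-5.1,"twist":-1.2},{"fingers":0,"x":0,"y":-2.1,"z":-6,"twist":-1.4},{"fingers":0,"x":0,"y":-2.4,"z":-6.9,"twist":-1.4},{"fingers":0,"x":0,"y":-2.8,"z":-7.8,"twist":-1.4},{"fingers":0,"x":0,"y":-3.1,"z":-8.7,"twist":-1.4},{"fingers":0,"x":0,"y":-3.4,"z":-9.5,"twist":-1.4},{"fingers":0,"x":0,"y":-3.53,"z":-9.98,"twist":-1.4},{"fingers":0,"x":0,"y":-3.53,"z":-9.98,"twist":-1.4},{"fingers":0,"x":0,"y":-3.53,"z":-9.98,"twist":-1.4},{"fingers":0,"x":0,"y":-3.53,"z":-9.98,"twist":-1.4},{"fingers":0,"x":0,"y":-3.53,"z":-9.98,"twist":-1.4},{"fingers":0,"x":0,"y":-3.53,"z":-9.98,"twist":-1.4},{"fingers":0,"x":0,"y":-3.53,"z":-9.98,"twist":-1.4}]'; python3 -m creep '[{"fingers":0,"x":0.5,"y":0,"z":0,"twist":0},{"fingers":0,"x":1,"y":0,"z":0,"twist":0},{"fingers":0,"x":1.5,"y":0,"z":0,"twist":0},{"fingers":0,"x":1.9,"y":0,"z":0,"twist":0},{"fingers":0,"x":1.9,"y":0,"z":0,"twist":0},{"fingers":0,"x":1.9,"y":0,"z":0,"twist":0},{"fingers":0,"x":1.9,"y":0,"z":0,"twist":0},{"fingers":0,"x":1.9,"y":0,"z":0,"twist":0}]'; python3 d.py .5778 -.0855 .082 95.1
```

```text
time: 47.78
position: [0.5781, -0.0834, 0.171]
tool_rot: [-1.276, 1.164, 1.277]
ft_force: [-0.4, -0.7, -0.2]
grip_width: 0.196
time: 48.45
position: [0.5794, -0.0848, 0.0967]
tool_rot: [-1.276, 1.164, 1.273]
ft_force: [0.4, -0.4, 0.4]
grip_width: 0.194
tcp [ 0.5794 -0.0848  0.0967] jaw 95.12 tilt [-1.    -0.003 -0.   ] t 48.45 F [ 0.4 -0.4  0.4] w 0.194 j7 1.88
x 0.367 y 0.042 z -0.013 twist 0.004
```

```bash
python3 -m creep '[{"fingers":0,"x":0.15,"y":0.01,"z":-0.01,"twist":0},{"fingers":0,"x":0.3,"y":0.01,"z":-0.01,"twist":0},{"fingers":0,"x":0.35,"y":0.01,"z":-0.01,"twist":0},{"fingers":0,"x":0.35,"y":0.01,"z":-0.01,"twist":0},{"fingers":0,"x":0.35,"y":0.01,"z":-0.01,"twist":0},{"fingers":0,"x":0.35,"y":0.01,"z":-0.01,"twist":0},{"fingers":0,"x":0.35,"y":0.01,"z":-0.01,"twist":0}]'; python3 d.py .5778 -.0855 .0533 95.1; python3 - <<'E'
from h import *
s=grab('side')
p=st()['position']
print(proj(s,[p+[0,0,-.011],[.5778,-.0855,.068]]).round(1))
cv2.imwrite('pics/s18.png',cv2.resize(s['pixels'][125:205,255:345,::-1],None,fx=8,fy=7,interpolation=cv2.INTER_CUBIC))
E
```

```text
time: 49.03
position: [0.578, -0.0853, 0.0813]
tool_rot: [-1.275, 1.165, 1.274]
ft_force: [-0.1, -0.2, 0.5]
grip_width: 0.192
tcp [ 0.578  -0.0853  0.0813] jaw 95.11 tilt [-1. -0. -0.] t 49.03 F [-0.1 -0.2  0.5] w 0.192 j7 1.89
x 0.699 y 0.007 z -0.004 twist 0.001
[[283.7 180.8]
 [283.6 181.3]]
```

View pics/s18.png

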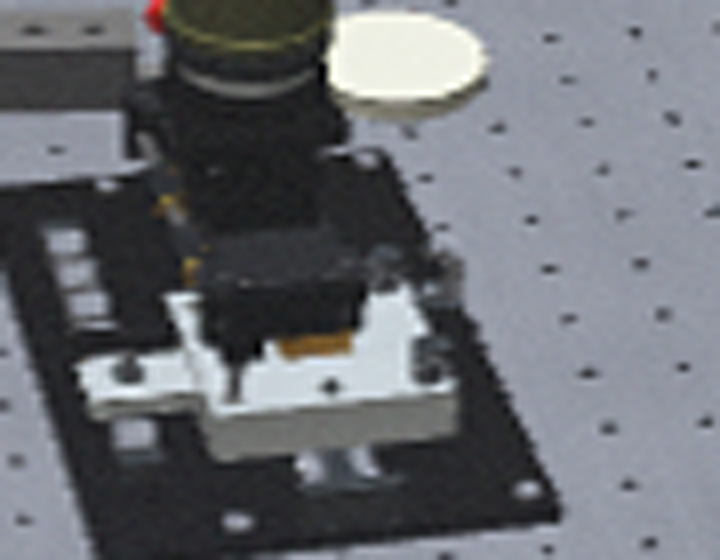

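```bash
python3 -m creep '[{"fingers":0,"x":0.1,"y":0.01,"z":0,"twist":0},{"fingers":0,"x":0.2,"y":0.01,"z":0,"twist":0},{"fingers":0,"x":0.3,"y":0.01,"z":0,"twist":0},{"fingers":0,"x":0.3,"y":0.01,"z":0,"twist":0}]'; python3 d.py .5778 -.0855 .0533 95.1;python3 -m creep '[{"fingers":0,"x":0.1,"y":0,"z":0,"twist":0},{"fingers":0,"x":0.2,"y":0,"z":0,"twist":0},{"fingers":0,"x":0.3,"y":0,"z":0,"twist":0},{"fingers":0,"x":0.4,"y":0,"z":0,"twist":0},{"fingers":0,"x":0.4,"y":0,"z":0,"twist":0},{"fingers":0,"x":0.4,"y":0,"z":0,"twist":0}]'; python3 d.py .5778 -.0855 .0533 95.1
```

```text
time: 49.42
position: [0.5766, -0.0851, 0.0678]
tool_rot: [-1.274, 1.167, 1.276]
ft_force: [0.3, 0.8, -1.0]
grip_width: 0.19
tcp [ 0.5766 -0.0851  0.0678] jaw 95.11 tilt [-1.     0.002  0.   ] t 49.42 F [ 0.3  0.8 -1. ] w 0.19 j7 1.89
x 0.363 y -0.029 z -0.012 twist 0.002
time: 49.92
position: [0.5776, -0.0854, 0.0533]
tool_rot: [-1.275, 1.165, 1.274]
ft_force: [-1.2, -0.3, 3.9]
grip_width: 0.195
tcp [ 0.5776 -0.0854  0.0533] jaw 95.1 tilt [-1. -0.  0.] t 49.92 F [-1.2 -0.3  3.9] w 0.195 j7 1.9
x 0.001 y -0.005 z -0.004 twist 0.000
```

```bash
python3 -m creep '[{"fingers":0.4,"x":0.02,"y":0,"z":0,"twist":0},{"fingers":0.4,"x":0.02,"y":0,"z":0,"twist":0},{"fingers":0.4,"x":0,"y":0,"z":0,"twist":0},{"fingers":0.4,"x":0,"y":0,"z":0,"twist":0},{"fingers":0.4,"x":-0.2,"y":0,"z":0,"twist":0},{"fingers":0.4,"x":-1,"y":0,"z":0,"twist":0},{"fingers":0.4,"x":-2,"y":0,"z":0,"twist":0},{"fingers":0.4,"x":-3,"y":0,"z":0,"twist":0},{"fingers":0.4,"x":-3,"y":0,"z":0,"twist":0},{"fingers":0.4,"x":-3,"y":0,"z":0,"twist":0},{"fingers":0.4,"x":-3,"y":0,"z":0,"twist":0},{"fingers":0.4,"x":-3,"y":0,"z":0,"twist":0}]'; python3 d.py .6182 .0024 .17 5.1; python3 - <<'E'
from h import *
s=grab('side')
cv2.imwrite('pics/s19.png',cv2.resize(s['pixels'][125:205,255:345,::-1],None,fx=8,fy=7,interpolation=cv2.INTER_CUBIC))
E
```

```text
time: 50.92
position: [0.5765, -0.085, 0.1718]
tool_rot: [-1.273, 1.167, 1.277]
ft_force: [-0.7, -0.1, -0.3]
grip_width: 0.4
tcp [ 0.5765 -0.085   0.1718] jaw 95.11 tilt [-1.     0.002  0.   ] t 50.92 F [-0.7 -0.1 -0.3] w 0.4 j7 1.85
x 0.043 y -1.233 z 2.084 twist -17.997
```

View pics/s19.png

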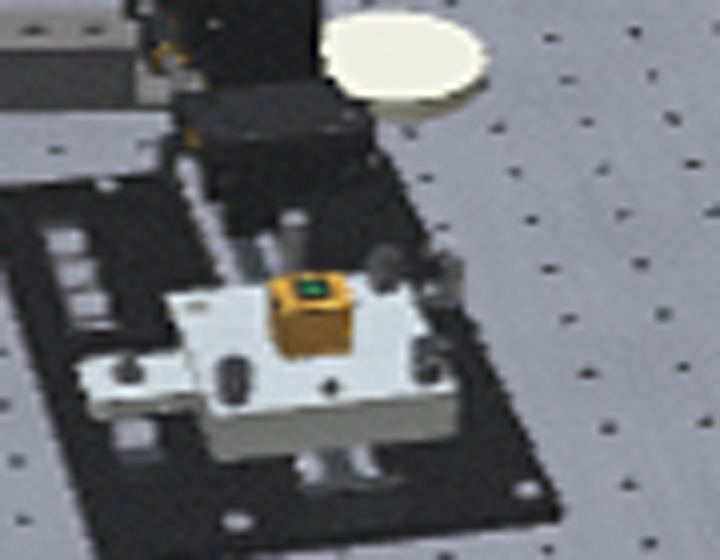

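```bash
python3 -m creep '[{"fingers":0.4,"x":0,"y":-0.2,"z":0.4,"twist":1.4},{"fingers":0.4,"x":0,"y":-0.6,"z":1,"twist":2.8},{"fingers":0.4,"x":0,"y":-1,"z":1.6,"twist":4.2},{"fingers":0.4,"x":0,"y":-1.23,"z":2.08,"twist":5.6},{"fingers":0.4,"x":0,"y":-1.23,"z":2.08,"twist":7},{"fingers":0.4,"x":0,"y":-1.23,"z":2.08,"twist":8.4},{"fingers":0.4,"x":0,"y":-1.23,"z":2.08,"twist":9.8},{"fingers":0.4,"x":0,"y":-1.23,"z":2.08,"twist":11.2},{"fingers":0.4,"x":0,"y":-1.23,"z":2.08,"twist":12.6},{"fingers":0.4,"x":0,"y":-1.23,"z":2.08,"twist":14},{"fingers":0.4,"x":0,"y":-1.23,"z":2.08,"twist":15.4},{"fingers":0.4,"x":0,"y":-1.23,"z":2.08,"twist":16.8},{"fingers":0.4,"x":0,"y":-1.23,"z":2.08,"twist":18},{"fingers":0.4,"x":0,"y":-1.23,"z":2.08,"twist":18},{"fingers":0.4,"x":0,"y":-1.23,"z":2.08,"twist":18},{"fingers":0.4,"x":0,"y":-1.23,"z":2.08,"twist":18},{"fingers":0.4,"x":0,"y":-1.23,"z":2.08,"twist":18},{"fingers":0.4,"x":0,"y":-1.23,"z":2.08,"twist":18}]'; python3 d.py .6184 .0024 .086 5.1; python3 - <<'E'
from h import *
s=grab('side')
cv2.imwrite('pics/s20.png',cv2.resize(s['pixels'][105:205,245:345,::-1],None,fx=6,fy=6,interpolation=cv2.INTER_CUBIC))
E
```

```text
time: 52.47
position: [0.6189, 0.0019, 0.1729]
tool_rot: [-0.071, 1.57, 0.071]
ft_force: [0.8, 0.6, 0.7]
grip_width: 0.401
tcp [0.6189 0.0019 0.1729] jaw 5.17 tilt [-1.  0. -0.] t 52.47 F [0.8 0.6 0.7] w 0.401 j7 0.21
x 2.173 y 0.013 z -0.012 twist 0.015
```

View pics/s20.png

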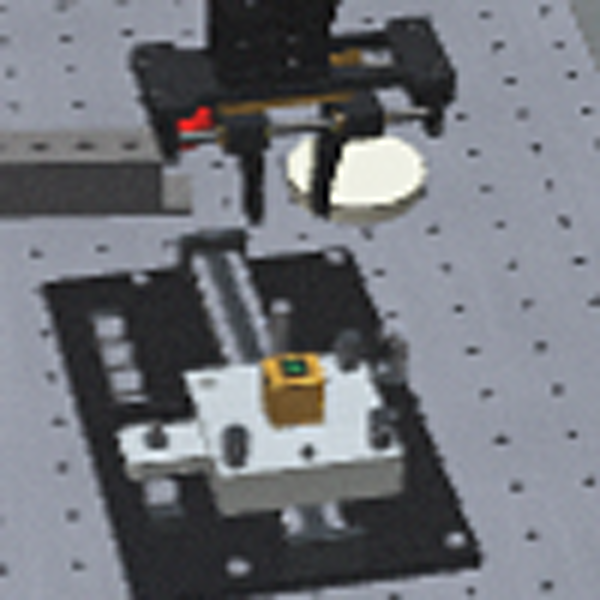

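```bash
python3 -m creep '[{"fingers":0.4,"x":0.5,"y":0.01,"z":-0.01,"twist":0},{"fingers":0.4,"x":1,"y":0.01,"z":-0.01,"twist":0},{"fingers":0.4,"x":1.5,"y":0.01,"z":-0.01,"twist":0},{"fingers":0.4,"x":1.9,"y":0.01,"z":-0.01,"twist":0},{"fingers":0.4,"x":2.17,"y":0.01,"z":-0.01,"twist":0},{"fingers":0.4,"x":2.17,"y":0.01,"z":-0.01,"twist":0},{"fingers":0.4,"x":2.17,"y":0.01,"z":-0.01,"twist":0},{"fingers":0.4,"x":2.17,"y":0.01,"z":-0.01,"twist":0},{"fingers":0.4,"x":2.17,"y":0.01,"z":-0.01,"twist":0},{"fingers":0.4,"x":2.17,"y":0.01,"z":-0.01,"twist":0}]'; python3 d.py .6184 .0024 .086 5.1; python3 -m creep '[{"fingers":0,"x":0,"y":0,"z":0,"twist":0},{"fingers":0,"x":0,"y":0,"z":0,"twist":0},{"fingers":0,"x":0,"y":0,"z":0,"twist":0},{"fingers":0,"x":0,"y":0,"z":0,"twist":0},{"fingers":0,"x":0,"y":0,"z":0,"twist":0},{"fingers":0,"x":0,"y":0,"z":0,"twist":0},{"fingers":0,"x":0,"y":0,"z":0,"twist":0},{"fingers":0,"x":0,"y":0,"z":0,"twist":0}]' 30; python3 d.py .6184 .0024 .086 5.1
```

```text
time: 53.35
position: [0.6195, 0.0023, 0.0875]
tool_rot: [-0.07, 1.568, 0.07]
ft_force: [0.5, -0.0, 0.1]
grip_width: 0.4
tcp [0.6195 0.0023 0.0875] jaw 5.12 tilt [-1.     0.     0.002] t 53.35 F [ 0.5 -0.   0.1] w 0.4 j7 0.24
x 0.037 y 0.004 z -0.026 twist 0.003
time: 54.02
position: [0.6187, 0.0023, 0.0863]
tool_rot: [-0.07, 1.569, 0.07]
ft_force: [0.9, -1.4, 1.4]
grip_width: 0.122
tcp [0.6187 0.0023 0.0863] jaw 5.11 tilt [-1.  0.  0.] t 54.02 F [ 0.9 -1.4  1.4] w 0.122 j7 0.24
x 0.009 y 0.003 z -0.007 twist 0.002
```

```bash
python3 -m creep '[{"fingers":0,"x":-0.2,"y":0,"z":0,"twist":0},{"fingers":0,"x":-0.5,"y":0,"z":0,"twist":0},{"fingers":0,"x":-0.9,"y":0,"z":0,"twist":0},{"fingers":0,"x":-1.3,"y":0,"z":0,"twist":0},{"fingers":0,"x":-1.9,"y":0,"z":0,"twist":0},{"fingers":0,"x":-2.5,"y":0,"z":0,"twist":0},{"fingers":0,"x":-2.8,"y":0,"z":0,"twist":0},{"fingers":0,"x":-2.8,"y":0,"z":0,"twist":0},{"fingers":0,"x":-2.8,"y":0,"z":0,"twist":0},{"fingers":0,"x":-2.8,"y":0,"z":0,"twist":0}]'; python3 d.py .4508 .3193 .2 5.1;  python3 - <<'E'
from h import *
s=grab('side')
cv2.imwrite('pics/s21.png',cv2.resize(s['pixels'][105:205,245:345,::-1],None,fx=6,fy=6,interpolation=cv2.INTER_CUBIC))
E
```

```text
time: 54.85
position: [0.6178, 0.0025, 0.197]
tool_rot: [-0.07, 1.572, 0.07]
ft_force: [-0.5, -0.1, -0.8]
grip_width: 0.122
tcp [0.6178 0.0025 0.197 ] jaw 5.11 tilt [-1.     0.    -0.002] t 54.85 F [-0.5 -0.1 -0.8] w 0.122 j7 0.2
x -0.067 y 8.261 z -3.452 twist 0.003
```

View pics/s21.png

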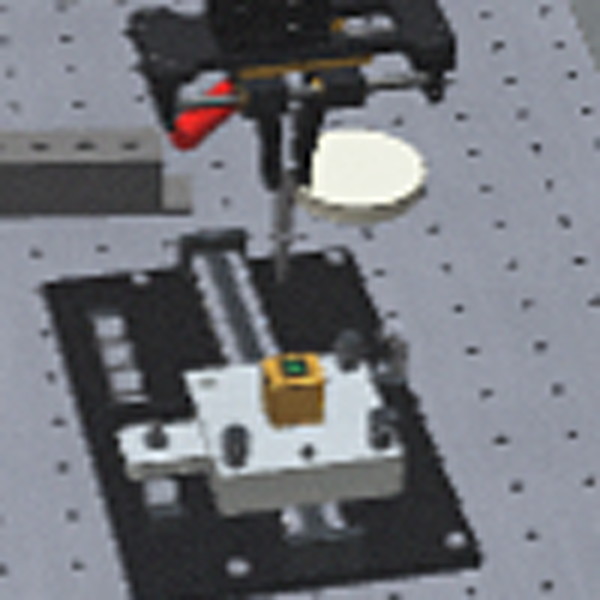

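```bash
python3 d.py .4847 .3170 .19 5.1
```

```text
tcp [0.6175 0.0025 0.1966] jaw 5.11 tilt [-1.     0.    -0.003] t 54.9 F [-0.1  0.4 -1.5] w 0.117 j7 0.2
x 0.173 y 8.128 z -2.607 twist 0.002
```

```bash
python3 -m creep '[{"fingers":0,"x":0,"y":0.3,"z":-0.1,"twist":0},{"fingers":0,"x":0,"y":1,"z":-0.3,"twist":0},{"fingers":0,"x":0,"y":1.8,"z":-0.6,"twist":0},{"fingers":0,"x":0,"y":2.6,"z":-0.8,"twist":0},{"fingers":0,"x":0,"y":3.4,"z":-1.1,"twist":0},{"fingers":0,"x":0,"y":4.2,"z":-1.4,"twist":0},{"fingers":0,"x":0,"y":5,"z":-1.6,"twist":0},{"fingers":0,"x":0,"y":5.8,"z":-1.9,"twist":0},{"fingers":0,"x":0,"y":6.6,"z":-2.1,"twist":0},{"fingers":0,"x":0,"y":7.4,"z":-2.4,"twist":0},{"fingers":0,"x":0,"y":8,"z":-2.55,"twist":0},{"fingers":0,"x":0,"y":8.13,"z":-2.6,"twist":0},{"fingers":0,"x":0,"y":8.13,"z":-2.6,"twist":0},{"fingers":0,"x":0,"y":8.13,"z":-2.6,"twist":0},{"fingers":0,"x":0,"y":8.13,"z":-2.6,"twist":0},{"fingers":0,"x":0,"y":8.13,"z":-2.6,"twist":0},{"fingers":0,"x":0,"y":8.13,"z":-2.6,"twist":0},{"fingers":0,"x":0,"y":8.13,"z":-2.6,"twist":0}]';python3 d.py .4847 .3170 .113 5.1; python3 -m creep '[{"fingers":0,"x":0.5,"y":0,"z":0,"twist":0},{"fingers":0,"x":1,"y":0,"z":0,"twist":0},{"fingers":0,"x":1.5,"y":0,"z":0,"twist":0},{"fingers":0,"x":1.9,"y":0,"z":0,"twist":0},{"fingers":0,"x":1.9,"y":0,"z":0,"twist":0},{"fingers":0,"x":1.9,"y":0,"z":0,"twist":0},{"fingers":0,"x":1.9,"y":0,"z":0,"twist":0},{"fingers":0,"x":1.9,"y":0,"z":0,"twist":0}]'; python3 d.py .4847 .3170 .113 5.1
```

```text
time: 56.4
position: [0.4867, 0.3159, 0.1984]
tool_rot: [-0.068, 1.569, 0.069]
ft_force: [-1.0, 0.7, -0.5]
grip_width: 0.122
tcp [0.4867 0.3159 0.1984] jaw 5.0 tilt [-1.  0.  0.] t 56.4 F [-1.   0.7 -0.5] w 0.122 j7 -0.46
x 2.135 y 0.031 z -0.047 twist -0.020
time: 57.07
position: [0.4871, 0.3174, 0.1239]
tool_rot: [-0.068, 1.568, 0.071]
ft_force: [0.1, -0.2, -0.6]
grip_width: 0.121
tcp [0.4871 0.3174 0.1239] jaw 5.09 tilt [-1.     0.002  0.002] t 57.07 F [ 0.1 -0.2 -0.6] w 0.121 j7 -0.43
x 0.272 y -0.006 z -0.061 twist -0.002
```

```bash
python3 -m creep '[{"fingers":0,"x":0.1,"y":0,"z":-0.04,"twist":0},{"fingers":0,"x":0.2,"y":0,"z":-0.04,"twist":0},{"fingers":0,"x":0.25,"y":0,"z":-0.04,"twist":0},{"fingers":0,"x":0.25,"y":0,"z":-0.04,"twist":0},{"fingers":0,"x":0.25,"y":0,"z":-0.04,"twist":0},{"fingers":0,"x":0.25,"y":0,"z":-0.04,"twist":0},{"fingers":0,"x":0.25,"y":0,"z":-0.04,"twist":0}]';python3 d.py .4847 .3170 .068 5.1; python3 - <<'E'
from h import *
s=grab('side')
p=st()['position']
print(proj(s,[p+[0,0,-.054],[.4847,.317,.05]]).round(1))
cv2.imwrite('pics/s22.png',cv2.resize(s['pixels'][85:150,215:300,::-1],None,fx=8,fy=8,interpolation=cv2.INTER_CUBIC))
E
```

```text
time: 57.65
position: [0.4846, 0.3169, 0.1124]
tool_rot: [-0.07, 1.569, 0.07]
ft_force: [-0.9, 1.2, -0.3]
grip_width: 0.122
tcp [0.4846 0.3169 0.1124] jaw 5.11 tilt [-1.  0.  0.] t 57.65 F [-0.9  1.2 -0.3] w 0.122 j7 -0.43
x 1.111 y 0.002 z 0.002 twist 0.002
[[251.1 127.3]
 [251.1 128.8]]
```

View pics/s22.png

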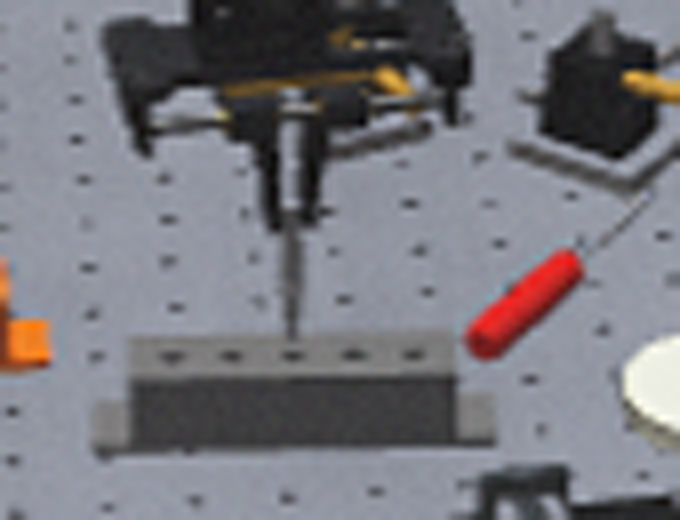

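```bash
python3 -m creep '[{"fingers":0,"x":0.1,"y":0,"z":0,"twist":0},{"fingers":0,"x":0.2,"y":0,"z":0,"twist":0},{"fingers":0,"x":0.3,"y":0,"z":0,"twist":0},{"fingers":0,"x":0.4,"y":0,"z":0,"twist":0},{"fingers":0,"x":0.5,"y":0,"z":0,"twist":0},{"fingers":0,"x":0.5,"y":0,"z":0,"twist":0}]';python3 d.py .4847 .3170 .068 5.1;  python3 -m creep '[{"fingers":0,"x":0.1,"y":0,"z":0,"twist":0},{"fingers":0,"x":0.2,"y":0,"z":0,"twist":0},{"fingers":0,"x":0.3,"y":0,"z":0,"twist":0},{"fingers":0,"x":0.4,"y":0,"z":0,"twist":0},{"fingers":0,"x":0.5,"y":0,"z":0,"twist":0},{"fingers":0,"x":0.6,"y":0,"z":0,"twist":0},{"fingers":0,"x":0.6,"y":0,"z":0,"twist":0},{"fingers":0,"x":0.6,"y":0,"z":0,"twist":0}]';python3 d.py .4847 .3170 .068 5.1
```

```text
time: 58.2
position: [0.4838, 0.3164, 0.0911]
tool_rot: [-0.071, 1.571, 0.069]
ft_force: [-0.0, -0.2, -2.1]
grip_width: 0.125
tcp [0.4838 0.3164 0.0911] jaw 5.11 tilt [-1.    -0.001 -0.001] t 58.2 F [-0.  -0.2 -2.1] w 0.125 j7 -0.42
x 0.577 y 0.014 z 0.024 twist 0.002
time: 58.87
position: [0.4846, 0.3169, 0.0683]
tool_rot: [-0.07, 1.569, 0.07]
ft_force: [-0.7, -1.2, 0.8]
grip_width: 0.123
tcp [0.4846 0.3169 0.0683] jaw 5.11 tilt [-1.  0.  0.] t 58.87 F [-0.7 -1.2  0.8] w 0.123 j7 -0.41
x 0.008 y 0.003 z 0.002 twist 0.002
```

Drift is at its seat height; open and lift clear.

```bash
python3 -m creep '[{"fingers":0.4,"x":0.02,"y":0,"z":0,"twist":0},{"fingers":0.4,"x":0.02,"y":0,"z":0,"twist":0},{"fingers":0.4,"x":0,"y":0,"z":0,"twist":0},{"fingers":0.4,"x":0,"y":0,"z":0,"twist":0},{"fingers":0.4,"x":0,"y":0,"z":0,"twist":0},{"fingers":0.4,"x":-0.3,"y":0,"z":0,"twist":0},{"fingers":0.4,"x":-1,"y":0,"z":0,"twist":0},{"fingers":0.4,"x":-2,"y":0,"z":0,"twist":0},{"fingers":0.4,"x":-3,"y":0,"z":0,"twist":0},{"fingers":0.4,"x":-3.4,"y":0,"z":0,"twist":0},{"fingers":0.4,"x":-3.4,"y":0,"z":0,"twist":0},{"fingers":0.4,"x":-3.4,"y":0,"z":0,"twist":0},{"fingers":0.4,"x":-3.4,"y":0,"z":0,"twist":0},{"fingers":0.4,"x":-3.4,"y":0,"z":0,"twist":0}]'; python3 - <<'E'
from h import *
s=grab('side');t=grab('top')
cv2.imwrite('pics/s23.png',cv2.resize(s['pixels'][85:205,215:335,::-1],None,fx=5,fy=5,interpolation=cv2.INTER_CUBIC))
cv2.imwrite('pics/t23.png',cv2.resize(t['pixels'][115:215,155:285,::-1],None,fx=6,fy=6,interpolation=cv2.INTER_CUBIC))
print(proj(s,[[.4847,.317,.106],[.4847,.317,.05]]).round(1))
# flag / deck in base frame
y=.0895
def inb(w,c=(.6222,-.0394)):
    d=np.array(w[:2])-c; return np.array([d[0]*np.cos(y)+d[1]*np.sin(y),-d[0]*np.sin(y)+d[1]*np.cos(y)])*1000
for p,w,a in darkblobs(t,(160,118,280,210),.06,10): print(p.round(1),inb(w).round(0),a.round(1))
E
```

```text
time: 60.03
position: [0.4835, 0.3163, 0.2028]
tool_rot: [-0.071, 1.572, 0.069]
ft_force: [-0.3, 0.2, 0.1]
grip_width: 0.404
[[250.9 118.2]
 [251.1 128.8]]
[274.9 125.5] [  74. -114.] 7.6
[198.4 125.9] [ 96. 122.] 7.1
[183.2 126. ] [100. 169.] 6.4
[213.9 127. ] [88. 75.] 20.4
[168.1 126.3] [104. 216.] 7.6
[206.1 128.2] [86. 99.] 12.8
[241.2 130.7] [68. -8.] 1.8
[229.6 131.7] [68. 28.] 0.7
[251.4 135.8] [ 49. -38.] 21.2
[225.7 138.3] [48. 41.] 21.1
[275.1 140.5] [  27. -110.] 7.8
[269.7 141.2] [ 26. -93.] 4.1
[259.3 145.3] [ 17. -60.] 15.9
[239.2 143.1] [29.  1.] 1.6
[219.7 148.9] [17. 63.] 16.5
[253.6 150.6] [  2. -41.] 17.1
[226.6 153.5] [ 1. 43.] 17.8
[275.3 155.5] [ -20. -106.] 6.1
[261.1 160.1] [-30. -61.] 16.0
[221.1 164. ] [-30.  62.] 17.6
[228.  168.7] [-47.  43.] 14.2
[224.5 184.9] [-96.  58.] 10.1
[214.9 185.6] [-95.  87.] 9.9
[205.5 186.7] [-96. 116.] 9.7
[195.9 187.5] [-95. 145.] 9.5
[274.4 189.8] [-125.  -92.] 21.1
[251.4 186.9] [-110.  -23.] 2.0
[167.3 200.6] [-127.  235.] 23.2
[275.9 201.5] [-161.  -93.] 6.8
[229.  201.8] [-149.   49.] 8.7
[244.5 201.7] [-153.    2.] 6.6
[260.2 201.6] [-157.  -45.] 6.4
[213.3 201.9] [-144.   96.] 6.8
[182.2 202.4] [-137.  190.] 5.8
[197.9 202.1] [-140.  143.] 6.6
```

View pics/s23.png

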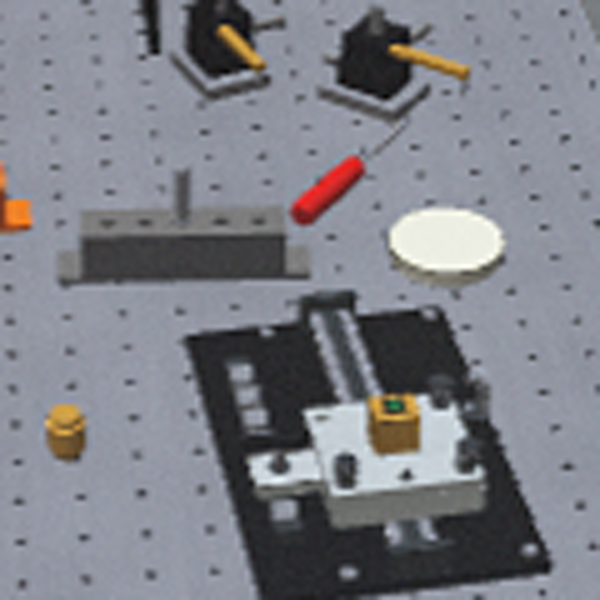

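View pics/t23.png

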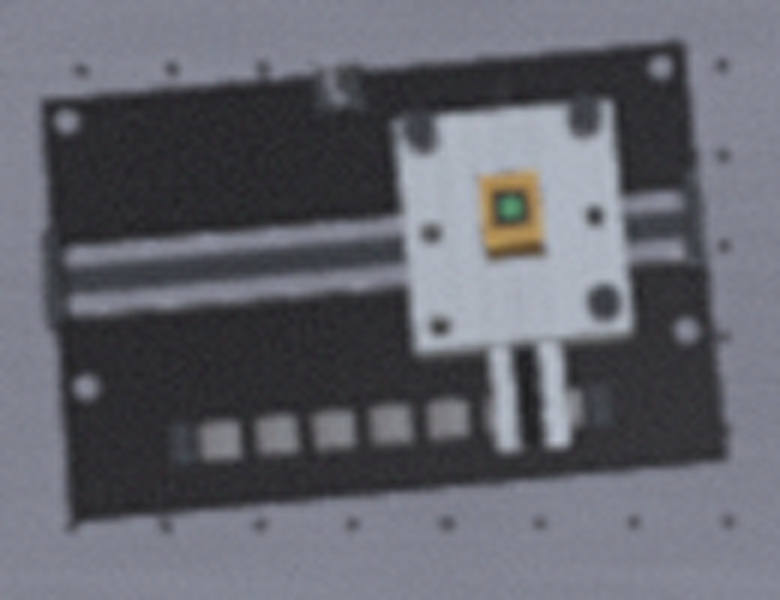

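```bash
python3 - <<'E'
from h import *
y=.0895;c=np.array([.6222,-.0394])
M=np.array([[np.cos(y),np.sin(y)],[-np.sin(y),np.cos(y)]])
for n,box in(('top',(200,118,225,140)),('side',(296,150,325,180))):
    im=load(n); C=cloud(im)[box[1]:box[3],box[0]:box[2]]
    q=(C[...,:2]-c)@M.T*1000
    k=(C[...,2]>.022)&(q[...,0]>72)&(q[...,0]<112)&(q[...,1]>40)&(q[...,1]<140)
    print(n,k.sum(),'x',q[k][:,0].min(),q[k][:,0].max(),'y',np.percentile(q[k][:,1],[2,10,50,90,98]).round(1),'z',C[k][:,2].max())
t=load('top');s=load('side')
for (u,v) in((207.5,130),(215.3,129.3),(211.6,129)):
    for z in(.012,.035,.054): print(u,z,((onplane(t,u,v,z)[:2]-c)@M.T*1000).round(1))
cv2.imwrite('pics/f1.png',np.hstack([cv2.resize(t['pixels'][118:142,198:228,::-1],(375,300),interpolation=cv2.INTER_CUBIC),cv2.resize(s['pixels'][150:180,296:326,::-1],(300,300),interpolation=cv2.INTER_CUBIC)]))
E
```

```text
top 38 x 84.13613626608284 101.46077518117124 y [78.2 80.4 87.2 93.1 95.6] z 0.05872172836502587
side 33 x 78.92770031370026 101.43757034671778 y [72.5 76.  83.3 89.9 94.2] z 0.05959752636261473
207.5 0.012 [ 95. 100.]
207.5 0.035 [87.9 97.7]
207.5 0.054 [82.1 95.8]
215.3 0.012 [94.9 74.7]
215.3 0.035 [87.8 72.9]
215.3 0.054 [82.  71.4]
211.6 0.012 [97.  86.5]
211.6 0.035 [89.9 84.5]
211.6 0.054 [84.  82.8]
```

View pics/f1.png

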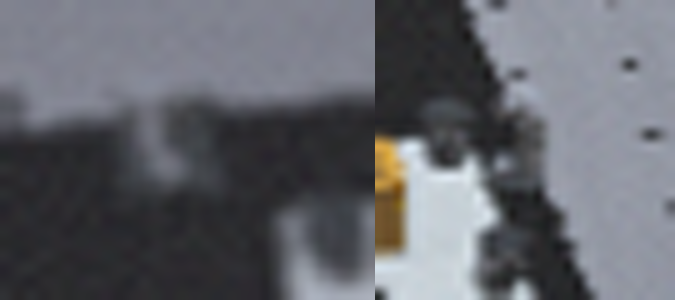

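```bash
python3 - <<'E'
from h import *
t=load('top');s=load('side')
h=np.array([.5306,-.0476]);e=np.array([.996,.0894])*.025
P=[[*h,.091],[*(h+e),.091],[*(h-e),.091],[*h,.056]]
print(proj(t,P).round(1),proj(s,P).round(1))
cv2.imwrite('pics/f2.png',np.hstack([cv2.resize(t['pixels'][165:200,225:265,::-1],(400,350),interpolation=cv2.INTER_CUBIC),cv2.resize(s['pixels'][160:195,255:295,::-1],(400,350),interpolation=cv2.INTER_CUBIC)]))
C=cloud(s)
for v in range(172,184): print(v,C[v,268:274,2].round(3), C[v,268:274,0].round(3))
C=cloud(t)
for v in range(172,192,2): print(v,C[v,238:248,2].round(3))
E
```

```text
[[243.  180.3]
 [242.2 172.1]
 [243.8 188.7]
 [243.3 182. ]] [[270.4 171.3]
 [276.7 170.5]
 [264.1 172. ]
 [270.3 178.3]]
172 [0.09  0.095 0.093 0.092 0.093 0.092] [0.521 0.524 0.528 0.532 0.536 0.54 ]
173 [0.088 0.086 0.081 0.088 0.086 0.086] [0.521 0.525 0.529 0.532 0.536 0.54 ]
174 [0.08  0.084 0.084 0.084 0.083 0.082] [0.521 0.524 0.528 0.532 0.536 0.54 ]
175 [0.021 0.078 0.073 0.077 0.007 0.015] [0.529 0.524 0.529 0.532 0.547 0.55 ]
176 [0.048 0.073 0.065 0.072 0.053 0.053] [0.524 0.524 0.53  0.532 0.539 0.543]
177 [0.063 0.061 0.065 0.069 0.062 0.054] [0.521 0.526 0.529 0.532 0.537 0.542]
178 [0.056 0.057 0.059 0.063 0.054 0.056] [0.522 0.525 0.529 0.532 0.538 0.541]
179 [0.057 0.056 0.061 0.056 0.063 0.057] [0.521 0.525 0.528 0.533 0.536 0.54 ]
180 [0.053 0.053 0.054 0.057 0.051 0.054] [0.521 0.525 0.528 0.532 0.537 0.54 ]
181 [0.056 0.055 0.058 0.062 0.057 0.05 ] [0.52  0.524 0.527 0.531 0.535 0.54 ]
182 [0.051 0.053 0.051 0.046 0.051 0.047] [0.52  0.523 0.527 0.532 0.535 0.54 ]
183 [0.045 0.047 0.048 0.046 0.045 0.048] [0.52  0.524 0.527 0.531 0.535 0.539]
172 [0.057 0.054 0.05  0.089 0.09  0.088 0.088 0.053 0.054 0.056]
174 [0.054 0.055 0.087 0.088 0.092 0.091 0.086 0.054 0.053 0.059]
176 [0.055 0.057 0.054 0.088 0.091 0.087 0.09  0.054 0.057 0.054]
178 [0.059 0.053 0.057 0.085 0.09  0.091 0.087 0.086 0.057 0.058]
180 [0.057 0.054 0.052 0.088 0.092 0.088 0.09  0.089 0.057 0.055]
182 [0.055 0.056 0.052 0.089 0.088 0.091 0.094 0.088 0.055 0.053]
184 [0.056 0.058 0.056 0.085 0.091 0.091 0.093 0.084 0.053 0.057]
186 [0.055 0.05  0.055 0.053 0.089 0.09  0.091 0.09  0.053 0.056]
188 [0.054 0.055 0.051 0.06  0.092 0.09  0.09  0.09  0.059 0.054]
190 [0.011 0.013 0.013 0.011 0.014 0.01  0.007 0.015 0.013 0.01 ]
```

View pics/f2.png

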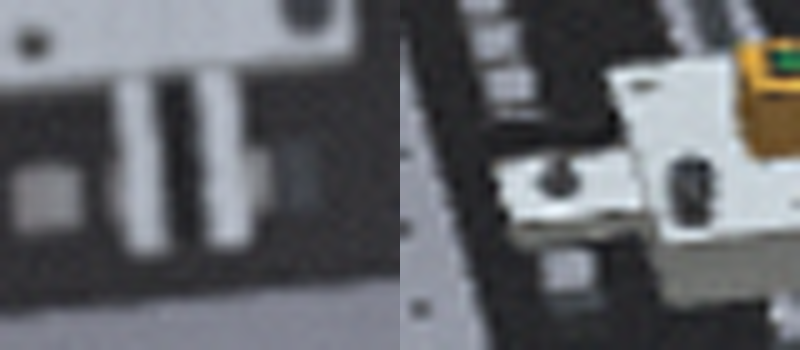

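```bash
python3 d.py .5306 -.0476 .15 95.1
```

```text
tcp [0.4837 0.3163 0.2028] jaw 5.11 tilt [-1.    -0.002 -0.002] t 60.13 F [-0.4  1.6 -0. ] w 0.401 j7 -0.46
x 1.335 y -9.163 z 0.360 twist -17.999
```

```bash
python3 -m creep '[{"fingers":0.4,"x":0,"y":-0.5,"z":0,"twist":-1},{"fingers":0.4,"x":0,"y":-1.3,"z":0.05,"twist":-2.3},{"fingers":0.4,"x":0,"y":-2.2,"z":0.1,"twist":-3.6},{"fingers":0.4,"x":0,"y":-3.1,"z":0.1,"twist":-4.9},{"fingers":0.4,"x":0,"y":-4,"z":0.15,"twist":-6.2},{"fingers":0.4,"x":0,"y":-4.9,"z":0.2,"twist":-7.5},{"fingers":0.4,"x":0,"y":-5.8,"z":0.2,"twist":-8.8},{"fingers":0.4,"x":0,"y":-6.7,"z":0.25,"twist":-10.1},{"fingers":0.4,"x":0,"y":-7.6,"z":0.3,"twist":-11.4},{"fingers":0.4,"x":0,"y":-8.5,"z":0.3,"twist":-12.7},{"fingers":0.4,"x":0,"y":-9.16,"z":0.36,"twist":-14},{"fingers":0.4,"x":0.3,"y":-9.16,"z":0.36,"twist":-15.3},{"fingers":0.4,"x":0.7,"y":-9.16,"z":0.36,"twist":-16.6},{"fingers":0.4,"x":1.2,"y":-9.16,"z":0.36,"twist":-18},{"fingers":0.4,"x":1.33,"y":-9.16,"z":0.36,"twist":-18},{"fingers":0.4,"x":1.33,"y":-9.16,"z":0.36,"twist":-18},{"fingers":0.4,"x":1.33,"y":-9.16,"z":0.36,"twist":-18},{"fingers":0.4,"x":1.33,"y":-9.16,"z":0.36,"twist":-18},{"fingers":0.4,"x":1.33,"y":-9.16,"z":0.36,"twist":-18},{"fingers":0.4,"x":1.33,"y":-9.16,"z":0.36,"twist":-18}]'; python3 d.py .5306 -.0476 .048 95.1
```

```text
time: 61.8
position: [0.5321, -0.0468, 0.152]
tool_rot: [-1.275, 1.165, 1.273]
ft_force: [0.3, -0.4, 0.4]
grip_width: 0.403
tcp [ 0.5321 -0.0468  0.152 ] jaw 95.07 tilt [-1.    -0.002  0.   ] t 61.8 F [ 0.3 -0.4  0.4] w 0.403 j7 1.77
x 2.599 y 0.043 z -0.018 twist -0.006
```

```bash
python3 -m creep '[{"fingers":0.4,"x":0.5,"y":0.03,"z":-0.01,"twist":0},{"fingers":0.4,"x":1,"y":0.03,"z":-0.01,"twist":0},{"fingers":0.4,"x":1.5,"y":0.03,"z":-0.01,"twist":0},{"fingers":0.4,"x":2,"y":0.03,"z":-0.01,"twist":0},{"fingers":0.4,"x":2.3,"y":0.03,"z":-0.01,"twist":0},{"fingers":0.4,"x":2.3,"y":0.03,"z":-0.01,"twist":0},{"fingers":0.4,"x":2.3,"y":0.03,"z":-0.01,"twist":0},{"fingers":0.4,"x":2.3,"y":0.03,"z":-0.01,"twist":0},{"fingers":0.4,"x":2.3,"y":0.03,"z":-0.01,"twist":0}]'; python3 d.py .5306 -.0476 .048 95.1; python3 - <<'E'
from h import *
s=grab('side');t=grab('top')
cv2.imwrite('pics/s24.png',cv2.resize(s['pixels'][125:205,245:335,::-1],None,fx=8,fy=7,interpolation=cv2.INTER_CUBIC))
E
```

```text
time: 62.55
position: [0.5315, -0.0474, 0.0605]
tool_rot: [-1.276, 1.164, 1.273]
ft_force: [-0.6, -1.0, 0.1]
grip_width: 0.402
tcp [ 0.5315 -0.0474  0.0605] jaw 95.1 tilt [-1.    -0.003  0.   ] t 62.55 F [-0.6 -1.   0.1] w 0.402 j7 1.85
x 0.313 y 0.025 z -0.003 twist 0.001
```

View pics/s24.png

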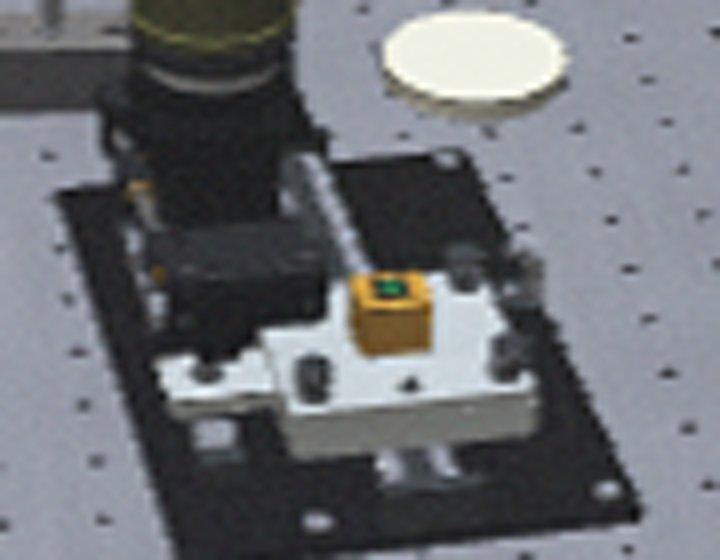

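```bash
python3 -m creep '[{"fingers":0.4,"x":0.15,"y":0.01,"z":0,"twist":0},{"fingers":0.4,"x":0.29,"y":0.01,"z":0,"twist":0},{"fingers":0.4,"x":0.29,"y":0.01,"z":0,"twist":0},{"fingers":0.4,"x":0.29,"y":0.01,"z":0,"twist":0},{"fingers":0.4,"x":0.29,"y":0.01,"z":0,"twist":0},{"fingers":0.4,"x":0.29,"y":0.01,"z":0,"twist":0}]'; python3 d.py .5306 -.0476 .048 95.1; python3 -m creep '[{"fingers":0,"x":0,"y":0,"z":0,"twist":0},{"fingers":0,"x":0,"y":0,"z":0,"twist":0},{"fingers":0,"x":0,"y":0,"z":0,"twist":0},{"fingers":0,"x":0,"y":0,"z":0,"twist":0},{"fingers":0,"x":0,"y":0,"z":0,"twist":0},{"fingers":0,"x":0,"y":0,"z":0,"twist":0},{"fingers":0,"x":0,"y":0,"z":0,"twist":0},{"fingers":0,"x":0,"y":0,"z":0,"twist":0}]' 45; python3 d.py .5306 -.0476 .048 95.1
```

```text
time: 63.15
position: [0.53, -0.0474, 0.0475]
tool_rot: [-1.275, 1.166, 1.274]
ft_force: [-0.1, -0.2, 0.4]
grip_width: 0.396
tcp [ 0.53   -0.0474  0.0475] jaw 95.11 tilt [-1. -0. -0.] t 63.15 F [-0.1 -0.2  0.4] w 0.396 j7 1.86
x -0.012 y -0.015 z -0.005 twist 0.001
time: 63.82
position: [0.5299, -0.0472, 0.0475]
tool_rot: [-1.275, 1.165, 1.275]
ft_force: [-0.7, 1.2, 0.9]
grip_width: 0.147
tcp [ 0.5299 -0.0472  0.0475] jaw 95.11 tilt [-1. -0.  0.] t 63.82 F [-0.7  1.2  0.9] w 0.147 j7 1.86
x -0.011 y -0.015 z -0.011 twist 0.003
```

```bash
python3 -m creep '[{"fingers":0,"x":-0.1,"y":0,"z":0,"twist":0},{"fingers":0,"x":-0.2,"y":0,"z":0,"twist":0},{"fingers":0,"x":-0.3,"y":0,"z":0,"twist":0},{"fingers":0,"x":-0.4,"y":0,"z":0,"twist":0},{"fingers":0,"x":-0.5,"y":0,"z":0,"twist":0},{"fingers":0,"x":-0.51,"y":0,"z":0,"twist":0},{"fingers":0,"x":-0.51,"y":0,"z":0,"twist":0},{"fingers":0,"x":-0.51,"y":0,"z":0,"twist":0},{"fingers":0,"x":-0.51,"y":0,"z":0,"twist":0},{"fingers":0,"x":-0.51,"y":0,"z":0,"twist":0}]'; python3 d.py .5219 .0424 .0675 95.1
```

```text
time: 64.65
position: [0.5299, -0.0473, 0.0677]
tool_rot: [-1.275, 1.166, 1.275]
ft_force: [4.6, 0.3, -7.8]
grip_width: 0.151
tcp [ 0.5299 -0.0473  0.0677] jaw 95.11 tilt [-1. -0.  0.] t 64.65 F [ 4.6  0.3 -7.8] w 0.151 j7 1.84
x 0.006 y -0.000 z 2.251 twist 0.003
```

```bash
python3 -m creep '[{"fingers":0,"x":0,"y":0,"z":0.1,"twist":0},{"fingers":0,"x":0,"y":0,"z":0.3,"twist":0},{"fingers":0,"x":0,"y":0,"z":0.5,"twist":0},{"fingers":0,"x":0,"y":0,"z":0.7,"twist":0},{"fingers":0,"x":0,"y":0,"z":0.9,"twist":0},{"fingers":0,"x":0,"y":0,"z":1.1,"twist":0},{"fingers":0,"x":0,"y":0,"z":1.3,"twist":0},{"fingers":0,"x":0,"y":0,"z":1.5,"twist":0},{"fingers":0,"x":0,"y":0,"z":1.7,"twist":0},{"fingers":0,"x":0,"y":0,"z":1.9,"twist":0},{"fingers":0,"x":0,"y":0,"z":2.05,"twist":0},{"fingers":0,"x":0,"y":0,"z":2.18,"twist":0},{"fingers":0,"x":0,"y":0,"z":2.25,"twist":0},{"fingers":0,"x":0,"y":0,"z":2.25,"twist":0},{"fingers":0,"x":0,"y":0,"z":2.25,"twist":0},{"fingers":0,"x":0,"y":0,"z":2.25,"twist":0},{"fingers":0,"x":0,"y":0,"z":2.25,"twist":0}]'; python3 d.py .5219 .0424 .0475 95.1; python3 - <<'E'
from h import *
s=grab('side')
cv2.imwrite('pics/s25.png',cv2.resize(s['pixels'][105:205,235:335,::-1],None,fx=6,fy=6,interpolation=cv2.INTER_CUBIC))
E
```

```text
time: 66.07
position: [0.522, 0.0427, 0.068]
tool_rot: [-1.274, 1.165, 1.275]
ft_force: [4.8, 0.7, -8.2]
grip_width: 0.147
tcp [0.522  0.0427 0.068 ] jaw 95.11 tilt [-1.    -0.     0.001] t 66.07 F [ 4.8  0.7 -8.2] w 0.147 j7 1.64
x 0.512 y 0.003 z -0.008 twist 0.002
```

View pics/s25.png

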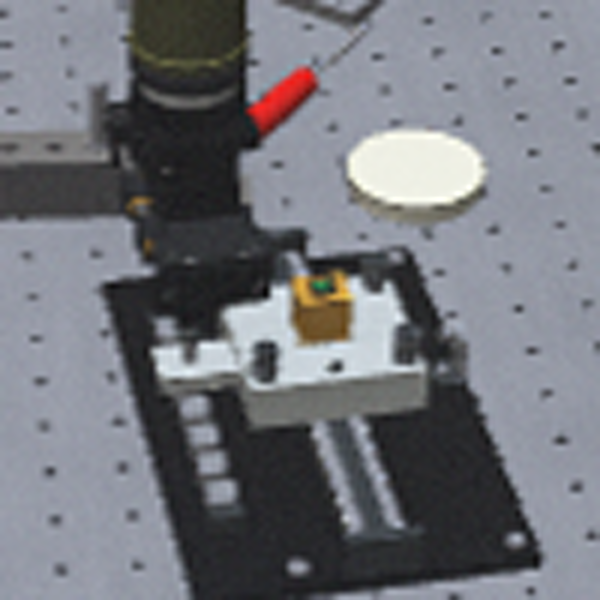

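Carriage moved 90 mm with it. Lower the bar into the notch and release.

```bash
python3 -m creep '[{"fingers":0,"x":0.1,"y":0,"z":-0.01,"twist":0},{"fingers":0,"x":0.2,"y":0,"z":-0.01,"twist":0},{"fingers":0,"x":0.3,"y":0,"z":-0.01,"twist":0},{"fingers":0,"x":0.4,"y":0,"z":-0.01,"twist":0},{"fingers":0,"x":0.5,"y":0,"z":-0.01,"twist":0},{"fingers":0,"x":0.5,"y":0,"z":-0.01,"twist":0},{"fingers":0,"x":0.5,"y":0,"z":-0.01,"twist":0},{"fingers":0,"x":0.5,"y":0,"z":-0.01,"twist":0}]'; python3 d.py .5219 .0424 .0475 95.1;python3 -m creep '[{"fingers":0.4,"x":0,"y":0,"z":0,"twist":0},{"fingers":0.4,"x":0,"y":0,"z":0,"twist":0},{"fingers":0.4,"x":0,"y":0,"z":0,"twist":0},{"fingers":0.4,"x":0,"y":0,"z":0,"twist":0},{"fingers":0.4,"x":0,"y":0,"z":0,"twist":0},{"fingers":0.4,"x":0,"y":0,"z":0,"twist":0},{"fingers":0.4,"x":0,"y":0,"z":0,"twist":0}]'; python3 d.py .5219 .0424 .0475 95.1
```

```text
time: 66.78
position: [0.5221, 0.0418, 0.0479]
tool_rot: [-1.275, 1.165, 1.274]
ft_force: [3.5, 0.3, -5.5]
grip_width: 0.145
tcp [0.5221 0.0418 0.0479] jaw 95.1 tilt [-1. -0. -0.] t 66.78 F [ 3.5  0.3 -5.5] w 0.145 j7 1.66
x 0.011 y 0.004 z 0.015 twist 0.001
time: 67.37
position: [0.5218, 0.0419, 0.048]
tool_rot: [-1.274, 1.166, 1.275]
ft_force: [0.1, -0.0, 0.2]
grip_width: 0.399
tcp [0.5218 0.0419 0.048 ] jaw 95.11 tilt [-1.  0.  0.] t 67.37 F [ 0.1 -0.   0.2] w 0.399 j7 1.66
x 0.012 y -0.003 z 0.013 twist 0.002
```

Lift straight up, then back toward the rack side away from the slide, and check.

```bash
python3 -m creep '[{"fingers":0.4,"x":-0.3,"y":0,"z":0,"twist":0},{"fingers":0.4,"x":-1,"y":0,"z":0,"twist":0},{"fingers":0.4,"x":-2,"y":0,"z":0,"twist":0},{"fingers":0.4,"x":-3,"y":0,"z":0,"twist":0},{"fingers":0.4,"x":-4,"y":0,"z":0,"twist":0},{"fingers":0.4,"x":-5,"y":0.3,"z":-0.5,"twist":0},{"fingers":0.4,"x":-5,"y":0.8,"z":-1.4,"twist":0},{"fingers":0.4,"x":-5,"y":0.8,"z":-2.3,"twist":0},{"fingers":0.4,"x":-5,"y":0.8,"z":-3.2,"twist":0},{"fingers":0.4,"x":-5,"y":0.8,"z":-4.1,"twist":0},{"fingers":0.4,"x":-5,"y":0.8,"z":-5,"twist":0},{"fingers":0.4,"x":-5,"y":0.8,"z":-6,"twist":0},{"fingers":0.4,"x":-5,"y":0.8,"z":-7,"twist":0},{"fingers":0.4,"x":-5,"y":0.8,"z":-8,"twist":0},{"fingers":0.4,"x":-5,"y":0.8,"z":-8,"twist":0},{"fingers":0.4,"x":-5,"y":0.8,"z":-8,"twist":0},{"fingers":0.4,"x":-5,"y":0.8,"z":-8,"twist":0},{"fingers":0.4,"x":-5,"y":0.8,"z":-8,"twist":0}]'; python3 - <<'E'
from h import *
s=grab('side','s26full.png');t=grab('top','t26full.png')
cv2.imwrite('pics/s26.png',cv2.resize(s['pixels'][95:215,215:335,::-1],None,fx=5,fy=5,interpolation=cv2.INTER_CUBIC))
cv2.imwrite('pics/t26.png',cv2.resize(t['pixels'][115:225,95:285,::-1],None,fx=4,fy=4,interpolation=cv2.INTER_CUBIC))
y=.0895;n=np.array([-np.sin(y),np.cos(y)])
c=np.array([.6222,-.0394])+.09*n; print('expected deck',c.round(4))
for nm,im in(('t',t),('s',s)):
    px=proj(im,[[*c,.068]])[0].astype(int)
    b=(px[0]-32,px[1]-30,px[0]+32,px[1]+30)
    pts=np.array([w[:2] for p,w,_ in darkblobs(im,b,.067,12)])
    try: cc,yy,r=fitgrid(pts,PL[2:3]+PL[4:],c,y,rad=.007); print(nm,cc.round(4),yy.round(3),r.round(1).tolist())
    except Exception as e: print(nm,e)
h=c+np.array([-np.cos(y),-np.sin(y)])*.092
C=cloud(t); uv=proj(t,[[*h,.091]])[0]; print('handle',uv.round(1),np.median(C[int(uv[1])-4:int(uv[1])+5,int(round(uv[0])),2]).round(4))
M=np.array([[np.cos(y),np.sin(y)],[-np.sin(y),np.cos(y)]])
C=cloud(t);q=(C[...,:2]-c)@M.T; 
k=(C[...,2]>.025)&(q[...,0]>.084)&(q[...,0]<.11)&(abs(q[...,1])<.06); print('flag y rel deck mm',np.median(q[k][:,1])*1000,k.sum())
k=(C[...,2]>.081)&(C[...,2]<.1)&(abs(q[...,0]+.092)<.018)&(abs(q[...,1])<.02); print('handle z',np.median(C[k][:,2]),'y',np.median(q[k][:,1])*1000,k.sum())
E
python3 d.py .5 .2 .2
```

```text
time: 68.87
position: [0.5191, -0.2779, 0.2482]
tool_rot: [-1.276, 1.163, 1.277]
ft_force: [1.0, 0.3, 0.0]
grip_width: 0.398
expected deck [0.6142 0.0502]
t [0.6142 0.0499] 0.1 [[-0.3, 0.3], [0.0, 0.3], [0.2, -0.6]]
s invalid index to scalar variable.
handle [212.7 183.3] 0.0888
flag y rel deck mm -2.627304384143942 26
handle z 0.08857071310338993 y -1.7415627691342446 57
tcp [ 0.5193 -0.2777  0.2482] jaw 95.3 tilt [-1.    -0.001  0.001] t 68.97 F [-0.5  0.2 -1.1] w 0.4 j7 2.29
x 1.220 y -0.621 z 11.934 twist 0.000h.py:77: RuntimeWarning: Mean of empty slice.
  A=np.array(A);B=np.array(B);a=A.mean(0);b=B.mean(0)
  ret = ret.dtype.type(ret / rcount)
```

View pics/s26.png

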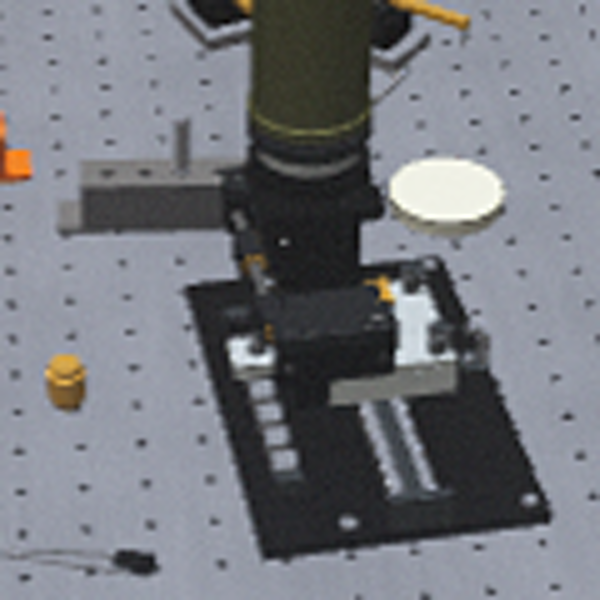

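View pics/t26.png

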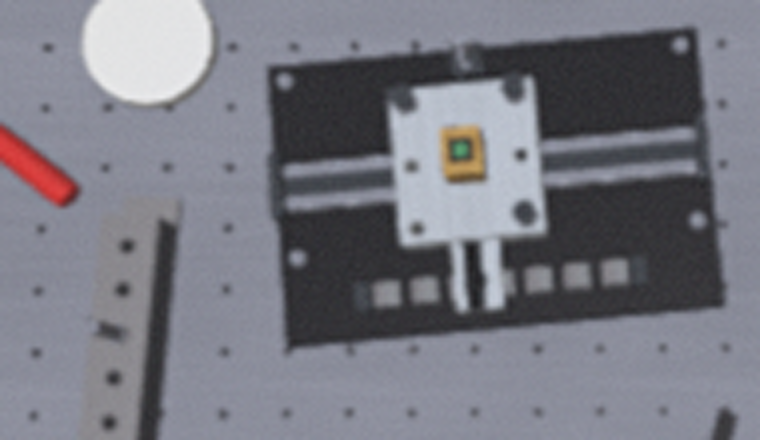

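```bash
python3 -c "
from bench import workorder; print(workorder.close_job())"
```

```text
the job is handed in; nothing more can be done
None
```

The job is done and handed in at about 69 s of the 210 s allowed; no verdict was reported.

**What I did:**
- I laid the plate over the dowel and pushed the drift home through the pin hole.
- I dropped the three bolts present into holes a, b and d, then stood the drift in the rack's middle hole.
- I lifted the release bar about 20 mm and slid the carriage 90 mm to the fourth notch. I then lowered the bar and let it go.

**Last checks (top view and state):**
- **Plate:** it sits within about 0.5 mm of the deck position expected for that notch, at a yaw of 0.10 rad against the slide's 0.09. It was fitted from only three visible holes.
- **Bolts and drift:** all three bolt heads and the drift appear seated.
- **Bar:** the handle reads about 0.089 m high, the down height. Force on the bar was gone once I let go.
- **Flag:** it is about 3 mm from the pointer by one measure and about 5 mm by an earlier one. Both are well inside 19 mm.
- **Robot:** it was clear of everything when I handed in.

**What disagreed or failed:**
- The fingers end about 20 mm above the reported TCP. My first bolt grasp closed on nothing because of this; I lowered the grip and it held.
- The grip width reads about 1 to 3 mm under the true size.
- The last side-view fit of the plate failed because the arm was in the way, so that final plate check is from the top camera only.

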